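Stand the toppled solvent tin up against the rack fence and shut it in its bay

ROBOT

A 7-joint arm with a two-finger parallel gripper is mounted at the origin on a cart in front of the work surface, level with it; the furniture and walls round the work are solid. World frame = base frame: x ahead of the robot, y to its left, z up, the work surface at z = 0. Lengths are in m, angles in degrees, forces in N, time in s.
With the tool pointing down it reaches from about 0.35 to 0.9 m from the base axis. Payload 7.2 kg.
Tool frame: the origin (TCP) lies between the finger pads; the fingertips stand 8 mm ahead of it and the grasp point (between the pads) lies 11 mm behind it; z points along the fingers, y is the direction in which the jaws open and shut (so a half turn about z gives the same grasp; the last joint's range is limited). The gripper opens to 85 mm and grips with 20 to 120 N. Pads are 22 mm wide; open, the fingers measure 114 mm over their backs; the gripper's body (76 mm by 85 mm) begins 54 mm behind the grasp point. The pads swing forward as they close: fully open they stand 13 mm farther back than shut.
Start: joints at [-76.043, 23.554, -0.728, 91.456, 0.321, 64.991, -4.71], TCP at [0.192, 0.595, 0.239] pointing down, gripper open.
Joint ranges: [-169.25, 169.25], [-16.82, 113.86], [-84.01, 82.57], [7.8, 145.47], [-59.2, 239.2], [7.22, 106.19], [-163.78, 163.78]. Speed limits (degrees/s): [136.94, 136.94, 172.46, 172.46, 180, 180, 180].

INTERFACE

Orientations are given as [roll, pitch, yaw] about the fixed x, y, z axes, in that order (R = Rz(yaw) Ry(pitch) Rx(roll)).
In Python, from plant import arm, eyes gives the robot as it stands.
- The arm moves only by the tool servo_tool, never from a script. Its arguments are lists of equal length, an entry for each row: "linear": the shift along the world's x, y, z as a fraction of full scale, a list of three; "dr": the turn, a rotation vector about the world's x, y, z as a fraction of full scale, a list of three; "hand": the opening, from -1 (shut) to 1 (fully open), so that 0 is half open. A call has 1 to 12 rows; each row is the pose to reach, as a shift and turn from the pose measured when the call began, turning the shorter way round; what a row does not reach only later rows make up. Full scale, the value 1, is 0.15 m for a shift and 360 degrees for a turn. A row lasts 1/12 s, in which the tool goes at most 41.7 mm and 7.16 degrees, less where a joint would pass 70% of its speed; a pose out of reach is approached as far as the arm can. A call with a number of a shift or a turn outside -1 to 1 is refused whole. A call with a gripper value outside its range is refused whole. The fingers move at their own pace and stop on an object; "newtons" is the grip in N (left out, the last holds). Time passes only in rows, so rows that repeat a pose let the fingers close. It gives the time, the measured TCP pose, the force and the opening at its end, in the units of the state.
- arm.get_obs(): the state, without advancing time (a new reading comes with each control period).
- eyes.snapshot(name): name is "side" or "top"; returns the picture (400x640x3 uint8, red, green, blue); there is no depth.
- eyes.calibration(name): a dict with "fx", "fy", "cx", "cy" (pixels), "k1" (the pictures are not rectified: a ray, as slopes to the right and down, at radius r is drawn at 1 + k1 r^2 times it, then the intrinsics apply), "position" and "attitude" of the camera in the world. Camera axes: x right, y up, looking along -z (the intrinsics and any distortion apply to the point x, -y, -z); pixel columns grow to the right and rows downward; lengths in m; the calibration is good to about 2 mm. A picture is of the moment at which its call begins. calibration takes no time and is no camera call.
- arm.close_job(): hands the job in, once; it reports no verdict.
The state is a dict: "clock": time; "joints": joint angles; "joint_velocities": joint speeds; "joint_torque": joint torques, N m; "ee_pos": TCP position; "eef_rot": TCP orientation; "force": force on the tool from outside, world axes, zero at the start; "torque": the same for the moment, N m; "grip_width": finger opening in m.
Only numpy, scipy, OpenCV 4.12 (cv2) and the standard library are available. Lean on these libraries where they do the work, as an engineer would, in place of code of your own. Each camera call takes 0.05 s, during which the arm holds its last target.

TASK

A spray can has been parked in the solvent tin's bay of the can rack, so the tin was left outside and has toppled over onto the low fence. First move the spray can out, standing it upright on the open bench at least 15 cm from the bay; then, without ever lifting the tin off the bench, push its foot in towards the fence until it stands upright against the fence, slide it along the fence fully into the bay, and swing the red gate shut behind it. Keep the spray can upright and leave the mug, the white bottle and the roll of tape where they are.

Things in the scene. Friction and masses are not known exactly. Their poses are not given: they have to be found in the camera images.
- rack: Fixed grey steel can rack bolted to the bench. Origin on the bench, on the fence's front face, at the bay's entry; x points away from the robot, square through the fence; y runs along the fence into the bay (leftwards). The fence, 56 mm high and 6 mm thick, runs from y = -285 to +116 mm, front face at x = 0; a 45 mm wide, 6 mm thick foot flange lies behind it.
- bay (a point): Centre of the tin's place in the bay, on the bench, 32 mm in front of the fence face, 52 mm inside the entry. The bay runs from the entry (rack y = 0) to an end cheek 66 mm high, inner face at y = +110 mm. It is open above and at its entry, where the tin slides in along the fence in +y. Pushed home on the cheek the tin's centre is at y = +58 mm. Play across the bay: 12 mm.
- rail_mid (a point): Middle of the top of the bay's front rail, 40 mm above the bench, 67 mm in front of the fence face and 51 mm inside the entry. The rail is 6 mm thick and runs from rack y = -8 to +110 mm; a foot strip 5 mm thick reaches out to 97 mm in front of the fence.
- tin_mid (a point): Centre of the rectangular tin (yellow label, green stripe), half-way up. Body 52 deep (x) by 104 wide (y) by 120 mm high (z, foot to top), 0.4 to 0.9 kg; black cap 32 mm wide, 18 mm high, at x +6, y +28 mm. Standing, its centre is 60 mm up, 26 mm in front of the fence if against it. To slide it without tipping, push below 35 mm when pushing along its x, below 75 mm along its y.
- tin_edge (a point): Middle of the near bottom edge of the tin's foot. At the start the tin leans 58 degrees: broad side on the fence's top edge, cap end over the fence, far foot edge on the bench 91 mm before the fence, this edge 44 mm up, facing the robot. Pushed here towards the fence (sinking with it, else it may bind) the tin rides up; leaning under 23 degrees it drops onto its foot, maybe 15 mm off the fence.
- spray_mid (a point): Centre of the spray can, 80 mm above its foot: a round blue and white aerosol can, 48 mm across (cap 46 mm), 161 mm high, about 0.2 kg, at the start standing in the bay. Its z axis points up. The open bench to the right, around x = 0.46, y = -0.25 m from the robot base (between the tape roll and the robot), is clear.
- gate (a joint): Hinge of the red gate, in rad: 0 is shut (the leaf points from its hinge straight at the fence, across the bay's entry), growing as it opens; at 1.57 it points away from the bay along the rack's -y, at more it flares out towards the robot. Stop at 0 and at 2.4. It stays where it is left; about 1.5 N at its edge moves it.
- gate_hinge (a point): On the upright hinge pin of the gate at the entry end of the front rail, 40 mm above the bench (72 mm in front of the fence face, 12 mm outside the entry). The pin is 80 mm high.
- gate_edge (a point): On the free edge of the gate leaf, 55 mm from the hinge axis, 42 mm above the bench. The leaf is 4 mm thick and reaches from 14 to 70 mm above the bench.
- tea_mug: Blue mug with a handle, 84 mm across, 96 mm high; origin on its underside. Bystander.
- flux_bottle: White bottle with a blue cap, 48 mm across, 84 mm high; origin on its underside. Bystander.
- tape_roll: Roll of grey tape lying flat to the right of the rack, 96 mm across, 48 mm high; origin on its underside. Bystander.
Not all that is in view belongs to the job. There is more than one size of the part that bears tin_mid; the job needs the larger. Leave any yellow look-alike of the part that bears spray_mid alone.

How it is judged:
By the outcome, as a careful person would: the job done as asked, in the order asked, and still so for the second after the job is handed in, with the robot touching nothing.
It also fails if it takes over 72 s, if anything falls off the work surface, if the arm or the gripper's body presses on something with over 40 N, if the wrist force passes 120 N, or if a joint passes its speed limit or range.

## Working session

There is one attempt and no reset: what is moved stays moved. The work goes in short steps, Python scripts to look and compute and a tool call to move; the robot and the scene stay as the last step left them, time stands still between calls to the robot, and variables do not carry over. Pictures are saved under pics/ and viewed, and the job is handed in when it is done.

Besides the shell and the picture viewer there is one more tool, called after "Call:" as a command line: name --argument value ..., lists and objects as JSON in quotes. servo_tool: Moves the arm, as the interface text tells. Its arguments: {"type":"object","properties":{"linear":{"type":"array","items":{"type":"array","items":{"type":"number","minimum":-1,"maximum":1}}},"dr":{"type":"array","items":{"type":"array","items":{"type":"number","minimum":-1,"maximum":1}}},"hand":{"type":"array","items":{"type":"number"}},"newtons":{"type":"number"}},"required":["linear","dr","hand"]}

```bash
ls; mkdir -p pics; python3 - <<'E'
from plant import arm, eyes
import cv2
for n in("side","top"):
    im=eyes.snapshot(n); cv2.imwrite(f"pics/{n}0.png",im[:,:,::-1]); print(n,eyes.calibration(n))
print(arm.get_obs())
E
```

```text
pics
side {'fx': 469.883043147762, 'fy': 469.883043147762, 'cx': 322.5392427454528, 'cy': 196.40626678757056, 'k1': -0.07952565858432244, 'position': array([ 0.11738017, -0.97846952,  0.82540381]), 'attitude': array([ 54.735851  ,  -0.70771419, -20.86455223])}
top {'fx': 414.3136847391132, 'fy': 414.3136847391132, 'cx': 319.88835496529873, 'cy': 198.92827954306068, 'k1': 0.030196169389879193, 'position': array([0.34789414, 0.01771471, 1.33249342]), 'attitude': array([  8.50480874,  -0.8581205 , -89.88437542])}
{'clock': 0.1, 'joints': array([-76.04380215,  23.59423349,  -0.72613106,  91.4986509 ,
         0.32139995,  64.99049655,  -4.70903866]), 'joint_velocities': array([-0.0453206 , -0.0786993 , -0.055522  , -0.05723484, -0.14030125,
       -0.0916025 , -0.02602102]), 'joint_torque': array([ 3.48569629e-03, -6.01830268e+01,  6.84572048e-01, -3.00087011e+01,
        1.39309125e-02,  6.54618692e-03,  1.00031062e-05]), 'ee_pos': array([0.19164993, 0.59444149, 0.23855473]), 'eef_rot': array([-1.79918963e+02,  7.11573831e-03,  1.62136495e+02]), 'force': array([ 0.42962498, -0.009876  , -0.29477687]), 'torque': array([ 0.06262647, -0.01615061,  0.03744137]), 'grip_width': 0.08529770846071921}
```

View pics/side0.png

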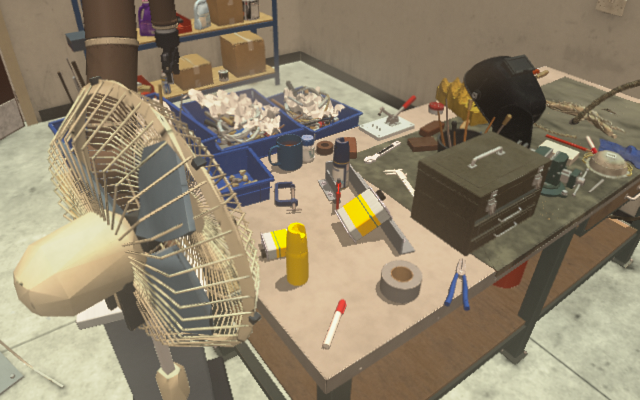

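View pics/top0.png

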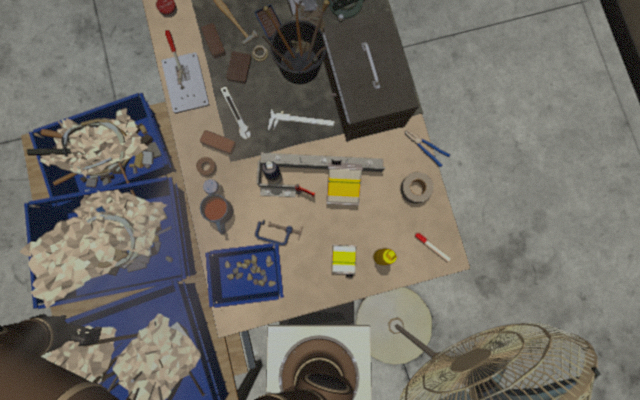

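The side view shows the leaning tin near (362,215), the spray can at (341,160) in the bay, the red gate at (337,195), a yellow can look-alike at (297,255) and a small yellow tin at (285,243). In the top view the spray can is at (270,170), the large tin at (344,186), the small tin at (344,260) and the yellow can at (386,257). Next I'll crop in close.

```bash
cat > h.py <<'E'
import numpy as np, cv2
from scipy.spatial.transform import Rotation as R
from plant import arm, eyes
def cam(n):
    c=eyes.calibration(n); return c, R.from_euler('xyz',c['attitude'],degrees=True).as_matrix(), np.array(c['position'])
def ray(n,u,v):
    c,M,p=cam(n)
    d=np.array([(u-c['cx'])/c['fx'],(v-c['cy'])/c['fy']]); s=d.copy()
    for _ in range(30): s=d/(1+c['k1']*(s@s))
    r=M@np.array([s[0],-s[1],-1]); return p,r/np.linalg.norm(r)
def onz(n,u,v,z):
    p,r=ray(n,u,v); return p+r*(z-p[2])/r[2]
def proj(n,P):
    c,M,p=cam(n); q=M.T@(np.array(P)-p); s=np.array([q[0],-q[1]])/-q[2]; s=s*(1+c['k1']*(s@s))
    return np.array([c['fx']*s[0]+c['cx'],c['fy']*s[1]+c['cy']])
def tri(a,b):
    p1,r1=ray('side',*a);p2,r2=ray('top',*b)
    A=np.stack([r1,-r2],1); t=np.linalg.lstsq(A,p2-p1,rcond=None)[0]
    x=p1+r1*t[0];y=p2+r2*t[1]; return (x+y)/2,np.linalg.norm(x-y)
def crop(n,name,x0,y0,x1,y1,s,im=None):
    if im is None: im=eyes.snapshot(n)
    c=cv2.resize(im[y0:y1,x0:x1,::-1],None,fx=s,fy=s,interpolation=cv2.INTER_CUBIC); cv2.imwrite(f'pics/{name}.png',c); return im
E
python3 - <<'E'
from h import *
s=cv2.imread('pics/side0.png')[:,:,::-1];t=cv2.imread('pics/top0.png')[:,:,::-1]
crop('side','s1',260,120,430,265,4.5,s)
crop('top','t1',240,140,400,220,5,t)
E
```

```text
(no output)
```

View pics/s1.png

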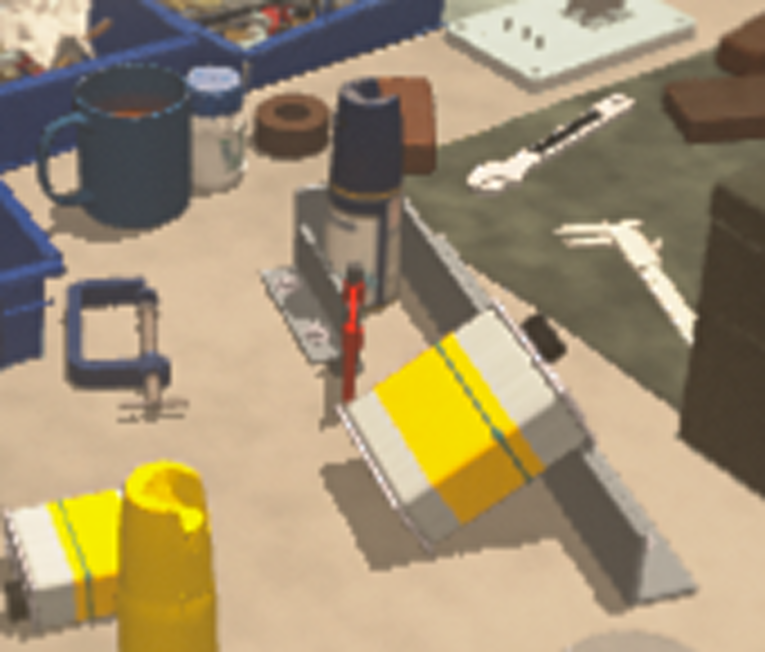

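View pics/t1.png

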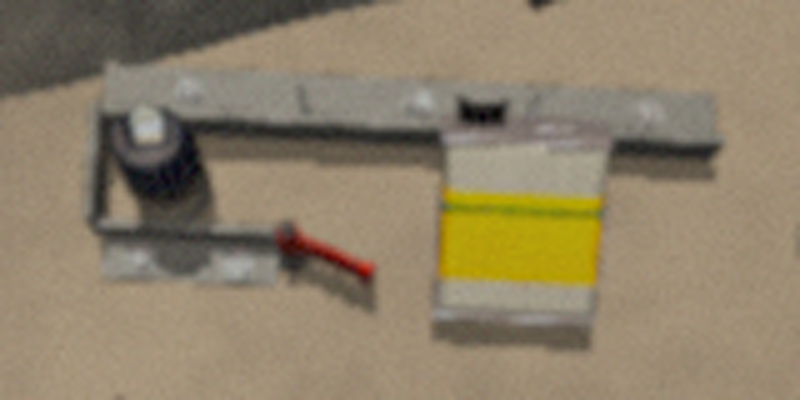

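```bash
python3 - <<'E'
from h import *
np.set_printoptions(precision=4,suppress=True)
S=lambda x,y:(260+x/4.5-.4,120+y/4.5-.4); T=lambda x,y:(240+x/5-.4,140+y/5-.4)
def o(l,n,p,z): print(l,n,onz(n,*p,z))
o('fenceR bot','side',S(637,600),0);o('fenceR bot','top',T(717,157),0)
o('fenceR top','side',S(643,535),.056);o('fenceR topfront','top',T(718,143),.056)
o('fence front bot left','top',T(330,137),0)
o('fence front top left','top',T(330,124),.056)
o('railfoot corner','side',S(318,362),.005);o('railfoot corner R','top',T(277,285),.005);o('railfoot L','top',T(103,280),.005)
o('cheek/rail top corner','top',T(93,222),.066)
o('cheek far','top',T(100,100),.066)
o('hinge','top',T(288,228),.08);o('hinge','side',S(355,270),.08)
o('gate edge','top',T(370,268),.07)
o('spray top','top',T(150,122),.161);o('spray top','side',S(371,90),.161)
print('spray tri',tri(S(371,88),T(150,122)))
o('tin edge R','side',S(432,545),.044);o('tin edge L','side',S(342,408),.044)
o('tin edge R','top',T(592,322),.044);o('tin edge L','top',T(434,318),.044)
o('tin top edge R','side',S(590,440),.1);
o('tape','top',(417,188),.048)
E
```

```text
fenceR bot side [ 0.6449 -0.2005  0.    ]
fenceR bot top [ 0.641  -0.2093  0.    ]
fenceR top side [ 0.6385 -0.2063  0.056 ]
fenceR topfront top [ 0.6377 -0.2006  0.056 ]
fence front bot left top [0.6532 0.0454 0.    ]
fence front top left top [0.6487 0.0443 0.056 ]
railfoot corner side [0.5551 0.0767 0.005 ]
railfoot corner R top [0.5537 0.0789 0.005 ]
railfoot L top [0.5565 0.1914 0.005 ]
cheek/rail top corner top [0.5833 0.1904 0.066 ]
cheek far top [0.6608 0.1878 0.066 ]
hinge top [0.5776 0.0691 0.08  ]
hinge side [0.575  0.0665 0.08  ]
gate edge top [0.5545 0.0186 0.07  ]
spray top top [0.6245 0.146  0.161 ]
spray top side [0.6179 0.1494 0.161 ]
spray tri (array([0.6204, 0.1467, 0.1641]), np.float64(0.007001383283650371))
tin edge R side [ 0.5296 -0.1605  0.044 ]
tin edge L side [ 0.5304 -0.0236  0.044 ]
tin edge R top [ 0.525 -0.121  0.044]
tin edge L top [ 0.5272 -0.0217  0.044 ]
tin top edge R side [ 0.6205 -0.1673  0.1   ]
tape top [ 0.5762 -0.3073  0.048 ]
```

```bash
python3 - <<'E'
from h import *
np.set_printoptions(precision=4,suppress=True)
s=cv2.imread('pics/side0.png')[:,:,::-1];t=cv2.imread('pics/top0.png')[:,:,::-1]
S=lambda x,y:(260+x/4.5-.4,120+y/4.5-.4); T=lambda x,y:(240+x/5-.4,140+y/5-.4)
print(onz('top',*T(151,144),.161),onz('side',*S(369,98),.161),onz('top',*T(151,135),.161))
a=crop('side','s2',325,130,360,195,9,s);b=crop('top','t2',255,155,300,195,12,t)
a=cv2.imread('pics/s2.png');b=cv2.imread('pics/t2.png')
def draw(im,n,cx,cy,x0,y0,k):
    for z,r in((.161,.023),(.0,.024)):
        p=np.array([(proj(n,(cx+r*np.cos(q),cy+r*np.sin(q),z))-[x0,y0]+.5)*k for q in np.linspace(0,6.28,40)]).astype(int)
        cv2.polylines(im,[p],True,(0,255,0) if z else (0,0,255),1)
draw(a,'side',.618,.1465,325,130,9);draw(b,'top',.618,.1465,255,155,12)
a=cv2.resize(a,None,fx=.8,fy=.8)
h=np.zeros((max(a.shape[0],b.shape[0]),a.shape[1]+b.shape[1],3),np.uint8);h[:a.shape[0],:a.shape[1]]=a;h[:b.shape[0],a.shape[1]:]=b
cv2.imwrite('pics/sp.png',h)
print(h.shape,'mug',onz('top',215,208,.096),'bottle',onz('top',209,186,.084),'yellow',onz('top',386,255,.16),'small',onz('top',344,260,.08))
E
```

```text
[0.6115 0.1452 0.161 ] [0.6124 0.1397 0.161 ] [0.6168 0.1453 0.161 ]
(480, 792, 3) mug [0.5041 0.3133 0.096 ] bottle [0.573  0.3369 0.084 ] yellow [ 0.3649 -0.1855  0.16  ] small [ 0.3508 -0.0732  0.08  ]
```

View pics/sp.png

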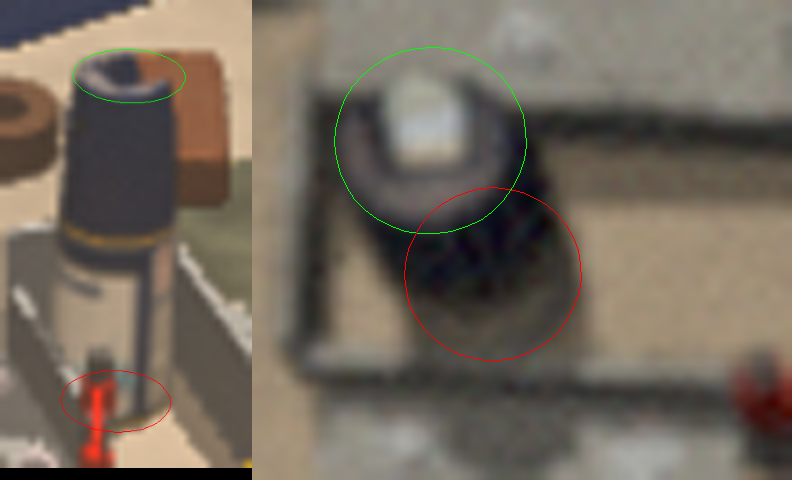

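The look-alikes, by top-view pixel, are:
- **Spray can:** blue/white at (270,170) is the one to move. The yellow can at (386,257) is to be left.
- **Tin:** the large leaning one at (344,186) is the job. The small one at (344,260) is to be left.

The crop confirms the choice: a dark blue cap on a white can, standing in the bay at about (0.617, 0.148). I'll start moving.

```bash
cat >> h.py <<'E'
np.set_printoptions(precision=4,suppress=True)
def to(p,rpy):
    o=arm.get_obs(); a=R.from_euler('xyz',o['eef_rot'],degrees=True); b=R.from_euler('xyz',rpy,degrees=True)
    rv=(b*a.inv()).as_rotvec(degrees=True)
    print('lin',(np.array(p)-o['ee_pos'])/.15,'dr',rv/360,'deg',np.linalg.norm(rv))
def st():
    o=arm.get_obs(); print(o['clock'],o['ee_pos'],o['eef_rot'],'F',o['force'],'w',o['grip_width'],'j',o['joints'])
E
python3 -c "
from h import *
to([.616,.148,.2385],[180,0,180])"
```

```text
lin [ 2.829  -2.9763 -0.0004] dr [ 0.0002 -0.      0.0496] deg 17.86369377845241
```

Call:
servo_tool --linear '[[0.16,-0.16,0],[0.33,-0.33,0],[0.5,-0.5,0],[0.66,-0.66,0],[0.83,-0.83,0],[1,-1,0],[1,-1,0]]' --dr '[[0,0,0.01],[0,0,0.02],[0,0,0.03],[0,0,0.04],[0,0,0.05],[0,0,0.05],[0,0,0.05]]' --hand '[1,1,1,1,1,1,1]'

```text
clock: 0.68
ee_pos: [0.3481, 0.4379, 0.2384]
eef_rot: [-179.7, 0.2, 179.6]
force: [1.1, -0.8, -0.4]
grip_width: 0.0852
```

Call:
servo_tool --linear '[[0.16,-0.16,0],[0.33,-0.33,0],[0.5,-0.5,0],[0.66,-0.66,0],[0.83,-0.83,0],[0.96,-1,0],[0.96,-1,0]]' --dr '[[0,0,0],[0,0,0],[0,0,0],[0,0,0],[0,0,0],[0,0,0],[0,0,0]]' --hand '[1,1,1,1,1,1,1]'

```text
clock: 1.27
ee_pos: [0.4966, 0.2808, 0.2382]
eef_rot: [-179.5, 0.3, 179.0]
force: [0.3, -1.2, -0.1]
grip_width: 0.0855
```

```bash
python3 -c "
from h import *
st();to([.616,.148,.2385],[180,0,180])"
```

```text
1.2667 [0.4966 0.2808 0.2382] [-179.5155    0.2771  179.0336] F [ 0.3268 -1.2214 -0.0802] w 0.08547811371167251 j [-39.4462  18.2196   6.0708  99.6642  -1.5125  62.2674  56.0602]
lin [ 0.7958 -0.8853  0.0021] dr [0.0014 0.0008 0.0027] deg 1.11697782282422
```

Call:
servo_tool --linear '[[0.2,-0.22,0],[0.4,-0.44,0],[0.6,-0.66,0],[0.8,-0.89,0],[0.8,-0.89,0],[0.8,-0.89,0],[0.8,-0.89,0]]' --dr '[[0,0,0.003],[0,0,0.003],[0,0,0.003],[0,0,0.003],[0,0,0.003],[0,0,0.003],[0,0,0.003]]' --hand '[1,1,1,1,1,1,1]'

```text
clock: 1.85
ee_pos: [0.6169, 0.1461, 0.2374]
eef_rot: [-179.5, 0.2, 179.9]
force: [-0.3, 0.4, -0.3]
grip_width: 0.0855
```

```bash
python3 -c "
from h import *
st();to([.616,.148,.117],[180,0,180])
im=crop('side','s3',260,80,430,220,4.5)
im=crop('top','t3',200,120,360,240,4.5)"
```

```text
1.85 [0.6169 0.1461 0.2374] [-179.479     0.2144  179.9362] F [-0.3079  0.4469 -0.3174] w 0.08545409611754214 j [-24.9159  24.466    9.6622  90.8904  -3.7824  64.9378  75.4284]
lin [-0.0058  0.0127 -0.8029] dr [0.0014 0.0006 0.0002] deg 0.5671080375468833
```

View pics/s3.png

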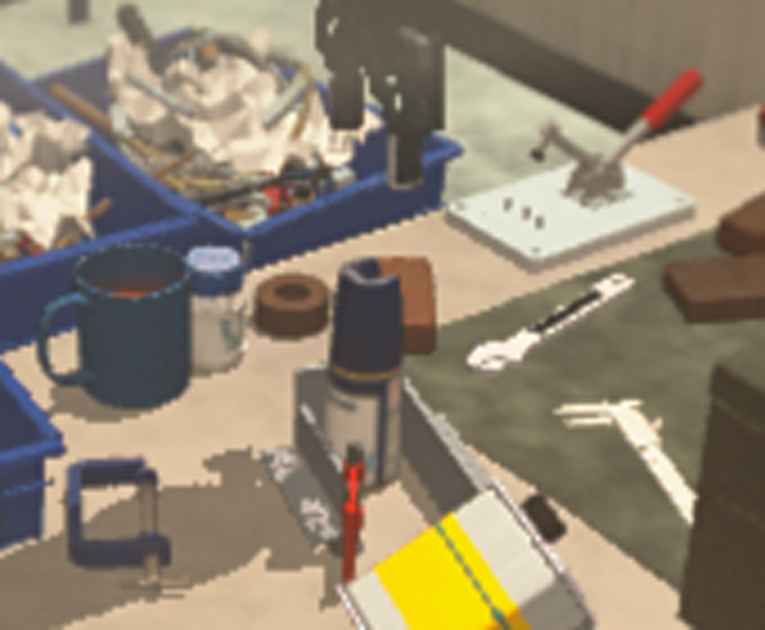

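The open fingers straddle the spray can's axis, at about crop (375,158) above the cap at (370,265). I'll descend and grip.

Call:
servo_tool --linear '[[0,0.01,-0.2],[0,0.01,-0.4],[0,0.01,-0.6],[0,0.01,-0.8],[0,0.01,-0.8],[0,0.01,-0.8],[0,0.01,-0.8],[0,0.01,-0.8],[0,0.01,-0.8],[0,0.01,-0.8],[0,0.01,-0.8],[0,0.01,-0.8]]' --dr '[[0,0,0],[0,0,0],[0,0,0],[0,0,0],[0,0,0],[0,0,0],[0,0,0],[0,0,0],[0,0,0],[0,0,0],[0,0,0],[0,0,0]]' --hand '[1,1,1,1,1,0.3,0,-0.2,-0.2,-0.2,-0.2,-0.2]' --newtons 30

```text
clock: 2.95
ee_pos: [0.6173, 0.1509, 0.1203]
eef_rot: [-179.6, 0.4, -179.8]
force: [-0.2, 0.6, 7.7]
grip_width: 0.045
```

```bash
python3 -c "
from h import *
st()"
```

```text
2.95 [0.6173 0.1509 0.1203] [-179.6464    0.4465 -179.8208] F [-0.1557  0.6412  7.7243] w 0.04500295815930758 j [-24.3734  31.1115   8.4809  97.4425  -4.9881  51.5049  76.1659]
```

Call:
servo_tool --linear '[[0,0,0],[0,0,0.1],[0,0,0.2],[0,0,0.4],[0,0,0.6],[0,0,0.8],[0,0,0.9],[0,0,0.9]]' --dr '[[0,0,0],[0,0,0],[0,0,0],[0,0,0],[0,0,0],[0,0,0],[0,0,0],[0,0,0]]' --hand '[-0.5,-0.5,-0.5,-0.5,-0.5,-0.5,-0.5,-0.5]'

```text
clock: 3.62
ee_pos: [0.6191, 0.1512, 0.2603]
eef_rot: [-179.8, 0.9, -179.8]
force: [0.3, -0.8, -2.5]
grip_width: 0.0447
```

```bash
python3 -c "
from h import *
st();to([.46,-.25,.25],[180,0,180])
im=crop('side','s4',260,80,430,220,4.5)"
```

```text
3.6167 [0.6191 0.1512 0.2603] [-179.7895    0.8533 -179.8348] F [ 0.3331 -0.8291 -2.541 ] w 0.04474843250045581 j [-25.313   23.3936   9.7533  89.3418  -3.7161  66.8486  75.2302]
lin [-1.0609 -2.6747 -0.0687] dr [ 0.0006  0.0024 -0.0005] deg 0.8939718875268795
```

View pics/s4.png

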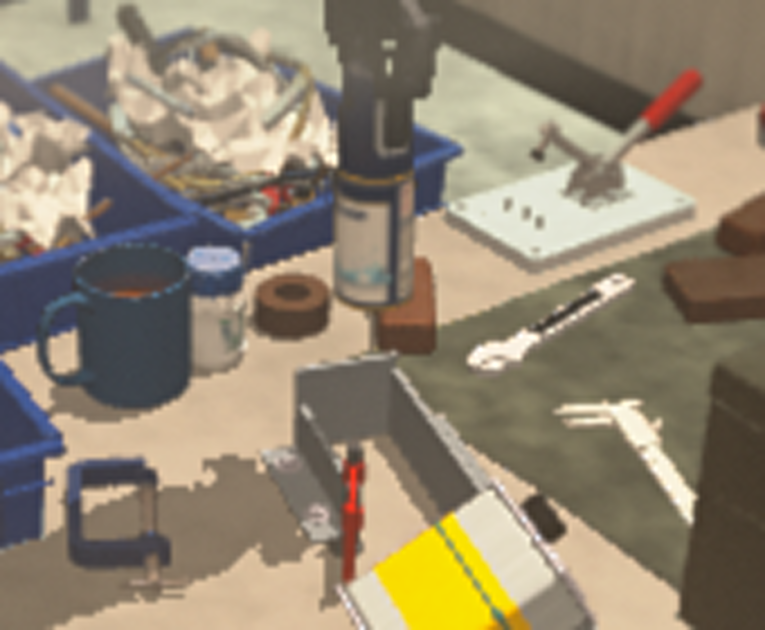

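The can hangs upright and clear of the bay, at crop (372,240). I'll carry it to the open bench.

Call:
servo_tool --linear '[[-0.03,-0.08,0],[-0.1,-0.25,0],[-0.2,-0.45,0],[-0.25,-0.65,0],[-0.35,-0.85,0],[-0.4,-1,0],[-0.4,-1,0]]' --dr '[[0,0.002,0],[0,0.002,0],[0,0.002,0],[0,0.002,0],[0,0.002,0],[0,0.002,0],[0,0.002,0]]' --hand '[-0.5,-0.5,-0.5,-0.5,-0.5,-0.5,-0.5]'

```text
clock: 4.25
ee_pos: [0.555, -0.0065, 0.2562]
eef_rot: [-179.5, -0.3, 179.7]
force: [1.7, -0.7, -2.5]
grip_width: 0.0448
```

Call:
servo_tool --linear '[[-0.03,-0.08,0],[-0.1,-0.25,0],[-0.2,-0.45,0],[-0.25,-0.65,0],[-0.35,-0.85,0],[-0.4,-1,0],[-0.4,-1,0]]' --dr '[[0,0,0],[0,0,0],[0,0,0],[0,0,0],[0,0,0],[0,0,0],[0,0,0]]' --hand '[-0.5,-0.5,-0.5,-0.5,-0.5,-0.5,-0.5]'

```text
clock: 4.83
ee_pos: [0.4914, -0.1625, 0.2551]
eef_rot: [-179.4, -0.5, 179.3]
force: [-0.5, 0.3, -2.0]
grip_width: 0.0444
```

```bash
python3 -c "
from h import *
st();to([.46,-.25,.25],[180,0,180])"
```

```text
4.8333 [ 0.4914 -0.1625  0.2551] [-179.4399   -0.4849  179.2687] F [-0.5345  0.3481 -1.9698] w 0.04441202508334 j [ -2.5691  12.3383  17.896  105.8122  -3.4889  62.8058 105.8261]
lin [-0.2092 -0.5831 -0.034 ] dr [ 0.0015 -0.0014  0.002 ] deg 1.0393630125756614
```

Call:
servo_tool --linear '[[-0.07,-0.15,0],[-0.15,-0.35,0],[-0.21,-0.58,-0.1],[-0.21,-0.58,-0.3],[-0.21,-0.58,-0.5],[-0.21,-0.58,-0.7],[-0.21,-0.58,-0.8],[-0.21,-0.58,-0.85],[-0.21,-0.58,-0.85],[-0.21,-0.58,-0.85]]' --dr '[[0.0015,-0.0015,0.002],[0.0015,-0.0015,0.002],[0.0015,-0.0015,0.002],[0.0015,-0.0015,0.002],[0.0015,-0.0015,0.002],[0.0015,-0.0015,0.002],[0.0015,-0.0015,0.002],[0.0015,-0.0015,0.002],[0.0015,-0.0015,0.002],[0.0015,-0.0015,0.002]]' --hand '[-0.5,-0.5,-0.5,-0.5,-0.5,-0.5,-0.5,-0.5,-0.5,-0.5]'

```text
clock: 5.67
ee_pos: [0.4598, -0.2495, 0.1275]
eef_rot: [-180.0, 0.0, 180.0]
force: [-0.2, 0.1, -1.1]
grip_width: 0.0448
```

```bash
python3 -c "
from h import *
st();to([.46,-.25,.1203],[180,0,180])"
```

```text
5.6667 [ 0.4598 -0.2495  0.1275] [-179.993     0.0015  179.9959] F [-0.1795  0.0562 -1.1186] w 0.044774367572533995 j [  7.9529  21.7302  19.1358 113.3594  -9.6384  46.41   122.4922]
lin [ 0.0015 -0.0032 -0.0482] dr [0. 0. 0.] deg 0.008264915639345425
```

Call:
servo_tool --linear '[[0,0,-0.02],[0,0,-0.04],[0,0,-0.05],[0,0,-0.05],[0,0,-0.05]]' --dr '[[0,0,0],[0,0,0],[0,0,0],[0,0,0],[0,0,0]]' --hand '[-0.5,-0.5,-0.5,-0.5,-0.5]'

```text
clock: 6.08
ee_pos: [0.46, -0.2496, 0.1204]
eef_rot: [-180.0, 0.0, 180.0]
force: [0.4, 0.3, -1.8]
grip_width: 0.0448
```

Call:
servo_tool --linear '[[0,0,-0.01],[0,0,-0.02],[0,0,-0.025],[0,0,-0.025],[0,0,-0.025]]' --dr '[[0,0,0],[0,0,0],[0,0,0],[0,0,0],[0,0,0]]' --hand '[-0.5,-0.5,-0.5,-0.5,-0.5]'

```text
clock: 6.5
ee_pos: [0.4622, -0.2511, 0.1197]
eef_rot: [-179.9, 0.4, 180.0]
force: [-2.7, -1.1, 21.4]
grip_width: 0.0443
```

```bash
python3 -c "
from h import *
st();crop('side','s5',290,200,450,320,4.8)"
```

```text
6.5 [ 0.4622 -0.2511  0.1197] [-179.8622    0.3721  179.9667] F [-2.7352 -1.0975 21.3929] w 0.044269346189735354 j [  8.2576  22.4327  18.9065 113.6357 -10.1101  45.0807 122.9176]
```

View pics/s5.png

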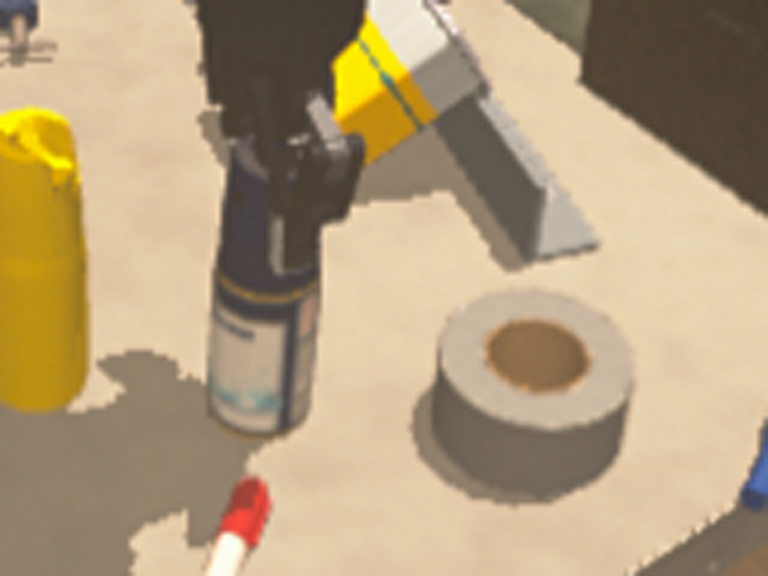

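The can stands on the bench with 21 N on it. I'll relieve that pressure, open, and rise straight up.

Call:
servo_tool --linear '[[0,0,0.005],[0,0,0.005],[0,0,0.005],[0,0,0.005],[0,0,0.005],[0,0,0.005],[0,0,0.15],[0,0,0.3],[0,0,0.5],[0,0,0.7],[0,0,0.8],[0,0,0.8]]' --dr '[[0,0,0],[0,0,0],[0,0,0],[0,0,0],[0,0,0],[0,0,0],[0,0,0],[0,0,0],[0,0,0],[0,0,0],[0,0,0],[0,0,0]]' --hand '[-0.5,-0.5,0.3,0.6,0.8,0.8,0.8,0.8,0.8,0.8,0.8,0.8]'

```text
clock: 7.55
ee_pos: [0.4638, -0.2521, 0.2434]
eef_rot: [-179.8, 0.7, 180.0]
force: [-0.1, 0.3, 0.1]
grip_width: 0.0768
```

```bash
python3 -c "
from h import *
st();to([.46,-.08,.25],[180,45,180]);crop('side','s6',290,200,450,320,4.8)"
```

```text
7.55 [ 0.4638 -0.2521  0.2434] [-179.7527    0.7021  179.956 ] F [-0.0527  0.3493  0.1197] w 0.07676411418732845 j [  5.6572  13.5495  21.1943 106.3309  -5.6931  60.3855 119.0235]
lin [-0.0255  1.1471  0.0443] dr [ 0.0006 -0.123   0.0004] deg 44.298628345047625
```

View pics/s6.png

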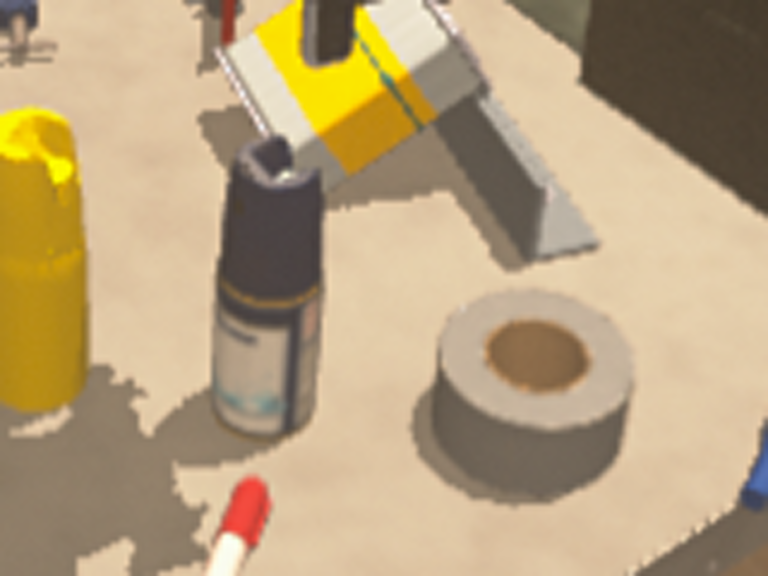

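The spray can is upright at its new place, with its foot at crop (262,435). Next I'll tilt the tool 45° forward and go behind the tin's foot.

Call:
servo_tool --linear '[[0,0.15,0.05],[-0.05,0.3,0.05],[-0.1,0.5,0.05],[-0.15,0.7,0],[-0.15,0.9,0],[-0.15,1,-0.1],[-0.15,1,-0.2],[-0.15,1,-0.2],[-0.15,1,-0.2]]' --dr '[[0,-0.01,0],[0,-0.025,0],[0,-0.04,0],[0,-0.06,-0.002],[0,-0.08,-0.003],[0,-0.1,-0.005],[0,-0.123,-0.005],[0,-0.123,-0.005],[0,-0.123,-0.005]]' --hand '[0.4,0,0,0,0,0,0,0,0]'

```text
clock: 8.35
ee_pos: [0.4447, -0.105, 0.2315]
eef_rot: [177.6, 39.9, 178.7]
force: [1.5, -0.5, 0.8]
grip_width: 0.0427
```

```bash
python3 -c "
from h import *
st();to([.49,-.07,.060],[180,45,178])"
```

```text
8.35 [ 0.4447 -0.105   0.2315] [177.6376  39.9492 178.6996] F [ 1.4858 -0.541   0.8337] w 0.042744489600956045 j [ -9.3793 -10.8082  22.5874 143.8709 -41.1458   9.906  142.2909]
lin [ 0.302   0.2332 -1.1432] dr [-0.0052 -0.0139 -0.0064] deg 5.814641498620748
```

Call:
servo_tool --linear '[[0.1,0.1,-0.1],[0.2,0.23,-0.2],[0.28,0.23,-0.4],[0.28,0.23,-0.6],[0.28,0.23,-0.75],[0.28,0.23,-0.75],[0.28,0.23,-0.75]]' --dr '[[-0.002,0.005,-0.002],[-0.003,0.012,-0.004],[-0.005,0.012,-0.005],[-0.005,0.012,-0.005],[-0.005,0.012,-0.005],[-0.005,0.012,-0.005],[-0.005,0.012,-0.005]]' --hand '[0,0,0,0,0,0,0]'

```text
clock: 8.93
ee_pos: [0.4761, -0.0887, 0.1808]
eef_rot: [179.0, 33.8, 178.6]
force: [0.5, -0.6, -0.8]
grip_width: 0.0425
```

```bash
python3 -c "
from h import *
st();to([.495,-.0695,.045],[180,37,178]);crop('side','s7',260,100,430,265,3.6);crop('top','t7',240,120,400,240,4.8)"
```

```text
8.9333 [ 0.4761 -0.0887  0.1808] [179.0127  33.8266 178.6147] F [ 0.4792 -0.6457 -0.838 ] w 0.0424565642227901 j [-33.8726  -1.1944  43.1329 141.9173 -40.2864   7.234  137.0716]
lin [ 0.1258  0.1283 -0.9052] dr [-0.0025 -0.0087 -0.0033] deg 3.482241696162006
```

View pics/s7.png

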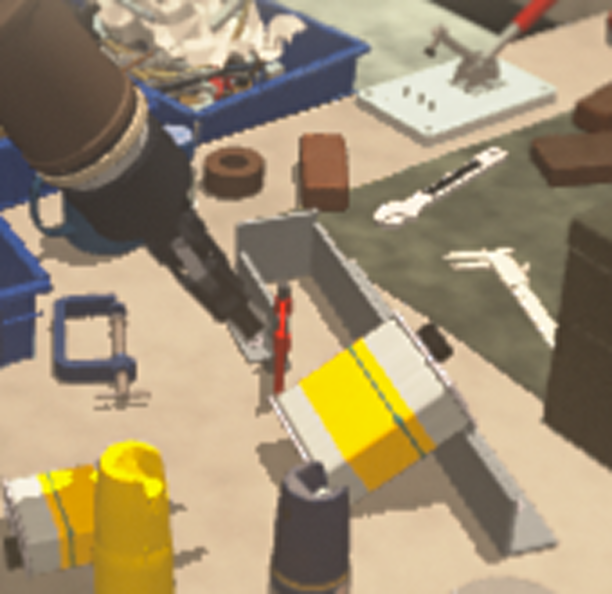

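View pics/t7.png

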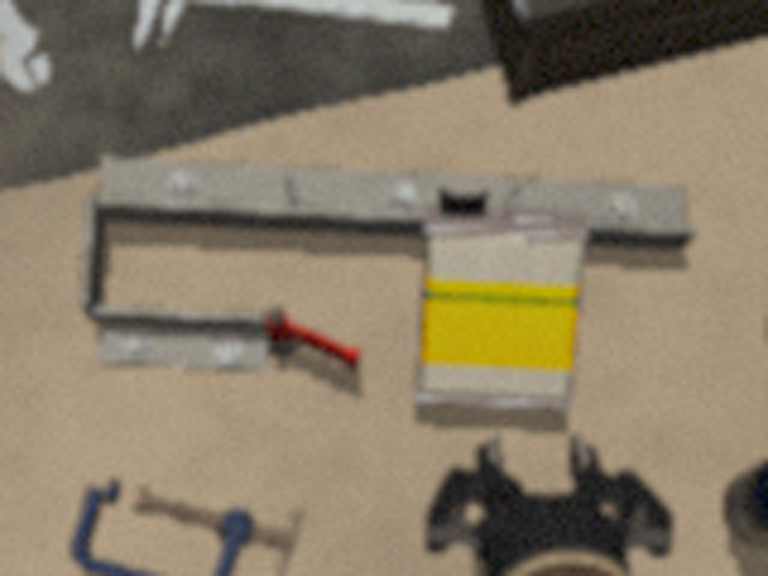

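The tool tilts only to about 34° because joint 6 is at its lower limit. I'll fit a simple forward model from the logged states and see whether the flipped wrist (joint 5 near 180°) reaches the pose.

```bash
cat > fk.py <<'E'
import numpy as np, itertools
from scipy.spatial.transform import Rotation as R
from scipy.optimize import least_squares
D=[([-76.0438,23.5942,-.7261,91.4987,.3214,64.9905,-4.709],[.19165,.59444,.23855],[-179.919,.0071,162.1365]),
([-39.4462,18.2196,6.0708,99.6642,-1.5125,62.2674,56.0602],[.4966,.2808,.2382],[-179.5155,.2771,179.0336]),
([-24.9159,24.466,9.6622,90.8904,-3.7824,64.9378,75.4284],[.6169,.1461,.2374],[-179.479,.2144,179.9362]),
([-24.3734,31.1115,8.4809,97.4425,-4.9881,51.5049,76.1659],[.6173,.1509,.1203],[-179.6464,.4465,-179.8208]),
([-25.313,23.3936,9.7533,89.3418,-3.7161,66.8486,75.2302],[.6191,.1512,.2603],[-179.7895,.8533,-179.8348]),
([-2.5691,12.3383,17.896,105.8122,-3.4889,62.8058,105.8261],[.4914,-.1625,.2551],[-179.4399,-.4849,179.2687]),
([7.9529,21.7302,19.1358,113.3594,-9.6384,46.41,122.4922],[.4598,-.2495,.1275],[-179.993,.0015,179.9959]),
([5.6572,13.5495,21.1943,106.3309,-5.6931,60.3855,119.0235],[.4638,-.2521,.2434],[-179.7527,.7021,179.956]),
([-9.3793,-10.8082,22.5874,143.8709,-41.1458,9.906,142.2909],[.4447,-.105,.2315],[177.6376,39.9492,178.6996]),
([-33.8726,-1.1944,43.1329,141.9173,-40.2864,7.234,137.0716],[.4761,-.0887,.1808],[179.0127,33.8266,178.6147])]
Z,Y=np.array([0,0,1.]),np.array([0,1.,0])
AX=[Z,Y,Z,Y,Z,Y,Z]
def fk(q,s,p,off=None,link=False):
    # p: yaw0, lengths d(base-sh), x1, up, x2, fore, x3, tool, j7 offset
    T=R.from_euler('z',p[0]); pos=np.zeros(3); tr=[None,(p[2],0,p[1]),None,(p[4],0,p[3]),(p[8],0,0),(p[6],0,p[5]),None]
    pts=[]
    for i in range(7):
        if tr[i] is not None: pos=pos+T.apply(tr[i]); pts.append(pos)
        T=T*R.from_rotvec(AX[i]*s[i]*np.radians(q[i]))
    T=T*R.from_euler('z',p[9]); pos=pos+T.apply([0,0,p[7]])
    return (T,pos,pts) if link else (T,pos)
def res(p,s):
    r=[]
    for q,x,e in D:
        T,pos=fk(q,s,p); Rm=R.from_euler('xyz',e,degrees=True)
        r+=list((pos-x)*5)+list((Rm.inv()*T).as_rotvec()*.5)
    return r
if __name__=='__main__':
    best=[]
    for s in itertools.product([1,-1],repeat=7):
        if s[1]<0 : continue
        for y0 in (0,):
          for o in (0,1.57,3.14,-1.57):
            b=least_squares(res,[y0,.33,0,.35,0,.35,0,.2,0,o],args=(s,),max_nfev=12)
            best.append((b.cost,s,o))
    best.sort(key=lambda t:t[0]); 
    for c,s,o in best[:4]:
        b=least_squares(res,[0,.33,0,.35,0,.35,0,.2,0,o],args=(s,)); print(b.cost,s,b.x.round(4))
E
time python3 fk.py
```

```text
0.0029772417191870587 (-1, 1, -1, 1, -1, 1, -1) [-0.0781  0.2753 -0.0065  0.5148  0.0132  0.4491 -0.0027  0.3294 -0.0172
  1.4959]
0.0029772417191870812 (-1, 1, -1, 1, -1, 1, -1) [-0.0781  0.2753 -0.0065  0.5148  0.0132  0.4491 -0.0027  0.3294 -0.0172
  1.4959]
0.00297724171918709 (-1, 1, -1, 1, -1, 1, -1) [-0.0781  0.2753 -0.0065  0.5148  0.0132  0.4491 -0.0027  0.3294 -0.0172
  1.4959]
0.0029772417191871905 (-1, 1, -1, 1, -1, 1, -1) [-0.0781  0.2753 -0.0065  0.5148  0.0132  0.4491 -0.0027  0.3294 -0.0172
  1.4959]
real	2m2.849s
user	2m0.703s
sys	0m0.209s
```

```bash
cat > fk2.py <<'E'
from fk import *
S=(-1,1,-1,1,-1,1,-1)
P0=np.array([-0.0781,0.2753,-0.0065,0.5148,0.0132,0.4491,-0.0027,0.3294,-0.0172,1.4959])
def r2(v): 
    r=[]
    for q,x,e in D:
        T,pos=fk(np.array(q)+np.degrees(np.r_[0,v[10:15],0]),S,v[:10]); Rm=R.from_euler('xyz',e,degrees=True)
        r+=list((pos-x)*5)+list((Rm.inv()*T).as_rotvec()*.5)
    return np.r_[r,v[10:15]*.02]
b=least_squares(r2,np.r_[P0,np.zeros(5)]); V=b.x
lo=np.array([-169.25,-16.82,-84.01,7.8,-59.2,7.22,-163.78]);hi=np.array([169.25,113.86,82.57,145.47,239.2,106.19,163.78])
def F(q,link=False): return fk(np.array(q)+np.degrees(np.r_[0,V[10:15],0]),S,V[:10],link=link)
def ik(p,rpy,q0,w=1e-3):
    Rt=R.from_euler('xyz',rpy,degrees=True)
    def f(q):
        T,x=F(q); return np.r_[(x-p)*10,(Rt.inv()*T).as_rotvec()*3,w*(q-q0)/57]
    s=least_squares(f,np.clip(q0,lo+.5,hi-.5),bounds=(lo+.4,hi-.4)); return s.x,np.linalg.norm(s.fun[:6])
if __name__=='__main__':
    np.set_printoptions(precision=1,suppress=True)
    print(b.cost,V.round(3)); r=np.array(r2(V))[:-5].reshape(-1,6); print(abs(r[:,:3]).max(0)/5*1000,np.degrees(abs(r[:,3:]).max(0)/.5))
    rng=np.random.default_rng(0)
    for p,e in (([.517,-.07,.044],[180,45,178]),([.575,-.07,.022],[180,45,178]),([.575,-.07,.022],[180,35,178])):
        out=[]
        for k in range(25):
            q,c=ik(np.array(p),e,lo+(hi-lo)*rng.random(7))
            if c<.02: out.append(q)
        print(p,e,len(out)); 
        for q in out[:9]: print(q, F(q,True)[2][1:][0].round(2),F(q,True)[2][3].round(2))
E
python3 fk2.py
```

```text
0.002283988791958399 [-0.   0.3 -0.   0.5  0.   0.4 -0.   0.3  0.   1.5 -0.   0.  -0.  -0.
  0.1]
[5.3 4.  2.2] [0.8 1.1 0.6]
[0.517, -0.07, 0.044] [180, 45, 178] 12
[ 58.8  43.4 -57.7 145.1 154.9  36.  -41.3] [ 0.2 -0.3  0.6] [ 0.3 -0.1  0.3]
[  -6.9   28.8   15.1  144.8  200.6   33.8 -110.5] [0.3 0.  0.7] [ 0.3 -0.1  0.3]
[  -8.6   29.1   17.   144.8  201.5   34.2 -111.9] [0.3 0.  0.7] [ 0.3 -0.1  0.3]
[ 58.8  43.4 -57.7 145.1 154.9  36.  -41.3] [ 0.2 -0.3  0.6] [ 0.3 -0.1  0.3]
[ 58.8  43.4 -57.8 145.1 154.9  36.1 -41.3] [ 0.2 -0.3  0.6] [ 0.3 -0.1  0.3]
[ 58.8  43.4 -57.7 145.1 154.9  36.  -41.3] [ 0.2 -0.3  0.6] [ 0.3 -0.1  0.3]
[ 57.6  42.2 -56.2 145.  156.3  35.3 -43.5] [ 0.2 -0.3  0.7] [ 0.3 -0.1  0.3]
[ -26.4   34.7   37.   145.1  210.7   39.7 -127.6] [0.3 0.1 0.7] [ 0.3 -0.1  0.3]
[ -18.    31.4   27.4  144.9  206.3   36.6 -119.8] [0.3 0.1 0.7] [ 0.3 -0.1  0.3]
[0.575, -0.07, 0.022] [180, 45, 178] 15
[ 21.4  33.5 -17.5 137.2 181.1  28.1 -83. ] [ 0.3 -0.1  0.7] [ 0.3 -0.1  0.3]
[ 30.2  35.3 -27.2 137.3 174.3  28.4 -72.7] [ 0.3 -0.2  0.7] [ 0.3 -0.1  0.3]
[ 65.8  69.1 -74.  1
[... 585 characters left out ...]
   43.  -55.5 132.7 126.1  24.  -16.9] [ 0.2 -0.3  0.7] [ 0.4 -0.1  0.3]
[ 17.7  28.9 -14.4 131.5 177.8   8.5 -82.7] [ 0.2 -0.1  0.7] [ 0.4 -0.1  0.3]
[ 66.3  72.4 -82.1 133.1 119.2  54.8   8.1] [ 0.2 -0.5  0.4] [ 0.4 -0.1  0.3]
[ 31.4  31.4 -29.1 131.8 153.2  10.7 -53.5] [ 0.2 -0.1  0.7] [ 0.4 -0.1  0.3]
[ 13.8  28.6 -10.4 131.5 185.    8.6 -91. ] [ 0.2 -0.1  0.7] [ 0.4 -0.1  0.3]
[ 47.3  38.3 -47.8 132.5 131.6  18.8 -25.6] [ 0.2 -0.2  0.7] [ 0.4 -0.1  0.3]
[ 53.6  43.6 -56.4 132.7 125.6  24.8 -15.9] [ 0.2 -0.3  0.6] [ 0.4 -0.1  0.3]
[ 30.7  31.2 -28.3 131.8 154.3  10.5 -54.8] [ 0.2 -0.1  0.7] [ 0.4 -0.1  0.3]
[  -3.7   29.     8.3  131.8  211.8   11.6 -123. ] [0.3 0.  0.7] [ 0.4 -0.1  0.3]
```

```bash
cat > plan.py <<'E'
from fk2 import *
np.set_printoptions(precision=3,suppress=True,linewidth=150)
A=np.array([-33.9,-1.2,43.1,141.9,-40.3,7.3,137.1])
W1=np.array([-5,10,12,120,-10,20,112.])
W2=np.array([-5,10,12,120,190,20,-88.])
T,_=F(W1);print(T.as_euler('xyz',degrees=True),F(W1)[1]);T,_=F(W2);print(T.as_euler('xyz',degrees=True),F(W2)[1])
for e in ([180,40,178],):
  q,c=ik(np.array([.50,-.07,.12]),e,np.array([0,25,8,140,193,28,-100.]),1e-2); print(q,c)
  q,c=ik(np.array([.515,-.07,.045]),e,np.array([0,25,8,140,193,28,-100.]),1e-2); print(q,c)
for t in np.linspace(0,1,11):
    q=W1+t*(W2-W1); T,x=F(q); print(q[4],x,T.as_rotvec(degrees=True),T.as_matrix()[:,2])
E
python3 plan.py
```

```text
[-171.488   29.319 -170.597] [ 0.611 -0.107  0.224]
[-131.042   68.193 -137.038] [ 0.74  -0.127  0.399]
[   8.491   10.356   -2.718  142.223  210.137    7.678 -117.277] 0.0001766377004380609
[   3.18    24.36     3.374  142.119  198.357   21.291 -105.746] 2.765293018107962e-05
-10.0 [ 0.611 -0.107  0.224] [ -9.38  149.665  -7.905] [ 0.502 -0.067 -0.862]
10.0 [ 0.603 -0.145  0.226] [ -4.572 150.796 -17.433] [ 0.475 -0.2   -0.857]
30.0 [ 0.603 -0.181  0.238] [  0.016 148.589 -27.001] [ 0.477 -0.33  -0.815]
50.00000000000001 [ 0.612 -0.212  0.259] [  3.696 143.418 -35.166] [ 0.508 -0.44  -0.741]
70.0 [ 0.628 -0.234  0.286] [  5.968 136.177 -40.803] [ 0.564 -0.517 -0.644]
90.0 [ 0.649 -0.244  0.317] [  6.611 128.007 -43.309] [ 0.639 -0.552 -0.535]
110.00000000000001 [ 0.673 -0.241  0.347] [  5.669 120.028 -42.607] [ 0.723 -0.541 -0.429]
130.0 [ 0.697 -0.225  0.373] [  3.375 113.155 -39.034] [ 0.807 -0.485 -0.337]
150.0 [ 0.717 -0.198  0.391] [  0.077 108.035 -33.182] [ 0.88  -0.391 -0.271]
170.0 [ 0.732 -0.164  0.4  ] [ -3.831 105.066 -25.776] [ 0.933 -0.27  -0.239]
190.0 [ 0.74  -0.127  0.399] [ -7.946 104.432 -17.592] [ 0.96  -0.136 -0.244]
```

```bash
cat > seq.py <<'E'
from fk2 import *
from h import arm
def rows(qs):
    o=arm.get_obs(); a=R.from_euler('xyz',o['eef_rot'],degrees=True)
    print('now',o['joints'].round(1),o['ee_pos'].round(3))
    L=[];Dd=[]
    for q in qs:
        T,x=F(q); L.append(((x-o['ee_pos'])/.15).round(2).tolist()); Dd.append(((T*a.inv()).as_rotvec(degrees=True)/360).round(3).tolist())
    print(L);print(Dd)
E
python3 - <<'E'
from seq import *
W1=np.array([-35,10,12,120,-10,20,112.])
A=arm.get_obs()['joints']
rows([A+(W1-A)*t for t in np.linspace(.125,1,8)])
E
```

```text
now [-34.3  -1.1  43.2 141.8 -40.1   7.2 136.8] [ 0.477 -0.086  0.181]
[[0.13, 0.19, 0.05], [0.27, 0.42, 0.1], [0.39, 0.66, 0.15], [0.49, 0.91, 0.19], [0.57, 1.18, 0.22], [0.63, 1.44, 0.24], [0.68, 1.72, 0.27], [0.7, 1.99, 0.29]]
[[-0.004, -0.002, 0.014], [-0.007, -0.002, 0.027], [-0.01, -0.001, 0.04], [-0.013, 0.0, 0.052], [-0.017, 0.001, 0.065], [-0.02, 0.003, 0.076], [-0.023, 0.004, 0.088], [-0.026, 0.004, 0.098]]
```

Call:
servo_tool --linear '[[0.13,0.19,0.05],[0.27,0.42,0.1],[0.39,0.66,0.15],[0.49,0.91,0.19],[0.5,1,0.2],[0.5,1,0.2]]' --dr '[[-0.004,-0.002,0.014],[-0.007,-0.002,0.027],[-0.01,-0.001,0.04],[-0.013,0,0.052],[-0.015,0,0.055],[-0.015,0,0.055]]' --hand '[0,0,0,0,0,0]'

```text
clock: 9.53
ee_pos: [0.553, 0.068, 0.2108]
eef_rot: [-174.6, 32.8, -157.4]
force: [0.0, -0.1, 0.2]
grip_width: 0.0427
```

```bash
python3 - <<'E'
from seq import *
W1=np.array([-35,10,12,120,-10,20,112.])
A=arm.get_obs()['joints']
rows([A+(W1-A)*t for t in np.linspace(.25,1,4)])
E
```

```text
now [-46.4   4.3  37.3 131.6 -19.1  12.5 118.5] [0.553 0.068 0.211]
[[0.05, 0.19, 0.02], [0.12, 0.45, 0.05], [0.16, 0.7, 0.07], [0.2, 0.96, 0.09]]
[[-0.006, 0.0, 0.01], [-0.008, 0.001, 0.021], [-0.01, 0.003, 0.032], [-0.011, 0.005, 0.042]]
```

```bash
python3 - <<'E'
from seq import *
A=arm.get_obs()['joints']
B=np.array([-46,10,35,122,190,20,-91.])
qs=[]
for t in np.linspace(0,1,23)[1:]:
    q=A+(B-A)*t; k=min(1,t*4); q[5]=A[5]+(20-A[5])*k; q[1]=A[1]+(10-A[1])*k;q[3]=A[3]+(122-A[3])*k; qs.append(q)
np.save('qs.npy',qs)
for q in qs[::3]: print(q.round(0),F(q)[1].round(3))
rows(qs[:8])
E
```

```text
[-46.   5.  37. 130. -10.  14. 109.] [0.557 0.052 0.211]
[-46.   8.  37. 125.  19.  18.  80.] [0.592 0.013 0.228]
[-46.  10.  37. 122.  47.  20.  52.] [ 0.629 -0.026  0.262]
[-46.  10.  36. 122.  76.  20.  23.] [ 0.66  -0.043  0.302]
[-46.  10.  36. 122. 104.  20.  -5.] [ 0.692 -0.032  0.345]
[-46.  10.  36. 122. 133.  20. -34.] [0.718 0.004 0.38 ]
[-46.  10.  35. 122. 161.  20. -62.] [0.73  0.057 0.399]
[-46.  10.  35. 122. 190.  20. -91.] [0.726 0.114 0.396]
now [-46.4   4.3  37.3 131.6 -19.1  12.5 118.5] [0.553 0.068 0.211]
[[0.03, -0.11, 0.0], [0.09, -0.18, 0.02], [0.17, -0.27, 0.06], [0.26, -0.37, 0.11], [0.36, -0.47, 0.19], [0.45, -0.56, 0.27], [0.5, -0.63, 0.34], [0.57, -0.68, 0.42]]
[[-0.011, 0.001, -0.005], [-0.018, 0.002, -0.01], [-0.027, 0.002, -0.015], [-0.036, -0.001, -0.022], [-0.045, -0.005, -0.029], [-0.052, -0.011, -0.035], [-0.057, -0.019, -0.04], [-0.06, -0.028, -0.044]]
```

Call:
servo_tool --linear '[[0.03,-0.11,0],[0.09,-0.18,0.02],[0.17,-0.27,0.06],[0.26,-0.37,0.11],[0.36,-0.47,0.19],[0.45,-0.56,0.27],[0.5,-0.63,0.34],[0.57,-0.68,0.42]]' --dr '[[-0.011,0.001,-0.005],[-0.018,0.002,-0.01],[-0.027,0.002,-0.015],[-0.036,-0.001,-0.022],[-0.045,-0.005,-0.029],[-0.052,-0.011,-0.035],[-0.057,-0.019,-0.04],[-0.06,-0.028,-0.044]]' --hand '[0,0,0,0,0,0,0,0]'

```text
clock: 10.2
ee_pos: [0.6381, -0.0356, 0.2728]
eef_rot: [-146.0, 33.8, -157.7]
force: [-0.7, -0.6, -1.6]
grip_width: 0.0423
```

```bash
python3 - <<'E'
from seq import *
qs=np.load('qs.npy'); print(qs[7].round(0)); rows(qs[8:16])
E
```

```text
[-46.  10.  36. 122.  57.  20.  42.]
now [-78.1  23.2  77.  125.3  22.8  11.1  70.5] [ 0.638 -0.036  0.273]
[[0.07, -0.03, 0.1], [0.14, -0.05, 0.2], [0.22, -0.04, 0.29], [0.29, -0.02, 0.39], [0.36, 0.02, 0.48], [0.42, 0.09, 0.57], [0.48, 0.17, 0.65], [0.53, 0.26, 0.72]]
[[-0.004, -0.01, -0.001], [-0.006, -0.02, -0.001], [-0.008, -0.031, -0.0], [-0.008, -0.041, 0.002], [-0.007, -0.051, 0.006], [-0.005, -0.06, 0.01], [-0.002, -0.069, 0.016], [0.002, -0.076, 0.023]]
```

```bash
python3 - <<'E'
from fk2 import *
np.set_printoptions(precision=1,suppress=True,linewidth=150)
q0=np.array([-78.1,23.2,77,125.3,22.8,11.1,70.5])
rng=np.random.default_rng(1)
for p,e in (([.517,-.07,.044],[180,40,178]),([.575,-.07,.022],[180,40,178]),([.517,-.07,.044],[180,40,-2]),([.575,-.07,.022],[180,-40,-2])):
    r=[]
    for k in range(30):
        s=lo+(hi-lo)*rng.random(7); s[2]=20+60*rng.random(); 
        q,c=ik(np.array(p),e,s)
        if c<.01: r.append(q)
    r.sort(key=lambda q:q[4]); print(p,e,len(r))
    for q in r[::max(1,len(r)//8)]: print(q,F(q,True)[2][1])
E
```

```text
[0.517, -0.07, 0.044] [180, 40, 178] 16
[ 70.   61.  -77.6 143.1 129.5  47.   -7.8] [ 0.2 -0.4  0.5]
[ 43.7  29.9 -40.2 142.  162.5  21.2 -59.3] [ 0.2 -0.2  0.7]
[ 25.1  25.4 -20.  141.8 181.   19.5 -83.2] [ 0.2 -0.1  0.7]
[ 19.5  24.8 -14.1 141.8 185.8  19.7 -89.4] [ 0.2 -0.1  0.7]
[ 11.5  24.5  -5.5 141.8 192.2  20.3 -97.7] [ 0.2 -0.1  0.7]
[   3.    24.6    3.5  141.9  198.4   21.3 -105.9] [ 0.2 -0.   0.7]
[  -4.3   25.2   11.4  142.   203.4   22.6 -112.6] [0.2 0.  0.7]
[ -24.2   29.7   33.4  142.4  216.4   28.4 -131. ] [0.2 0.1 0.7]
[0.575, -0.07, 0.022] [180, 40, 178] 17
[ 57.6  50.  -61.3 135.5 136.7  33.1 -21.5] [ 0.2 -0.3  0.6]
[ 53.6  45.2 -55.5 135.3 141.   28.9 -29.2] [ 0.2 -0.3  0.6]
[ 19.3  30.8 -15.7 134.5 180.1  18.1 -83.8] [ 0.3 -0.1  0.7]
[  9.   30.1  -4.6 134.5 190.6  18.7 -97.7] [ 0.3 -0.1  0.7]
[   6.7   30.1   -2.1  134.6  192.9   18.9 -100.6] [ 0.3 -0.   0.7]
[   4.2   30.1    0.6  134.6  195.2   19.3 -103.8] [ 0.3 -0.   0.7]
[ -11.5   32.    17.8  134.8  208.5   22.7 -122.2] [0.3 0.  0.7]
[ -25.4   36.4   33.9  135.2  218.7   28.4 -137.9] [0.3 0.1 0.7]
[ -44.1
[... 751 characters left out ...]
]
[  1.1  30.3   4.  134.6 198.1  19.8  72.4] [ 0.3 -0.   0.7]
[-10.5  31.8  16.7 134.8 207.8  22.4  58.8] [0.3 0.  0.7]
[-16.4  33.2  23.4 134.9 212.3  24.4  52.2] [0.3 0.1 0.7]
[-21.9  35.   29.8 135.1 216.3  26.6  46. ] [0.3 0.1 0.7]
[-22.7  35.2  30.6 135.1 216.8  27.   45.2] [0.3 0.1 0.7]
[-23.8  35.7  32.  135.1 217.6  27.5  43.9] [0.3 0.1 0.7]
[-27.8  37.6  36.7 135.2 220.3  29.7  39.5] [0.3 0.1 0.7]
[-28.3  37.9  37.4 135.2 220.6  30.   38.9] [0.3 0.1 0.7]
[-30.   38.8  39.5 135.3 221.7  31.1  36.9] [0.3 0.1 0.7]
[-53.   84.8  82.2 135.8 230.3  74.7  -6.8] [0.3 0.4 0.3]
[-53.   84.5  82.  135.8 230.3  74.4  -6.6] [0.3 0.4 0.3]
[-52.7  80.7  79.8 135.8 230.9  71.1  -4. ] [0.3 0.4 0.4]
```

```bash
python3 - <<'E'
from seq import *
np.set_printoptions(precision=2,suppress=True,linewidth=150)
A=arm.get_obs()['joints']
for B in ([-78,23,70,115,25,45,70.],[-78,15,70,105,25,50,70.],[-50,15,40,105,25,50,70.]):
  B=np.array(B)
  for d in (0,40,80,120,165):
    C=B.copy();C[4]+=d;C[6]-=d;T,x,pts=F(C,True);print(C.round(0),x,T.as_matrix()[:,2],pts[1],pts[3])
B=np.array([-70,15,62,105,30,50,65.]);rows([A+(B-A)*t for t in np.linspace(.125,1,8)])
E
```

```text
[-78.  23.  70. 115.  25.  45.  70.] [ 0.56 -0.06  0.29] [ 0.3  -0.6  -0.74] [0.07 0.19 0.75] [0.46 0.14 0.54]
[-78.  23.  70. 115.  65.  45.  30.] [ 0.61 -0.12  0.42] [ 0.49 -0.81 -0.32] [0.07 0.19 0.75] [0.45 0.15 0.53]
[-78.  23.  70. 115. 105.  45. -10.] [ 0.69 -0.08  0.55] [ 0.73 -0.67  0.11] [0.07 0.19 0.75] [0.45 0.15 0.51]
[-78.  23.  70. 115. 145.  45. -50.] [0.74 0.05 0.62] [ 0.91 -0.25  0.34] [0.07 0.19 0.75] [0.44 0.14 0.51]
[-78.  23.  70. 115. 190.  45. -95.] [0.75 0.22 0.59] [0.92 0.31 0.24] [0.07 0.19 0.75] [0.44 0.12 0.51]
[-78.  15.  70. 105.  25.  50.  70.] [ 0.61 -0.04  0.39] [ 0.4  -0.51 -0.76] [0.05 0.12 0.77] [0.48 0.13 0.64]
[-78.  15.  70. 105.  65.  50.  30.] [ 0.65 -0.13  0.52] [ 0.53 -0.79 -0.31] [0.05 0.12 0.77] [0.47 0.13 0.63]
[-78.  15.  70. 105. 105.  50. -10.] [ 0.7  -0.1   0.68] [ 0.68 -0.7   0.2 ] [0.05 0.12 0.77] [0.47 0.13 0.62]
[-78.  15.  70. 105. 145.  50. -50.] [0.73 0.03 0.79] [ 0.79 -0.29  0.55] [0.05 0.12 0.77] [0.47 0.12 0.61]
[-78.  15.  70. 105. 190.  50. -95.] [0.73 0.21 0.78] [0.78 0.33 0.53] [0.05 0.12 0.77] [0.47 0.11 0.61]
[-50.  1
[... 279 characters left out ...]
0.7   0.08] [0.1  0.09 0.77] [0.5  0.12 0.57]
[-50.  15.  40. 105. 145.  50. -50.] [0.78 0.01 0.7 ] [ 0.85 -0.3   0.43] [0.1  0.09 0.77] [0.5  0.11 0.56]
[-50.  15.  40. 105. 190.  50. -95.] [0.77 0.2  0.71] [0.83 0.31 0.46] [0.1  0.09 0.77] [0.5  0.1  0.56]
now [-78.1  23.2  77.  125.3  22.8  11.1  70.5] [ 0.64 -0.04  0.27]
[[-0.11, -0.17, 0.03], [-0.1, -0.17, 0.09], [-0.09, -0.16, 0.17], [-0.09, -0.16, 0.26], [-0.1, -0.16, 0.35], [-0.11, -0.17, 0.46], [-0.13, -0.17, 0.58], [-0.16, -0.18, 0.71]]
[[-0.009, 0.006, -0.011], [-0.01, 0.01, -0.015], [-0.011, 0.014, -0.019], [-0.012, 0.018, -0.024], [-0.013, 0.021, -0.028], [-0.014, 0.024, -0.033], [-0.015, 0.027, -0.038], [-0.015, 0.029, -0.044]]
```

Call:
servo_tool --linear '[[-0.03,-0.05,0.03],[-0.06,-0.1,0.1],[-0.09,-0.14,0.17],[-0.09,-0.16,0.26],[-0.1,-0.16,0.35],[-0.11,-0.17,0.46],[-0.13,-0.17,0.58],[-0.16,-0.18,0.71]]' --dr '[[-0.004,0.003,-0.005],[-0.008,0.007,-0.011],[-0.011,0.014,-0.019],[-0.012,0.018,-0.024],[-0.013,0.021,-0.028],[-0.014,0.024,-0.033],[-0.015,0.027,-0.038],[-0.015,0.029,-0.044]]' --hand '[0,0,0,0,0,0,0,0]'

```text
clock: 10.87
ee_pos: [0.6133, -0.0637, 0.3779]
eef_rot: [-143.2, 22.1, -172.4]
force: [-0.2, -0.2, -0.4]
grip_width: 0.043
```

```bash
python3 - <<'E'
s=open('fk.py').read()
s=s.replace("[179.0127,33.8266,178.6147])]","[179.0127,33.8266,178.6147]),\n([-46.4,4.3,37.3,131.6,-19.1,12.5,118.5],[.553,.068,.2108],[-174.6,32.8,-157.4]),\n([-78.1,23.2,77.,125.3,22.8,11.1,70.5],[.6381,-.0356,.2728],[-146.,33.8,-157.7])]\nimport os,json\nif os.path.exists('extra.json'): D+=[tuple(d) for d in json.load(open('extra.json'))]")
open('fk.py','w').write(s)
from plant import arm
import json
o=arm.get_obs(); json.dump([[o[k].tolist() for k in('joints','ee_pos','eef_rot')]],open('extra.json','w'))
print(o['joints'].round(1))
E
sed -i 's/V\[10:15\]/V[10:16]/g; s/v\[10:15\]/v[10:16]/g; s/np.zeros(5)/np.zeros(6)/; s/\[:-5\]/[:-6]/; s/np.r_\[0,V\[10:16\],0\]/np.r_[V[15],V[10:15],0]/; s/np.r_\[0,v\[10:16\],0\]/np.r_[v[15],v[10:15],0]/' fk2.py
python3 -c "
from fk2 import *
np.set_printoptions(precision=4,suppress=True,linewidth=150)
print(V);r=np.array(r2(V))[:-6].reshape(-1,6); print((r[:,:3])/5*1000,np.degrees((r[:,3:])/.5))"
```

```text
[-80.5  21.1  78.7 107.4  21.3  48.7  72.2]
[-0.0691  0.284  -0.0105  0.5234  0.0064  0.4495 -0.0388  0.3467  0.034   1.5686  0.0152 -0.0241 -0.0511  0.0558  0.032  -0.    ]
[[ -2.8766   5.5405   1.5298]
 [  0.3477   6.7737   1.1613]
 [ -0.0511   0.1621  -0.5349]
 [  1.9725   3.2295  -3.6362]
 [ -0.4002  -0.4382  -0.0882]
 [  1.1581   3.8991   1.8429]
 [  3.4338   2.5744  -4.2225]
 [  0.1194   2.1371   0.8251]
 [  5.8554  -0.2602   2.8809]
 [ -2.2898  -7.5592   0.6326]
 [  0.873   -0.5301   1.8713]
 [ -5.5211  -2.4099  -6.448 ]
 [-13.3019  -8.3517   4.1858]] [[-0.379  -2.3443  1.333 ]
 [ 2.0124 -1.4784  1.051 ]
 [ 2.3491 -0.6678  1.1356]
 [ 1.799  -0.4954  0.5431]
 [ 2.4444 -0.71    1.2312]
 [ 2.7023  0.6886  0.9436]
 [ 1.6356  1.0245  0.0626]
 [ 2.4569  1.254   0.7473]
 [ 1.5366 -0.4279 -1.8565]
 [ 1.2506 -0.5704 -1.6947]
 [ 1.9522  0.2764 -1.4828]
 [ 3.2745  0.4795 -1.9343]
 [ 4.3737  0.2021 -0.0791]]
```

```bash
cat > seq.py <<'E'
from fk2 import *
from h import arm
def rows(qs):
    o=arm.get_obs(); a=R.from_euler('xyz',o['eef_rot'],degrees=True)
    print('now',o['joints'].round(1),o['ee_pos'].round(3),o['clock'])
    Ta,xa=F(o['joints']); L=[];Dd=[]
    for q in qs:
        T,x=F(q); L.append(((x-xa)/.15).round(2).tolist()); Dd.append(((T*Ta.inv()).as_rotvec(degrees=True)/360).round(3).tolist())
    print(L);print(Dd)
E
python3 - <<'E'
from seq import *
A=arm.get_obs()['joints'];B=A.copy();B[4]=85;B[6]-=64;B[2]=70;B[0]+=6
rows([A+(B-A)*t for t in np.linspace(.1,1,10)])
E
```

```text
now [-80.5  21.1  78.7 107.4  21.3  48.7  72.2] [ 0.613 -0.064  0.378] 10.8667
[[0.03, -0.1, 0.1], [0.07, -0.18, 0.21], [0.12, -0.25, 0.33], [0.17, -0.3, 0.46], [0.23, -0.34, 0.59], [0.29, -0.35, 0.72], [0.36, -0.35, 0.85], [0.43, -0.33, 0.99], [0.51, -0.29, 1.12], [0.58, -0.23, 1.24]]
[[-0.01, -0.008, -0.006], [-0.019, -0.018, -0.01], [-0.028, -0.028, -0.014], [-0.037, -0.04, -0.016], [-0.045, -0.052, -0.017], [-0.052, -0.064, -0.016], [-0.058, -0.077, -0.014], [-0.063, -0.09, -0.011], [-0.067, -0.103, -0.007], [-0.07, -0.117, -0.002]]
```

Call:
servo_tool --linear '[[0.03,-0.1,0.1],[0.07,-0.18,0.21],[0.12,-0.25,0.33],[0.17,-0.3,0.46],[0.23,-0.34,0.59],[0.29,-0.35,0.72],[0.36,-0.35,0.85],[0.43,-0.33,0.99]]' --dr '[[-0.01,-0.008,-0.006],[-0.019,-0.018,-0.01],[-0.028,-0.028,-0.014],[-0.037,-0.04,-0.016],[-0.045,-0.052,-0.017],[-0.052,-0.064,-0.016],[-0.058,-0.077,-0.014],[-0.063,-0.09,-0.011]]' --hand '[0,0,0,0,0,0,0,0]'

```text
clock: 11.53
ee_pos: [0.6782, -0.1148, 0.5241]
eef_rot: [-105.3, 47.6, -153.8]
force: [0.7, -0.5, 0.7]
grip_width: 0.0424
```

```bash
python3 - <<'E'
from seq import *
A=arm.get_obs()['joints'];B=A.copy();d=90;B[4]+=d;B[6]-=d;
rows([A+(B-A)*t for t in np.linspace(.1,1,10)])
E
```

```text
now [-82.4  28.8  81.7 111.7  69.8  41.1  18.2] [ 0.678 -0.115  0.524] 11.5333
[[0.08, 0.05, 0.18], [0.17, 0.13, 0.35], [0.25, 0.24, 0.51], [0.34, 0.37, 0.64], [0.42, 0.53, 0.75], [0.49, 0.7, 0.84], [0.55, 0.89, 0.89], [0.61, 1.09, 0.92], [0.65, 1.29, 0.92], [0.69, 1.49, 0.88]]
[[-0.008, -0.015, 0.008], [-0.014, -0.029, 0.017], [-0.019, -0.042, 0.029], [-0.023, -0.053, 0.043], [-0.025, -0.063, 0.058], [-0.026, -0.071, 0.075], [-0.024, -0.077, 0.092], [-0.021, -0.081, 0.11], [-0.017, -0.082, 0.128], [-0.01, -0.081, 0.145]]
```

Call:
servo_tool --linear '[[0.08,0.05,0.18],[0.17,0.13,0.35],[0.25,0.24,0.51],[0.34,0.37,0.64],[0.42,0.53,0.75],[0.49,0.7,0.84],[0.55,0.85,0.88]]' --dr '[[-0.008,-0.015,0.008],[-0.014,-0.029,0.017],[-0.019,-0.042,0.029],[-0.023,-0.053,0.043],[-0.025,-0.063,0.058],[-0.026,-0.071,0.075],[-0.024,-0.077,0.089]]' --hand '[0,0,0,0,0,0,0]'

```text
clock: 12.12
ee_pos: [0.7615, 0.013, 0.654]
eef_rot: [-60.5, 54.1, -85.3]
force: [0.9, -0.6, -0.2]
grip_width: 0.0429
```

```bash
python3 - <<'E'
from seq import *
A=arm.get_obs()['joints'];B=A.copy();d=70;B[4]+=d;B[6]-=d;
rows([A+(B-A)*t for t in np.linspace(.1,1,10)])
E
```

```text
now [-79.5  22.   74.7 117.  139.1  49.  -43.4] [0.761 0.013 0.654] 12.1167
[[0.04, 0.18, 0.03], [0.08, 0.36, 0.03], [0.1, 0.55, 0.02], [0.11, 0.73, -0.02], [0.11, 0.91, -0.07], [0.1, 1.08, -0.14], [0.07, 1.25, -0.23], [0.04, 1.4, -0.34], [-0.01, 1.53, -0.46], [-0.06, 1.65, -0.59]]
[[0.0, -0.002, 0.016], [0.001, -0.003, 0.033], [0.003, -0.002, 0.05], [0.005, 0.001, 0.066], [0.007, 0.005, 0.082], [0.01, 0.012, 0.097], [0.013, 0.02, 0.111], [0.016, 0.03, 0.125], [0.02, 0.041, 0.137], [0.024, 0.053, 0.147]]
```

```bash
python3 - <<'E'
from seq import *
np.set_printoptions(precision=2,suppress=True,linewidth=150)
A=arm.get_obs()['joints']
q,c=ik(np.array([.49,-.07,.16]),[180,42,178],np.array([-24,25,33,142,214,25,-128.]),1e-2);print(q,c)
for w in(1e-2,1e-1):
  q2,c=ik(np.array([.49,-.07,.16]),[180,45,178],A,w);print(q2,c)
for t in np.linspace(0,1,8): print(F(A+(q-A)*t)[1],F(A+(q-A)*t)[0].as_matrix()[:,2])
np.save('tgt.npy',q)
rows([A+(q-A)*t for t in np.linspace(.05,.5,10)])
E
```

```text
[ -53.45    6.14   58.5   141.88  234.72    7.62 -147.62] 0.0006223640623342138
[ -44.43    6.1    50.94  142.8   218.86   11.06 -130.36] 0.0006097537876992868
[ -44.8     5.65   50.41  142.98  211.24   10.3  -123.19] 0.05907175096974181
[0.72 0.02 0.62] [ 0.88 -0.31  0.36]
[0.73 0.02 0.55] [ 0.96 -0.19  0.22]
[0.72 0.02 0.47] [ 0.99 -0.1   0.04]
[0.69 0.01 0.4 ] [ 0.99 -0.03 -0.15]
[0.66 0.   0.32] [ 0.94  0.02 -0.33]
[ 0.61 -0.01  0.26] [ 0.87  0.03 -0.5 ]
[ 0.55 -0.04  0.2 ] [ 0.77  0.02 -0.64]
[ 0.49 -0.07  0.16] [ 0.67 -0.02 -0.74]
now [-79.5  22.   74.7 117.  139.1  49.  -43.4] [0.76 0.01 0.65] 12.1167
[[0.04, 0.01, -0.15], [0.06, 0.02, -0.31], [0.07, 0.03, -0.48], [0.06, 0.03, -0.65], [0.04, 0.03, -0.83], [0.01, 0.02, -1.0], [-0.04, 0.01, -1.19], [-0.1, -0.0, -1.37], [-0.17, -0.02, -1.54], [-0.26, -0.04, -1.72]]
[[0.005, 0.007, 0.01], [0.011, 0.014, 0.018], [0.017, 0.022, 0.026], [0.024, 0.03, 0.033], [0.031, 0.039, 0.039], [0.038, 0.049, 0.045], [0.046, 0.058, 0.049], [0.053, 0.068, 0.052], [0.061, 0.077, 0.054], [0.069, 0.087, 0.055]]
```

Call:
servo_tool --linear '[[0.04,0.01,-0.15],[0.06,0.02,-0.31],[0.07,0.03,-0.48],[0.06,0.03,-0.65],[0.04,0.03,-0.83],[0.01,0.02,-1],[0.01,0.02,-1]]' --dr '[[0.005,0.007,0.01],[0.011,0.014,0.018],[0.017,0.022,0.026],[0.024,0.03,0.033],[0.031,0.039,0.039],[0.038,0.049,0.045],[0.038,0.049,0.045]]' --hand '[0,0,0,0,0,0,0]'

```text
clock: 12.7
ee_pos: [0.7612, 0.0113, 0.4992]
eef_rot: [-100.0, 67.2, -104.1]
force: [0.6, -0.6, 0.3]
grip_width: 0.0426
```

```bash
python3 - <<'E'
from seq import *
from h import to
np.set_printoptions(precision=3,suppress=True,linewidth=150)
A=arm.get_obs()['joints'];print(A, arm.get_obs()['eef_rot'])
to([.58,-.05,.35],[180,60,178])
E
```

```text
[-63.694  11.     59.523 124.67  165.033  35.809 -65.503] [-100.016   67.224 -104.096]
lin [-1.208 -0.408 -0.995] dr [ 0.064  0.068 -0.011] deg 33.902099641025586
```

Call:
servo_tool --linear '[[-0.12,-0.05,-0.12],[-0.28,-0.1,-0.28],[-0.45,-0.15,-0.45],[-0.62,-0.2,-0.62],[-0.8,-0.25,-0.8],[-0.95,-0.3,-0.95],[-0.95,-0.3,-0.95]]' --dr '[[0.01,0.01,-0.002],[0.02,0.02,-0.004],[0.03,0.03,-0.006],[0.045,0.045,-0.008],[0.06,0.06,-0.01],[0.064,0.068,-0.011],[0.064,0.068,-0.011]]' --hand '[0,0,0,0,0,0,0]'

```text
clock: 13.28
ee_pos: [0.6153, -0.0375, 0.3541]
eef_rot: [179.7, 59.6, 177.3]
force: [-0.1, -0.8, -0.2]
grip_width: 0.0428
```

```bash
python3 - <<'E'
from seq import *
from h import to
np.set_printoptions(precision=3,suppress=True,linewidth=150)
A=arm.get_obs()['joints'];print(A, arm.get_obs()['eef_rot'])
to([.49,-.07,.16],[180,50,178])
E
```

```text
[-61.359 -11.751  52.643 135.429 121.062  17.239 -30.135] [179.667  59.611 177.26 ]
lin [-0.835 -0.217 -1.294] dr [0.001 0.027 0.001] deg 9.62391860305497
```

Call:
servo_tool --linear '[[-0.05,-0.03,-0.15],[-0.1,-0.06,-0.3],[-0.2,-0.1,-0.5],[-0.3,-0.15,-0.7],[-0.4,-0.2,-0.85],[-0.5,-0.22,-0.95],[-0.5,-0.22,-0.95]]' --dr '[[0,0,0],[0,0.003,0],[0,0.006,0],[0,0.01,0],[0,0.013,0],[0,0.013,0],[0,0.013,0]]' --hand '[0,0,0,0,0,0,0]'

```text
clock: 13.87
ee_pos: [0.5558, -0.0755, 0.2384]
eef_rot: [-180.0, 53.3, 177.5]
force: [0.6, -0.4, 0.4]
grip_width: 0.0425
```

```bash
python3 - <<'E'
from seq import *
from h import to
np.set_printoptions(precision=3,suppress=True,linewidth=150)
A=arm.get_obs()['joints'];print(A, arm.get_obs()['eef_rot'])
to([.49,-.07,.07],[180,45,178])
E
```

```text
[-83.612 -16.707  82.522 145.392 144.033  22.265 -44.881] [-179.98    53.341  177.537]
lin [-0.438  0.037 -1.122] dr [0.001 0.023 0.001] deg 8.354928519075811
```

Call:
servo_tool --linear '[[-0.05,0,-0.15],[-0.1,0,-0.3],[-0.2,0,-0.45],[-0.28,0.01,-0.6],[-0.35,0.02,-0.75],[-0.35,0.02,-0.75]]' --dr '[[0,0.003,0],[0,0.007,0],[0,0.011,0],[0,0.015,0],[0,0.019,0],[0,0.019,0]]' --hand '[0,0,0,0,0,0]'

```text
clock: 14.37
ee_pos: [0.5213, -0.0786, 0.1994]
eef_rot: [-179.5, 44.7, 177.7]
force: [-0.3, 0.6, -0.5]
grip_width: 0.0428
```

```bash
python3 - <<'E'
from seq import *
from h import *
np.set_printoptions(precision=3,suppress=True,linewidth=150)
A=arm.get_obs()['joints'];print(A, arm.get_obs()['eef_rot'])
to([.49,-.07,.06],[180,42,178])
i=eyes.snapshot('side'); cv2.imwrite('pics/s8.png',i[:,:,::-1])
E
```

```text
[-83.098 -16.695  82.508 145.387 122.927  17.201 -24.527] [-179.549   44.681  177.669]
lin [-0.209  0.057 -0.929] dr [0.001 0.007 0.002] deg 2.775528819278253
```

View pics/s8.png

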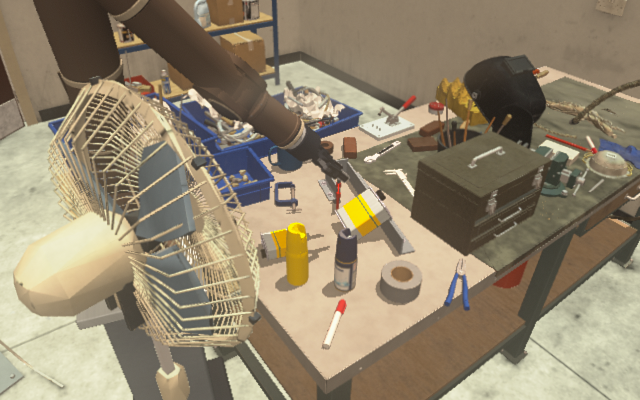

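```bash
python3 - <<'E'
from seq import *
np.set_printoptions(precision=1,suppress=True,linewidth=150)
A=arm.get_obs()['joints'];print(A,F(A)[1],F(A)[0].as_euler('xyz',degrees=True))
for tilt in (35,40,45,50,55):
  for z in (.17,.12,.06):
    q=A.copy()
    q,c=ik(np.array([.495,-.07,z]),[180,tilt,178],A,1e-2); print(tilt,z,q,round(c,3))
E
```

```text
[-83.1 -16.7  82.5 145.4 123.1  17.2 -24.7] [ 0.5 -0.1  0.2] [-173.5   49.3  180. ]
35 0.17 [-63.3   5.3  68.2 140.4 -58.8   7.6 146.3] 0.03
35 0.12 [-24.4   8.7  30.1 138.6 -58.8   7.6 148. ] 0.274
35 0.06 [ -7.7  15.1  14.1 136.3 -58.8   7.6 149.6] 0.555
40 0.17 [-77.3 -15.4  82.2 143.3  74.3   7.6  25.6] 0.284
40 0.12 [-78.3 -12.   82.2 145.1  85.8   7.6  11.2] 0.673
40 0.06 [-80.   -7.   82.2 145.1  70.8   7.6  21.6] 1.189
45 0.17 [-77.3 -14.8  82.2 144.5 119.9   7.6 -20.1] 0.297
45 0.12 [ -27.3   14.4   36.1  143.3  210.4   20.2 -122. ] 0.0
45 0.06 [ -17.9   26.8   28.1  144.2  201.9   33.4 -114.1] 0.0
50 0.17 [ -42.3    7.2   50.7  144.6  208.9   18.4 -119.7] 0.001
50 0.12 [ 21.   14.7 -11.6 145.1 189.5  25.  -92.1] 0.022
50 0.06 [ 23.   28.  -13.1 145.1 184.5  36.5 -82.9] 0.073
55 0.17 [ 22.2   7.  -12.5 145.1 195.2  22.  -99.3] 0.1
55 0.12 [ 28.9  17.9 -18.7 145.1 188.1  29.8 -87.5] 0.192
55 0.06 [ 26.7  32.5 -15.6 145.1 185.9  43.5 -80.4] 0.219
```

```bash
cat > sim.py <<'E'
from fk2 import *
def jac(q):
    T,x=F(q); J=np.zeros((6,7))
    for i in range(7):
        d=np.array(q,float);d[i]+=.05; T2,x2=F(d); J[:3,i]=(x2-x)/np.radians(.05); J[3:,i]=(T2*T.inv()).as_rotvec()/np.radians(.05)
    return J
def go(q,dx,rv,n=30,lam=1e-2,wr=.3):
    """move by total shift dx (m) and rotvec rv (rad) from q's own model pose, least norm, limit clamp"""
    q=np.array(q,float); T0,x0=F(q)
    for k in range(1,n+1):
        xt=x0+np.array(dx)*k/n; Rt=R.from_rotvec(np.array(rv)*k/n)*T0
        for it in range(2):
            T,x=F(q); e=np.r_[xt-x,(Rt*T.inv()).as_rotvec()*wr]; J=jac(q); J[3:]*=wr
            act=np.ones(7,bool)
            for _ in range(3):
                Ja=J*act; dq=Ja.T@np.linalg.solve(Ja@Ja.T+lam**2*np.eye(6),e); qn=q+np.degrees(dq)
                bad=(qn<lo)|(qn>hi)
                if not (bad&act).any(): break
                act&=~bad
            q=np.clip(qn,lo,hi)
    T,x=F(q); return q,np.linalg.norm(xt-x)*1000,np.degrees((Rt*T.inv()).magnitude())
if __name__=='__main__':
    np.set_printoptions(precision=1,suppress=True,linewidth=150)
    q=np.array([-63.7,11,59.5,124.7,165,35.8,-65.5]); print(go(q,np.array([.6153-.7612,-.0375-.0113,.3541-.4992]),np.radians(np.array([.064,.068,-.011])*360)), 'real -61.4 -11.8 52.6 135.4 121 17 -30')
    q=np.array([-46.4,4.3,37.3,131.6,-19.1,12.5,118.5]);print(go(q,[.0851,-.1036,.062],np.radians(np.array([-.06,-.028,-.044])*360)),'real -78.1,23.2,77,125.3,22.8,11.1,70.5')
    q=np.array([-9.3793,-10.8082,22.5874,143.8709,-41.1458,9.906,142.2909]);Ra=R.from_euler('xyz',[177.64,39.95,178.7],degrees=True);Rb=R.from_euler('xyz',[179.01,33.83,178.61],degrees=True)
    print(go(q,[.0314,.0163,-.0507],(Rb*Ra.inv()).as_rotvec()),'real -33.8726,-1.1944,43.1329,141.9173,-40.2864,7.234,137')
E
python3 sim.py
```

```text
(array([-60.8, -11.8,  57.5, 137.5, 142.3,  13.7, -46.8]), np.float64(0.0014571486467552946), np.float64(0.000386225630588638)) real -61.4 -11.8 52.6 135.4 121 17 -30
(array([-72.5,  17.4,  69.8, 123.5,  34.8,  14.2,  61.7]), np.float64(0.00034250689459641183), np.float64(6.074644453223376e-05)) real -78.1,23.2,77,125.3,22.8,11.1,70.5
(array([ -9.5,  -0.5,  18. , 141. , -36.8,   7.3, 133. ]), np.float64(0.0019891536475540594), np.float64(0.0007103729191102376)) real -33.8726,-1.1944,43.1329,141.9173,-40.2864,7.234,137
```

```bash
cat > fit3.py <<'E'
import json
from fk import D,R,np,least_squares
from plant import arm
S=(-1,1,-1,1,-1,1,-1);Z,Y=np.array([0,0,1.]),np.array([0,1.,0]);AX=[Z,Y,Z,Y,Z,Y,Z]
X=[([-82.4,28.8,81.7,111.7,69.8,41.1,18.2],[.6782,-.1148,.5241],[-105.3,47.6,-153.8]),
([-79.5,22,74.7,117,139.1,49,-43.4],[.7615,.013,.654],[-60.5,54.1,-85.3]),
([-63.694,11,59.523,124.67,165.033,35.809,-65.503],[.7612,.0113,.4992],[-100.016,67.224,-104.096]),
([-61.359,-11.751,52.643,135.429,121.062,17.239,-30.135],[.6153,-.0375,.3541],[179.667,59.611,177.26]),
([-83.612,-16.707,82.522,145.392,144.033,22.265,-44.881],[.5558,-.0755,.2384],[-179.98,53.341,177.537]),
([-83.098,-16.695,82.508,145.387,122.927,17.201,-24.527],[.5213,-.0786,.1994],[-179.549,44.681,177.669])]
DD=list(D)+X
def fk3(q,v,link=False):
    T=R.from_rotvec(v[27:30]);pos=np.zeros(3);pts=[]
    for i in range(7):
        pos=pos+T.apply(v[3*i:3*i+3]);pts.append(pos)
        T=T*R.from_rotvec(AX[i]*(S[i]*np.radians(q[i])+v[30+i]))
    pos=pos+T.apply(v[21:24]); T=T*R.from_rotvec(v[24:27])
    return (T,pos,pts) if link else (T,pos)
v0=np.zeros(37); v0[2]=.15;v0[5]=.125;v0[8]=.25;v0[11]=.265;v0[14]=.2;v0[17]=.25;v0[20]=.1;v0[23]=.23;v0[26]=1.5
def rr(v):
    r=[]
    for q,x,e in DD:
        T,p=fk3(q,v); r+=list((p-np.array(x))*10)+list((R.from_euler('xyz',e,degrees=True).inv()*T).as_rotvec()*2)
    return np.r_[r,(v-v0)[:24]*.05,v[27:]*.05]
if __name__=='__main__':
    s=least_squares(rr,v0); r=rr(s.x)[:6*len(DD)].reshape(-1,6)
    np.set_printoptions(precision=3,suppress=True,linewidth=140); print(s.cost); print(np.c_[r[:,:3]*100,np.degrees(r[:,3:]/2)]);print(s.x[:24].reshape(8,3));print(np.degrees(s.x[24:]))
    np.save('v3.npy',s.x)
E
python3 fit3.py
```

```text
7.384392300957288e-05
[[-0.064  0.038  0.049  0.036  0.003  0.008]
 [ 0.155  0.038 -0.027  0.018 -0.     0.004]
 [-0.008 -0.049  0.044  0.001  0.003  0.012]
 [-0.015 -0.023 -0.017 -0.012  0.008  0.014]
 [ 0.055 -0.051  0.034  0.003  0.003  0.012]
 [ 0.019 -0.043  0.025  0.013 -0.008  0.003]
 [-0.046  0.038 -0.067 -0.012 -0.014  0.005]
 [ 0.015  0.036 -0.01   0.006 -0.01   0.004]
 [ 0.113  0.078  0.219  0.025 -0.013 -0.024]
 [ 0.046  0.066  0.016 -0.    -0.005 -0.005]
 [-0.392 -0.247 -0.437  0.026  0.078  0.016]
 [ 0.356  0.13   0.246  0.004 -0.057 -0.025]
 [-0.036 -0.074 -0.103 -0.004  0.046 -0.023]
 [-0.165  0.215 -0.224 -0.028  0.019 -0.069]
 [-0.005 -0.188  0.312  0.009 -0.029  0.041]
 [-0.047 -0.062 -0.133 -0.028  0.023  0.03 ]
 [-0.031  0.086  0.144 -0.01  -0.017 -0.008]
 [ 0.005  0.012 -0.06  -0.024 -0.016  0.004]
 [ 0.046  0.002 -0.014 -0.022 -0.016 -0.001]]
[[-0.     0.001  0.155]
 [-0.    -0.015  0.13 ]
 [ 0.    -0.015  0.259]
 [-0.    -0.01   0.274]
 [-0.001 -0.01   0.201]
 [ 0.    -0.     0.251]
 [-0.    -0.     0.106]
 [ 0.001 -0.     0.236]]
[ 0.035 -0.008 90.025 -0.012  0.011 -0.052 -0.052 -0.041  0.121  0.046 -0.026 -0.003  0.   ]
```

```bash
cat > fk2.py <<'E'
import numpy as np
from scipy.spatial.transform import Rotation as R
from scipy.optimize import least_squares
from fit3 import fk3
V=np.load('v3.npy')
lo=np.array([-169.25,-16.82,-84.01,7.8,-59.2,7.22,-163.78]);hi=np.array([169.25,113.86,82.57,145.47,239.2,106.19,163.78])
def F(q,link=False): return fk3(q,V,link)
def ik(p,rpy,q0,w=1e-3):
    Rt=R.from_euler('xyz',rpy,degrees=True)
    def f(q):
        T,x=F(q); return np.r_[(x-p)*10,(Rt.inv()*T).as_rotvec()*3,w*(q-q0)/57]
    s=least_squares(f,np.clip(q0,lo+.5,hi-.5),bounds=(lo+.4,hi-.4)); return s.x,np.linalg.norm(s.fun[:6])
E
cat > c.py <<'E'
from sim import *
np.set_printoptions(precision=1,suppress=True,linewidth=150)
import sim
H=[([-63.694,11,59.523,124.67,165.033,35.809,-65.503],[-61.359,-11.751,52.643,135.429,121.062,17.239,-30.135]),
([-46.4,4.3,37.3,131.6,-19.1,12.5,118.5],[-78.1,23.2,77,125.3,22.8,11.1,70.5]),
([5.6572,13.5495,21.1943,106.3309,-5.6931,60.3855,119.0235],[-9.3793,-10.8082,22.5874,143.8709,-41.1458,9.906,142.2909]),
([-9.3793,-10.8082,22.5874,143.8709,-41.1458,9.906,142.2909],[-33.8726,-1.1944,43.1329,141.9173,-40.2864,7.234,137.07]),
([-33.9,-1.2,43.1,141.9,-40.1,7.23,137.],[-46.4,4.3,37.3,131.6,-19.1,12.5,118.5]),
([-80.5,21.1,78.7,107.4,21.3,48.7,72.2],[-82.4,28.8,81.7,111.7,69.8,41.1,18.2])]
for lam,wr in((1e-3,.3),(.05,.3),(1e-3,1),(.1,1.)):
  print(lam,wr)
  for a,b in H:
    Ta,xa=F(a);Tb,xb=F(b); print(go(a,xb-xa,(Tb*Ta.inv()).as_rotvec(),12,lam,wr)[0],np.array(b))
E
python3 c.py
```

```text
0.001 0.3
[-60.3 -11.4  51.8 135.4 121.8  16.9 -31.1] [-61.4 -11.8  52.6 135.4 121.1  17.2 -30.1]
[-77.9  22.8  76.5 125.3  25.   11.3  68.4] [-78.1  23.2  77.  125.3  22.8  11.1  70.5]
[-10.1 -10.9  23.2 143.9 -40.1   9.8 141.3] [ -9.4 -10.8  22.6 143.9 -41.1   9.9 142.3]
[-12.5   0.2  21.2 141.  -43.5   7.4 139.3] [-33.9  -1.2  43.1 141.9 -40.3   7.2 137.1]
[-40.7   4.3  31.  131.3 -16.3  12.4 115.6] [-46.4   4.3  37.3 131.6 -19.1  12.5 118.5]
[-82.5  29.4  82.4 111.7  69.1  40.4  18.6] [-82.4  28.8  81.7 111.7  69.8  41.1  18.2]
0.05 0.3
[-59.1 -10.6  51.3 135.6 126.5  16.3 -36. ] [-61.4 -11.8  52.6 135.4 121.1  17.2 -30.1]
[-78.7  24.7  78.7 125.3  13.1  10.4  79.8] [-78.1  23.2  77.  125.3  22.8  11.1  70.5]
[ -7.5 -10.9  19.8 143.5 -34.2  10.1 134.3] [ -9.4 -10.8  22.6 143.9 -41.1   9.9 142.3]
[-12.5   0.2  21.2 141.  -44.    7.4 139.8] [-33.9  -1.2  43.1 141.9 -40.3   7.2 137.1]
[-46.5   4.4  37.6 131.6 -20.7  12.5 120.2] [-46.4   4.3  37.3 131.6 -19.1  12.5 118.5]
[-82.5  29.7  82.6 111.6  68.6  40.2  19. ] [-82.4  28.8  81.7 111.7  69.8  41.1  18.2]
0.001 1
[-60.3 -11.4  51.
[... 346 characters left out ...]
3  31.  131.3 -16.3  12.4 115.6] [-46.4   4.3  37.3 131.6 -19.1  12.5 118.5]
[-82.5  29.4  82.4 111.7  69.2  40.4  18.6] [-82.4  28.8  81.7 111.7  69.8  41.1  18.2]
0.1 1.0
[-60.   -9.4  53.2 135.6 130.9  15.8 -40.4] [-61.4 -11.8  52.6 135.4 121.1  17.2 -30.1]
[-79.2  26.2  80.4 125.3   2.5  10.1  90. ] [-78.1  23.2  77.  125.3  22.8  11.1  70.5]
[ -7.1 -11.7  19.2 143.5 -33.5  10.6 133.6] [ -9.4 -10.8  22.6 143.9 -41.1   9.9 142.3]
[-12.3   0.2  21.  141.  -43.9   7.4 139.7] [-33.9  -1.2  43.1 141.9 -40.3   7.2 137.1]
[-48.2   4.9  39.9 131.7 -24.   12.4 123.6] [-46.4   4.3  37.3 131.6 -19.1  12.5 118.5]
[-82.4  29.8  82.5 111.5  68.6  40.1  18.9] [-82.4  28.8  81.7 111.7  69.8  41.1  18.2]
```

```bash
cat > search.py <<'E'
from sim import *
import sys, multiprocessing as mp
from plant import arm
np.set_printoptions(precision=3,suppress=True,linewidth=150)
def pose(p): # x,y,z,tilt,az,roll
    d=R.from_euler('xyz',[180,p[3],180],degrees=True); return np.array(p[:3]), R.from_euler('z',p[4],degrees=True)*d*R.from_euler('z',p[5],degrees=True)
def seg(q,P,n=8):
    T,x=F(q); xt,Rt=pose(P); return go(q,xt-x,(Rt*T.inv()).as_rotvec(),n,1e-3,.3)
G=[.485,-.07,.12,45,-2,0]
def tryone(a):
    A,W=a; q=A; tot=0
    try:
        for P in W+[G]:
            q,e,r=seg(q,P); tot+=e+r*2
    except Exception: return 1e9,W,q
    m=np.minimum(q-lo,hi-q)
    return tot+ 2*np.maximum(0,8-m[[1,2,4,5,6]]).sum()+np.abs(q[2])*.1,W,q
if __name__=='__main__':
    A=arm.get_obs()['joints']; rng=np.random.default_rng(3)
    jobs=[]
    for k in range(900):
        W=[[rng.uniform(.5,.78),rng.uniform(-.2,.35),rng.uniform(.28,.6),rng.uniform(40,110),rng.uniform(-40,80),rng.uniform(-60,60)] for _ in range(rng.integers(1,3))]
        jobs.append((A,W))
    with mp.Pool() as p: r=p.map(tryone,jobs,chunksize=5)
    r.sort(key=lambda t:t[0])
    for c,W,q in r[:5]: print(round(c,2),np.array(W).round(2).tolist(),q)
    import pickle; pickle.dump(r[:20],open('best.pkl','wb'))
E
nproc; time timeout 560 python3 search.py
```

```text
4
20.57 [[0.66, 0.12, 0.37, 53.27, -4.17, -49.32]] [ 60.557  25.483 -63.981 145.366 140.154  28.84  -40.   ]
21.3 [[0.57, 0.14, 0.5, 89.56, 9.26, 30.51], [0.68, 0.09, 0.53, 108.02, 17.67, 55.41]] [ 58.93   23.967 -61.464 145.206 142.393  27.187 -42.663]
21.5 [[0.6, 0.16, 0.58, 98.99, 18.23, 50.98], [0.75, 0.03, 0.45, 68.81, -16.86, 50.08]] [ 56.281  22.618 -58.275 145.245 145.232  26.35  -46.251]
21.59 [[0.53, -0.15, 0.3, 45.03, -26.65, 5.73], [0.58, 0.35, 0.48, 105.55, 47.96, 47.79]] [ 62.789  26.697 -66.675 145.449 139.267  29.463 -38.471]
21.6 [[0.59, 0.25, 0.41, 55.23, 14.08, -58.62]] [ 50.589  20.01  -51.441 145.36  151.247  24.659 -53.662]
real	0m33.445s
user	2m9.291s
sys	0m0.197s
```

```bash
sed -i 's/^G=.*/G=[.495,-.07,.12,43,-2,0]/; s/np.abs(q\[2\])\*.1/max(0,np.abs(q[2])-15)*1+np.abs(q[0]-A[0])*.03/; s/range(900)/range(4000)/' search.py; time timeout 570 python3 search.py
```

```text
24.24 [[0.61, -0.06, 0.39, 43.31, -32.66, -8.81]] [ 18.775  13.456 -16.064 143.766 174.563  16.845 -81.529]
24.98 [[0.64, 0.35, 0.58, 79.93, -19.4, -25.46], [0.65, 0.24, 0.57, 101.52, 53.47, -5.33]] [ 15.157  11.459 -11.533 145.324 179.783  17.857 -87.056]
25.3 [[0.74, 0.15, 0.58, 54.33, -2.53, -15.55]] [  8.638  12.731  -4.767 143.912 183.901  16.33  -91.525]
25.35 [[0.74, 0.25, 0.39, 43.75, -0.93, 52.06]] [ 15.165  13.102 -12.068 143.52  178.259  16.031 -85.548]
25.57 [[0.71, 0.06, 0.38, 43.46, -21.92, -48.14]] [  5.281  12.622  -1.086 144.021 186.896  16.372 -94.774]
real	2m25.865s
user	9m35.491s
sys	0m0.347s
```

```bash
cat > tr.py <<'E'
from search import *
import pickle
r=pickle.load(open('best.pkl','rb')); A=arm.get_obs()['joints']
for c,W,q in r[:9]:
    q=A; print('---',round(c,1))
    for P in W+[G]:
        for n in (30,):
            q,e,rr=seg(q,P,n); print(np.array(P).round(2),q.round(1),round(e,1),round(rr,1))
E
python3 tr.py
```

```text
--- 24.2
[  0.61  -0.06   0.39  43.31 -32.66  -8.81] [-64.1  -3.4  47.4 115.8  49.7  46.4  20.9] 0.0 0.0
[ 0.5  -0.07  0.12 43.   -2.    0.  ] [ 62.9  29.6 -69.2 145.4 133.7  33.2 -32.8] 0.8 0.1
--- 25.0
[  0.64   0.35   0.58  79.93 -19.4  -25.46] [-82.7  15.   28.6  97.5  79.   69.4   7.1] 0.0 0.0
[  0.65   0.24   0.57 101.52  53.47  -5.33] [ -54.4   22.6   65.7  122.7  228.5   90.3 -134.5] 0.0 0.0
[ 0.5  -0.07  0.12 43.   -2.    0.  ] [ -67.5    4.1   81.   145.2  239.2   33.  -141.2] 158.8 19.4
--- 25.3
[  0.74   0.15   0.58  54.33  -2.53 -15.55] [-67.7   2.1  44.9  94.   32.7  38.   62.1] 0.0 0.0
[ 0.5  -0.07  0.12 43.   -2.    0.  ] [ 70.4  36.2 -80.  145.2 121.9  38.1 -18.4] 9.5 1.5
--- 25.4
[ 0.74  0.25  0.39 43.75 -0.93 52.06] [-68.3  18.5  47.8  97.6  10.5  30.3   2.8] 0.0 0.0
[ 0.5  -0.07  0.12 43.   -2.    0.  ] [ 61.9  27.7 -67.3 145.4 135.2  31.4 -35.1] 2.2 0.3
--- 25.6
[  0.71   0.06   0.38  43.46 -21.92 -48.14] [-66.7  13.6  54.2 106.   27.1  33.4  80.9] 0.0 0.0
[ 0.5  -0.07  0.12 43.   -2.    0.  ] [ 68.9  34.2 -77.5 145.2 124.9  36.3 -22.1] 7.0 1.0
--- 26.1
[ 0.61  0.15  0.48 50.55 -8.64  5.9 ] [-68.3  -7.2  29.3 110.5  53.3  49.5  10.8] 0.0 0.0
[ 0.5  -0.07  0.12 43.   -2.    0.  ] [ 62.7  29.  -68.7 145.4 134.1  32.6 -33.4] 0.9 0.2
--- 26.6
[ 0.76  0.2   0.4  44.05 -6.66 -7.72] [-59.7  18.2  41.5  96.5  16.9  31.7  55.8] 0.0 0.0
[ 0.5  -0.07  0.12 43.   -2.    0.  ] [ 64.4  31.  -71.4 145.1 130.3  33.9 -28.8] 2.5 0.8
--- 27.1
[  0.76   0.16   0.38  42.3  -23.33 -15.44] [-60.6  22.8  44.1  92.9  20.9  41.3  46.7] 0.0 0.0
[ 0.5  -0.07  0.12 43.   -2.    0.  ] [ 71.4  37.  -81.3 145.1 120.7  38.5 -16.8] 10.6 1.6
--- 27.4
[  0.63   0.13   0.49  96.55 -35.99  27.43] [-22.   22.8 -32.1 117.1 104.3 101.9 -72.5] 0.0 0.0
[  0.73   0.26   0.4   41.36 -18.27 -45.88] [ -8.7  24.2 -40.4  85.7  58.4  65.6  52.5] 0.0 0.0
[ 0.5  -0.07  0.12 43.   -2.    0.  ] [ 67.5  32.6 -75.2 145.3 127.1  35.1 -24.9] 5.6 0.9
```

```bash
sed -i 's/def seg(q,P,n=8)/def seg(q,P,n=22)/; s/range(4000)/range(2600)/; s/for it in range(2)/for it in range(1)/' search.py sim.py; time timeout 575 python3 search.py; python3 tr.py
```

```text
21.22 [[0.61, 0.33, 0.29, 78.96, -25.72, -47.42]] [ 14.799  12.938 -12.424 143.965 174.293  15.84  -82.314]
45.25 [[0.74, 0.1, 0.55, 55.0, -30.82, -35.41]] [ 46.184  18.714 -47.35  144.468 150.736  22.506 -54.665]
46.25 [[0.77, 0.31, 0.55, 50.55, -14.56, 10.32]] [ 46.919  18.902 -48.15  144.576 150.544  22.646 -54.319]
46.44 [[0.53, 0.32, 0.55, 59.74, 26.84, 10.4], [0.65, -0.14, 0.44, 42.05, -33.02, -51.17]] [ 47.066  19.047 -48.32  144.274 149.031  22.407 -52.662]
46.86 [[0.51, 0.27, 0.34, 88.91, -31.17, -49.4]] [ 48.715  19.742 -50.494 144.528 147.271  23.576 -50.918]
--- 21.2
[  0.61   0.33   0.29  78.96 -25.72 -47.42] [-75.   35.7  17.5 111.4  80.8  70.5  -6.8] 0.3 0.0
[ 0.5  -0.07  0.12 43.   -2.    0.  ] [ 69.9  40.2 -81.4 145.2 123.3  42.6 -18.3] 0.6 0.1
--- 45.3
[  0.74   0.1    0.55  55.   -30.82 -35.41] [-63.8  12.6  41.4  89.   44.4  54.9  51.4] 0.4 0.0
[ 0.5  -0.07  0.12 43.   -2.    0.  ] [ 49.3  20.2 -51.2 144.7 147.8  24.2 -51.1] 4.5 1.0
--- 46.2
[  0.77   0.31   0.55  50.55 -14.56  10.32] [-67.   23.1  40.8  73.5  25.2  54.3  23.2] 0.8 0.1
[ 0.5  -0.07  0.12 43.   -2.
[... 859 characters left out ...]
0.54  40.62 -30.16 -57.6 ] [-65.9   3.8  15.4  88.8  39.4  82.   63.2] 0.4 0.0
[ 0.5  -0.07  0.12 43.   -2.    0.  ] [ 66.7  26.3 -71.4 145.3 134.8  30.3 -35.2] 20.1 1.7
--- 47.7
[ 0.56  0.19  0.46 61.13 18.38 19.27] [-47.5 -16.6  15.3 127.5  64.3  16.3   4.1] 0.1 0.0
[  0.64   0.32   0.38  92.41 -32.32  59.01] [ -57.4   36.9   -2.5  103.5   91.2   94.1 -109.3] 0.4 0.0
[ 0.5  -0.07  0.12 43.   -2.    0.  ] [ 65.2  27.5 -70.5 145.3 134.9  31.2 -34.5] 13.1 1.1
--- 48.1
[  0.72   0.15   0.59  43.35 -23.71  13.76] [-60.8  12.2  39.3  77.   25.6  64.6  23.3] 0.6 0.1
[ 0.5  -0.07  0.12 43.   -2.    0.  ] [ 52.1  21.3 -54.5 144.5 144.4  24.8 -47. ] 3.9 1.2
real	1m56.097s
user	7m38.042s
sys	0m0.307s
```

```bash
cat > s2.py <<'E'
from search import *
A=arm.get_obs()['joints']
def desc(q):
    T,x=F(q); return x,T.as_matrix()[:,2]
for Q in ([-5,30,5,120,185,40,-95.],[-5,22,5,120,185,40,-95.],[-20,20,20,125,185,40,-95.]):
    print(desc(Q), seg(np.array(Q),[.6,-.03,.2,60,-2,0]), seg(np.array(Q),G)); q=seg(np.array(Q),G)[0]
    q=seg(q,[.515,-.07,.045,43,-2,0])[0];print(q); q=seg(q,[.58,-.07,.022,43,-2,0])[0];print(q)
def f(a):
    q=A; tot=0
    for P in a: 
        q,e,r=seg(q,P,16); tot+=e+2*r
    m=np.minimum(q-lo,hi-q)
    c=tot+max(0,abs(q[2])-20)+max(0,25-q[5])*2+abs(q[4]-185)*.3+max(0,15-q[1])*2
    return c,a,q
if __name__=='__main__':
    rng=np.random.default_rng(5); jobs=[]
    for k in range(2500):
        W=[[rng.uniform(.5,.78),rng.uniform(-.2,.35),rng.uniform(.25,.6),rng.uniform(40,110),rng.uniform(-40,80),rng.uniform(-60,60)] for _ in range(rng.integers(1,3))]
        jobs.append(W+[[.75,.05,.24,68,0,0]])
    with mp.Pool() as p: r=p.map(f,jobs,chunksize=5)
    r.sort(key=lambda t:t[0])
    for c,W,q in r[:6]: print(round(c,2),np.array(W).round(2).tolist(),q,seg(q,G))
E
time timeout 570 python3 s2.py
```

```text
(array([ 0.817, -0.021,  0.238]), array([ 0.938,  0.052, -0.344])) (array([-11.301,  15.959,   6.834, 144.558, 172.417,  40.331, -89.185]), np.float64(0.061686557478940744), np.float64(0.0025815497958823395)) (array([ 55.484,  23.014, -58.526, 144.465, 141.568,  26.114, -43.281]), np.float64(4.304181669432972), np.float64(1.021476920031726))
[ 47.874  40.798 -53.184 145.097 147.493  44.648 -42.573]
[ 43.464  45.55  -49.546 137.089 146.421  43.029 -39.04 ]
(array([ 0.815, -0.021,  0.351]), array([ 0.976,  0.056, -0.21 ])) (array([-10.638,  15.927,   6.07 , 144.518, 172.147,  40.311, -88.825]), np.float64(0.1102088481022461), np.float64(0.007366958701179119)) (array([ 53.357,  21.935, -55.919, 144.636, 144.073,  25.441, -46.324]), np.float64(3.677209651554256), np.float64(1.0253115739424283))
[ 46.067  39.569 -50.872 145.187 149.105  43.86  -45.1  ]
[ 41.759  44.381 -47.33  137.178 147.901  42.176 -41.59 ]
(array([ 0.781, -0.005,  0.34 ]), array([ 0.968,  0.047, -0.246])) (array([-22.509,  16.589,  19.856, 145.221, 177.058,  40.531, -95.262]), np.float64(0.076570269434689), np.float64(
[... 1284 characters left out ...]
 145.032, 128.197,  32.851, -26.193]), np.float64(17.3688621505027), np.float64(0.7391416338989946))
6.35 [[0.7, 0.08, 0.54, 82.36, -6.75, -56.36], [0.75, 0.05, 0.24, 68.0, 0.0, 0.0]] [-29.409  25.727  20.264 128.775 169.413  39.978 -94.147] (array([ 69.072,  29.623, -75.335, 145.078, 129.987,  32.104, -28.456]), np.float64(16.132664786105657), np.float64(0.7747552285292957))
6.47 [[0.58, -0.03, 0.45, 73.14, 8.04, -14.84], [0.75, 0.05, 0.24, 68.0, 0.0, 0.0]] [-29.523  25.787  20.373 128.781 169.347  40.081 -94.05 ] (array([ 68.8  ,  29.43 , -74.975, 145.089, 130.344,  31.971, -28.903]), np.float64(15.862126678674937), np.float64(0.7802225776763198))
real	1m32.697s
user	5m55.766s
sys	0m0.183s
```

```bash
cat > s3.py <<'E'
from search import *
Q=np.array([-29.138,25.707,19.933,128.785,169.296,40.09,-93.833])
import itertools
out=[]
for x,z,t in itertools.product((.56,.6,.64),(.15,.18,.22),(42,47,52,57)):
  for z2,t2 in ((.10,43),(.075,43),(.075,40)):
    q,e1,r1=seg(Q,[x,-.06,z,t,-2,0],16); q1=q; q,e,r=seg(q,[.5,-.07,z2,t2,-2,0],16)
    q3,e3,r3=seg(q,[.515,-.07,.045,t2,-2,0],16)
    out.append((e1+e+r+r1+e3+r3+abs(q3[2])*.2,x,z,t,z2,t2,q1,q,q3))
out.sort(key=lambda a:a[0])
for o in out[:5]: print(*o)
E
python3 s3.py
```

```text
7.53082717437607 0.56 0.22 52 0.075 40 [-20.245   5.071  22.256 143.729 183.155  20.468 -94.503] [ 34.23   24.818 -35.737 145.455 156.03   29.119 -60.276] [ 32.33   31.227 -34.314 144.154 156.562  34.226 -59.122]
7.659710332873874 0.6 0.15 57 0.075 40 [ -15.604   23.823   18.986  144.566  185.674   44.589 -100.434] [ 34.04   24.787 -35.525 145.46  156.262  29.086 -60.51 ] [ 32.136  31.169 -34.085 144.165 156.732  34.192 -59.349]
7.73911842129599 0.6 0.18 57 0.075 40 [-16.613  18.302  19.801 143.808 185.672  38.403 -99.413] [ 33.893  24.707 -35.344 145.468 156.422  29.027 -60.723] [ 31.974  31.12  -33.894 144.175 156.875  34.164 -59.538]
8.194277973104994 0.56 0.18 47 0.075 40 [-16.458   9.808  18.948 142.23  187.153  18.706 -98.925] [ 33.947  24.618 -35.381 145.463 156.341  28.973 -60.708] [ 32.007  31.13  -33.933 144.173 156.846  34.17  -59.5  ]
8.230299327912665 0.56 0.15 47 0.075 40 [ -15.172   14.892   18.074  143.499  187.903   25.004 -100.276] [ 35.407  25.069 -37.086 145.378 155.015  29.232 -59.026] [ 33.407  31.564 -35.584 144.092 155.611  34.425 -57.853]
```

```bash
cat > wp.py <<'E'
from search import *
def wp(P,nrows=8,part=1.0):
    o=arm.get_obs(); a=R.from_euler('xyz',o['eef_rot'],degrees=True); x,Rt=pose(P)
    l=(x-o['ee_pos'])/.15; d=(Rt*a.inv()).as_rotvec(degrees=True)/360
    print('clk',o['clock'],'j',o['joints'].round(1),'x',o['ee_pos'].round(4),'e',o['eef_rot'].round(1),'F',o['force'].round(1)); print('full',l.round(3),d.round(4),'deg',round(np.linalg.norm(d)*360,1))
    f=np.linspace(0,part,nrows+1)[1:]
    print([(l*k).round(2).tolist() for k in f]); print([(d*k).round(3).tolist() for k in f])
if __name__=='__main__':
    import sys; wp([float(v) for v in sys.argv[1].split(',')],int(sys.argv[2]),float(sys.argv[3]) if len(sys.argv)>3 else 1.)
E
python3 wp.py .6,.1,.48,56.39,9.73,12.4 7 .5
```

```text
clk 14.4167 j [-83.1 -16.7  82.5 145.4 123.1  17.2 -24.7] x [ 0.521 -0.078  0.2  ] e [-179.6   44.7  177.7] F [-1.   0.7  0.5]
full [0.523 1.189 1.87 ] [ 0.029 -0.031  0.012] deg 15.9
[[0.04, 0.08, 0.13], [0.07, 0.17, 0.27], [0.11, 0.25, 0.4], [0.15, 0.34, 0.53], [0.19, 0.42, 0.67], [0.22, 0.51, 0.8], [0.26, 0.59, 0.93]]
[[0.002, -0.002, 0.001], [0.004, -0.004, 0.002], [0.006, -0.007, 0.003], [0.008, -0.009, 0.004], [0.011, -0.011, 0.004], [0.013, -0.013, 0.005], [0.015, -0.015, 0.006]]
```

Call:
servo_tool --linear '[[0.04,0.08,0.13],[0.07,0.17,0.27],[0.11,0.25,0.4],[0.15,0.34,0.53],[0.19,0.42,0.67],[0.22,0.51,0.8],[0.26,0.59,0.93],[0.26,0.59,0.93]]' --dr '[[0.002,-0.002,0.001],[0.004,-0.004,0.002],[0.006,-0.007,0.003],[0.008,-0.009,0.004],[0.011,-0.011,0.004],[0.013,-0.013,0.005],[0.015,-0.015,0.006],[0.015,-0.015,0.006]]' --hand '[0,0,0,0,0,0,0,0]'

```text
clock: 15.08
ee_pos: [0.5619, 0.01, 0.3422]
eef_rot: [171.7, 49.9, 173.3]
force: [0.0, -1.2, 0.2]
grip_width: 0.0425
```

```bash
python3 wp.py .6,.1,.48,56.39,9.73,12.4 7 1
```

```text
clk 15.0833 j [-48.3 -14.8  34.6 134.2  63.1  15.1  20.6] x [0.562 0.01  0.342] e [171.7  49.9 173.3] F [ 0.  -1.2  0.2]
full [0.254 0.6   0.918] [ 0.014 -0.015  0.007] deg 7.8
[[0.04, 0.09, 0.13], [0.07, 0.17, 0.26], [0.11, 0.26, 0.39], [0.15, 0.34, 0.52], [0.18, 0.43, 0.66], [0.22, 0.51, 0.79], [0.25, 0.6, 0.92]]
[[0.002, -0.002, 0.001], [0.004, -0.004, 0.002], [0.006, -0.006, 0.003], [0.008, -0.009, 0.004], [0.01, -0.011, 0.005], [0.012, -0.013, 0.006], [0.014, -0.015, 0.007]]
```

Call:
servo_tool --linear '[[0.04,0.09,0.13],[0.07,0.17,0.26],[0.11,0.26,0.39],[0.15,0.34,0.52],[0.18,0.43,0.66],[0.22,0.51,0.79],[0.25,0.6,0.92],[0.25,0.6,0.92]]' --dr '[[0.002,-0.002,0.001],[0.004,-0.004,0.002],[0.006,-0.006,0.003],[0.008,-0.009,0.004],[0.01,-0.011,0.005],[0.012,-0.013,0.006],[0.014,-0.015,0.007],[0.014,-0.015,0.007]]' --hand '[0,0,0,0,0,0,0,0]'

```text
clock: 15.75
ee_pos: [0.601, 0.1015, 0.4844]
eef_rot: [162.0, 54.7, 168.1]
force: [0.5, 0.6, 1.1]
grip_width: 0.0423
```

```bash
python3 wp.py .75,.05,.24,68,0,0 7 .55; python3 - <<'E'
from search import *
q=arm.get_obs()['joints']
for P in ([.75,.05,.24,68,0,0],[.56,-.06,.18,47,-2,0],[.5,-.07,.075,40,-2,0],[.515,-.07,.045,40,-2,0]):
    q,e,r=seg(q,P,24); print(q,e,r)
E
```

```text
clk 15.75 j [-48.3 -16.1  23.7 120.5  45.1  23.6  31.9] x [0.601 0.102 0.484] e [162.   54.7 168.1] F [0.5 0.6 1.1]
full [ 0.993 -0.343 -1.63 ] [-0.028 -0.034 -0.011] deg 16.3
[[0.08, -0.03, -0.13], [0.16, -0.05, -0.26], [0.23, -0.08, -0.38], [0.31, -0.11, -0.51], [0.39, -0.13, -0.64], [0.47, -0.16, -0.77], [0.55, -0.19, -0.9]]
[[-0.002, -0.003, -0.001], [-0.004, -0.005, -0.002], [-0.007, -0.008, -0.003], [-0.009, -0.011, -0.004], [-0.011, -0.013, -0.004], [-0.013, -0.016, -0.005], [-0.015, -0.019, -0.006]]
[-24.009  25.066  13.548 128.428 166.624  40.347 -89.445] 0.23435894793650625 0.02228900960956443
[-10.85    9.713  12.684 141.905 183.711  18.432 -95.3  ] 0.07194017492452656 0.015120399631836088
[ 34.759  24.945 -36.345 145.417 155.541  29.185 -59.673] 0.5436591900770456 0.04277164533257753
[ 32.833  31.382 -34.906 144.125 156.12   34.316 -58.533] 0.00425479690871314 0.0002953417129205437
```

Each simulated step agrees with the arm so far, so I'll continue along the path.

Call:
servo_tool --linear '[[0.08,-0.03,-0.13],[0.16,-0.05,-0.26],[0.23,-0.08,-0.38],[0.31,-0.11,-0.51],[0.39,-0.13,-0.64],[0.47,-0.16,-0.77],[0.55,-0.19,-0.9],[0.55,-0.19,-0.9]]' --dr '[[-0.002,-0.003,-0.001],[-0.004,-0.005,-0.002],[-0.007,-0.008,-0.003],[-0.009,-0.011,-0.004],[-0.011,-0.013,-0.004],[-0.013,-0.016,-0.005],[-0.015,-0.019,-0.006],[-0.015,-0.019,-0.006]]' --hand '[0,0,0,0,0,0,0,0]'

```text
clock: 16.42
ee_pos: [0.6642, 0.067, 0.3884]
eef_rot: [170.0, 61.2, 171.4]
force: [0.4, 0.2, 0.1]
grip_width: 0.0431
```

```bash
python3 wp.py .75,.05,.24,68,0,0 6 1
```

```text
clk 16.4167 j [-34.8  -1.3  19.  127.3 121.1  13.7 -43.2] x [0.664 0.067 0.388] e [170.   61.2 171.4] F [0.4 0.2 0.1]
full [ 0.572 -0.113 -0.989] [-0.013 -0.018 -0.001] deg 8.1
[[0.1, -0.02, -0.16], [0.19, -0.04, -0.33], [0.29, -0.06, -0.49], [0.38, -0.08, -0.66], [0.48, -0.09, -0.82], [0.57, -0.11, -0.99]]
[[-0.002, -0.003, -0.0], [-0.004, -0.006, -0.0], [-0.007, -0.009, -0.001], [-0.009, -0.012, -0.001], [-0.011, -0.015, -0.001], [-0.013, -0.018, -0.001]]
```

Call:
servo_tool --linear '[[0.1,-0.02,-0.16],[0.19,-0.04,-0.33],[0.29,-0.06,-0.49],[0.38,-0.08,-0.66],[0.48,-0.09,-0.82],[0.57,-0.11,-0.99],[0.57,-0.11,-0.99],[0.57,-0.11,-0.99]]' --dr '[[-0.002,-0.003,0],[-0.004,-0.006,0],[-0.007,-0.009,-0.001],[-0.009,-0.012,-0.001],[-0.011,-0.015,-0.001],[-0.013,-0.018,-0.001],[-0.013,-0.018,-0.001],[-0.013,-0.018,-0.001]]' --hand '[0,0,0,0,0,0,0,0]'

```text
clock: 17.08
ee_pos: [0.7491, 0.0491, 0.2354]
eef_rot: [-179.9, 67.6, -179.9]
force: [-0.8, -0.4, 1.0]
grip_width: 0.0426
```

```bash
python3 wp.py .56,-.06,.18,47,-2,0 8 .77;  python3 - <<'E'
from search import *
q=arm.get_obs()['joints']
for P in ([.56,-.06,.18,47,-2,0],[.5,-.07,.075,40,-2,0],[.515,-.07,.045,40,-2,0]):
    q,e,r=seg(q,P,24); print(q,e,r)
E
```

```text
clk 17.0833 j [-25.8  25.6  15.9 128.6 167.8  40.2 -91.3] x [0.749 0.049 0.235] e [-179.9   67.6 -179.9] F [-0.8 -0.4  1. ]
full [-1.261 -0.727 -0.369] [ 0.001  0.057 -0.005] deg 20.7
[[-0.12, -0.07, -0.04], [-0.24, -0.14, -0.07], [-0.36, -0.21, -0.11], [-0.49, -0.28, -0.14], [-0.61, -0.35, -0.18], [-0.73, -0.42, -0.21], [-0.85, -0.49, -0.25], [-0.97, -0.56, -0.28]]
[[0.0, 0.006, -0.001], [0.0, 0.011, -0.001], [0.0, 0.017, -0.002], [0.0, 0.022, -0.002], [0.001, 0.028, -0.003], [0.001, 0.033, -0.003], [0.001, 0.039, -0.004], [0.001, 0.044, -0.004]]
[-12.912   9.738  14.985 142.022 184.996  18.524 -96.655] 0.06860533516439533 0.01501794349219067
[ 37.246  25.66  -39.237 145.279 153.294  29.593 -56.872] 0.6045913587700449 0.04445902422159577
[ 35.168  32.157 -37.673 143.992 154.043  34.786 -55.747] 0.004437368676905436 0.00031036278173261723
```

Call:
servo_tool --linear '[[-0.12,-0.07,-0.04],[-0.24,-0.14,-0.07],[-0.36,-0.21,-0.11],[-0.49,-0.28,-0.14],[-0.61,-0.35,-0.18],[-0.73,-0.42,-0.21],[-0.85,-0.49,-0.25],[-0.97,-0.56,-0.28],[-0.97,-0.56,-0.28]]' --dr '[[0,0.006,-0.001],[0,0.011,-0.001],[0,0.017,-0.002],[0,0.022,-0.002],[0.001,0.028,-0.003],[0.001,0.033,-0.003],[0.001,0.039,-0.004],[0.001,0.044,-0.004],[0.001,0.044,-0.004]]' --hand '[0,0,0,0,0,0,0,0,0]'

```text
clock: 17.83
ee_pos: [0.6013, -0.0373, 0.1968]
eef_rot: [179.6, 51.9, 178.0]
force: [-0.4, -0.6, 0.6]
grip_width: 0.043
```

```bash
python3 wp.py .5,-.07,.13,42,-2,0 8 1;  python3 - <<'E'
from search import *
q0=arm.get_obs()['joints']
for WW in ([.56,-.06,.18,47,-2,0],[.5,-.07,.075,40,-2,0],[.515,-.07,.045,40,-2,0]),([.5,-.07,.13,42,-2,0],[.5,-.07,.075,40,-2,0],[.515,-.07,.045,40,-2,0]),([.51,-.07,.15,47,-2,0],[.5,-.07,.075,40,-2,0],[.515,-.07,.045,40,-2,0]),([.54,-.07,.13,40,-2,0],[.5,-.07,.075,40,-2,0],[.515,-.07,.045,40,-2,0]),([.54,-.07,.13,50,-2,0],[.5,-.07,.075,42,-2,0],[.515,-.07,.045,40,-2,0]):
  q=q0;print()
  for P in WW:
    q,e,r=seg(q,P,24); print(q,e,r)
E
```

```text
clk 17.8333 j [-17.1  12.3  15.9 140.  179.2  23.7 -94.1] x [ 0.601 -0.037  0.197] e [179.6  51.9 178. ] F [-0.4 -0.6  0.6]
full [-0.675 -0.218 -0.445] [ 0.     0.028 -0.001] deg 9.9
[[-0.08, -0.03, -0.06], [-0.17, -0.05, -0.11], [-0.25, -0.08, -0.17], [-0.34, -0.11, -0.22], [-0.42, -0.14, -0.28], [-0.51, -0.16, -0.33], [-0.59, -0.19, -0.39], [-0.68, -0.22, -0.45]]
[[0.0, 0.003, -0.0], [0.0, 0.007, -0.0], [0.0, 0.01, -0.0], [0.0, 0.014, -0.0], [0.0, 0.017, -0.001], [0.0, 0.021, -0.001], [0.0, 0.024, -0.001], [0.0, 0.028, -0.001]]

[-12.9     9.746  14.985 142.014 185.069  18.526 -96.721] 0.003397552875562892 0.0006863533036687064
[ 37.305  25.678 -39.306 145.275 153.239  29.603 -56.805] 0.6076689031016743 0.04455835226987307
[ 35.224  32.177 -37.739 143.989 153.993  34.799 -55.68 ] 0.004442189753722549 0.0003107257349676645

[ 31.041  14.012 -30.622 145.214 163.243  20.414 -70.142] 0.6377200652988473 0.06256391142576806
[ 33.865  24.809 -35.336 145.47  156.27   29.146 -60.544] 0.008392904503195806 0.0009431482964831223
[ 32.046  31.141 -33.979 144.17  156.812  34.175 -59.455] 0.00407
[... 235 characters left out ...]
[ 42.845  35.483 -46.979 143.575 146.979  37.043 -46.016] 0.0048885522481805525 0.00033270591385840527

[  -7.122   14.051   11.028  141.297  191.495   15.442 -101.583] 0.01644149607745466 0.0011540754755544579
[ 36.504  25.397 -38.363 145.316 153.954  29.434 -57.72 ] 0.8085427668331518 0.0527127108456689
[ 34.469  31.915 -36.842 144.031 154.668  34.636 -56.589] 0.00440846080539838 0.0003052536511444293

[ 38.066  22.974 -40.087 145.199 161.72   35.8   -64.876] 1.44159203360549 0.13097487666847707
[ 61.333  43.764 -70.915 145.418 132.122  45.735 -25.188] 0.1679384758862074 0.01516898577639858
[ 57.462  47.888 -66.906 142.885 132.44   47.096 -23.589] 0.005198069232372133 0.0005071744588135358
```

```bash
python3 wp.py .53,-.068,.13,40,-2,0 8 1;  python3 - <<'E'
from search import *
q0=arm.get_obs()['joints']
for WW in (([.53,-.068,.13,40,-2,0],[.508,-.07,.075,38,-2,0],[.508,-.07,.045,38,-2,0],[.58,-.07,.024,38,-2,0]),):
  q=q0;print()
  for P in WW:
    q,e,r=seg(q,P,24); print(q,e,r)
E
```

```text
clk 17.8333 j [-17.1  12.3  15.9 140.  179.2  23.7 -94.1] x [ 0.601 -0.037  0.197] e [179.6  51.9 178. ] F [-0.4 -0.6  0.6]
full [-0.475 -0.204 -0.445] [ 0.     0.033 -0.001] deg 11.9
[[-0.06, -0.03, -0.06], [-0.12, -0.05, -0.11], [-0.18, -0.08, -0.17], [-0.24, -0.1, -0.22], [-0.3, -0.13, -0.28], [-0.36, -0.15, -0.33], [-0.42, -0.18, -0.39], [-0.48, -0.2, -0.45]]
[[0.0, 0.004, -0.0], [0.0, 0.008, -0.0], [0.0, 0.012, -0.0], [0.0, 0.017, -0.0], [0.0, 0.021, -0.001], [0.0, 0.025, -0.001], [0.0, 0.029, -0.001], [0.0, 0.033, -0.001]]

[  -8.027   13.294   11.678  142.574  190.616   15.909 -100.897] 0.016126375598093632 0.0009574396472478221
[ -3.379  20.729   7.259 145.421 187.009  24.198 -96.851] 0.061940378755869774 0.0059707775078278276
[  4.963  26.106  -2.459 145.469 179.154  29.544 -87.981] 0.002522495050116618 0.0006840646035237907
[  3.919  31.777  -1.928 136.573 178.51   26.335 -87.786] 0.0029587155318908623 5.828778932741421e-05
```

Posture stays central. I'll go.

Call:
servo_tool --linear '[[-0.06,-0.03,-0.06],[-0.12,-0.05,-0.11],[-0.18,-0.08,-0.17],[-0.24,-0.1,-0.22],[-0.3,-0.13,-0.28],[-0.36,-0.15,-0.33],[-0.42,-0.18,-0.39],[-0.48,-0.2,-0.45],[-0.48,-0.2,-0.45]]' --dr '[[0,0.004,0],[0,0.008,0],[0,0.012,0],[0,0.017,0],[0,0.021,-0.001],[0,0.025,-0.001],[0,0.029,-0.001],[0,0.033,-0.001],[0,0.033,-0.001]]' --hand '[0,0,0,0,0,0,0,0,0]'

```text
clock: 18.58
ee_pos: [0.5275, -0.068, 0.1281]
eef_rot: [-179.8, 39.8, 178.0]
force: [-0.1, 0.2, 0.0]
grip_width: 0.043
```

```bash
python3 wp.py .506,-.07,.06,38,-2,0 6 1; python3 -c "
from h import *
crop('side','s9',260,100,430,265,3.6);crop('top','t9',240,120,400,240,4.8)"
```

```text
clk 18.5833 j [  -8.4   13.4   11.9  142.9  189.7   16.1 -100.2] x [ 0.527 -0.068  0.128] e [-179.8   39.8  178. ] F [-0.1  0.2  0. ]
full [-0.143 -0.013 -0.454] [0.001 0.005 0.   ] deg 1.8
[[-0.02, -0.0, -0.08], [-0.05, -0.0, -0.15], [-0.07, -0.01, -0.23], [-0.1, -0.01, -0.3], [-0.12, -0.01, -0.38], [-0.14, -0.01, -0.45]]
[[0.0, 0.001, 0.0], [0.0, 0.002, 0.0], [0.0, 0.003, 0.0], [0.0, 0.003, 0.0], [0.001, 0.004, 0.0], [0.001, 0.005, 0.0]]
```

View pics/s9.png

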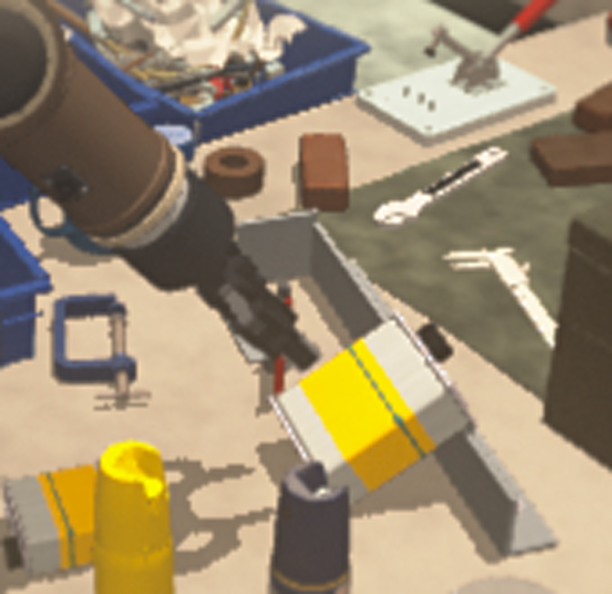

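View pics/t9.png

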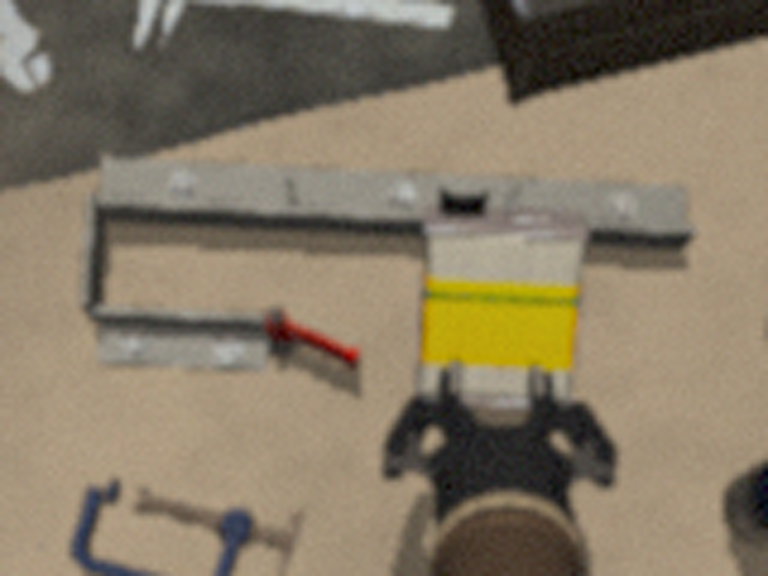

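The tool now sits over the tin's foot edge, with its fingers at top crop (450,380) and (540,380). I'll back off and lower to edge height.

Call:
servo_tool --linear '[[-0.06,-0.01,-0.05],[-0.12,-0.01,-0.1],[-0.17,-0.01,-0.2],[-0.17,-0.01,-0.3],[-0.17,-0.01,-0.4],[-0.17,-0.01,-0.54],[-0.17,-0.01,-0.54],[-0.17,-0.01,-0.54]]' --dr '[[0,0.002,0],[0,0.004,0],[0,0.006,0],[0,0.008,0],[0,0.009,0],[0,0.01,0],[0,0.01,0],[0,0.01,0]]' --hand '[0,0,0,0,0,0,0,0]'

```text
clock: 19.35
ee_pos: [0.5023, -0.0692, 0.0468]
eef_rot: [-179.7, 36.2, 178.1]
force: [-0.3, -0.1, 1.2]
grip_width: 0.0427
```

```bash
python3 wp.py .52,-.07,.046,38,-2,0 6 1; python3 -c "
from h import *
crop('side','s10',300,150,400,240,6)"
```

```text
clk 19.35 j [ -1.5  24.9   4.6 145.5 183.8  26.6 -93.9] x [ 0.502 -0.069  0.047] e [-179.7   36.2  178.1] F [-0.3 -0.1  1.2]
full [ 0.118 -0.006 -0.006] [ 0.001 -0.005  0.   ] deg 1.8
[[0.02, -0.0, -0.0], [0.04, -0.0, -0.0], [0.06, -0.0, -0.0], [0.08, -0.0, -0.0], [0.1, -0.0, -0.0], [0.12, -0.01, -0.01]]
[[0.0, -0.001, 0.0], [0.0, -0.002, 0.0], [0.0, -0.002, 0.0], [0.0, -0.003, 0.0], [0.0, -0.004, 0.0], [0.001, -0.005, 0.0]]
```

View pics/s10.png

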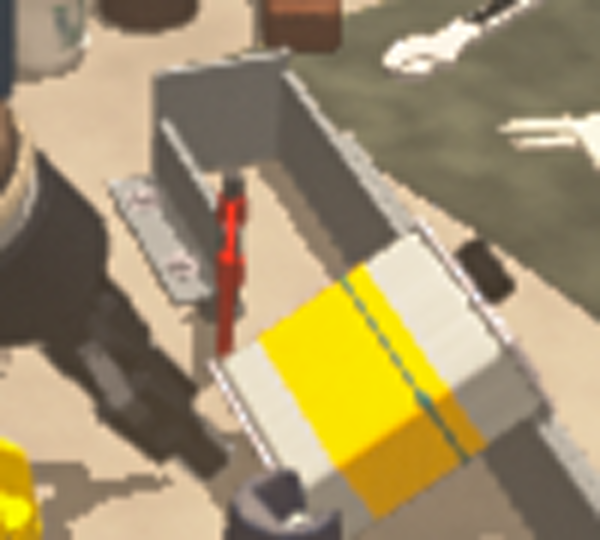

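Call:
servo_tool --linear '[[0.03,0,0],[0.06,0,0],[0.09,0,0],[0.11,0,0],[0.13,0,0],[0.15,0,0],[0.17,0,-0.005],[0.19,-0.005,-0.005],[0.21,-0.005,-0.01],[0.21,-0.005,-0.01]]' --dr '[[0,0,0],[0,-0.002,0],[0,-0.004,0],[0,-0.005,0],[0,-0.006,0],[0,-0.008,0],[0,-0.009,0],[0,-0.01,0],[0,-0.01,0],[0,-0.01,0]]' --hand '[0,0,0,0,0,0,0,0,0,0]'

```text
clock: 20.23
ee_pos: [0.533, -0.0701, 0.0459]
eef_rot: [-179.8, 39.8, 178.0]
force: [-5.9, -0.3, 4.4]
grip_width: 0.0428
```

```bash
python3 wp.py .54,-.07,.041,42,-2,0 6 1; python3 -c "
from h import *
crop('side','s11',300,150,400,240,6)"
```

```text
clk 20.2333 j [ -1.2  27.9   4.4 143.9 183.5  31.6 -93.8] x [ 0.533 -0.07   0.046] e [-179.8   39.8  178. ] F [-5.9 -0.3  4.4]
full [ 0.047  0.001 -0.033] [ 0.    -0.006  0.   ] deg 2.2
[[0.01, 0.0, -0.01], [0.02, 0.0, -0.01], [0.02, 0.0, -0.02], [0.03, 0.0, -0.02], [0.04, 0.0, -0.03], [0.05, 0.0, -0.03]]
[[0.0, -0.001, 0.0], [0.0, -0.002, 0.0], [0.0, -0.003, 0.0], [0.0, -0.004, 0.0], [0.0, -0.005, 0.0], [0.0, -0.006, 0.0]]
```

View pics/s11.png

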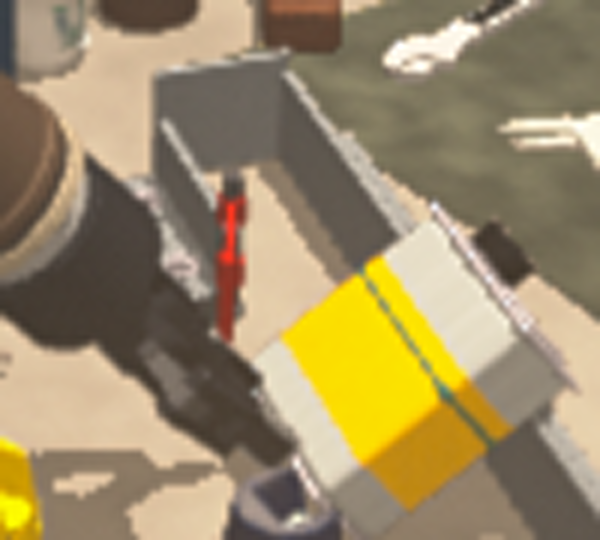

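The tin is riding up; reaction on the tool is about −6 N in x and +4 N in z. I'll keep pushing and sinking with the edge.

Call:
servo_tool --linear '[[0.02,0,-0.01],[0.04,0,-0.016],[0.06,0,-0.026],[0.08,-0.003,-0.036],[0.1,-0.003,-0.045],[0.12,-0.004,-0.055],[0.14,-0.005,-0.067],[0.155,-0.005,-0.078],[0.17,-0.006,-0.09],[0.19,-0.006,-0.103],[0.19,-0.006,-0.103]]' --dr '[[0,-0.001,0],[0,-0.003,0],[0,-0.004,0],[0,-0.006,0],[0,-0.007,0],[0,-0.008,0],[0,-0.01,0],[0,-0.012,0],[0,-0.014,0],[0,-0.014,0],[0,-0.014,0]]' --hand '[0,0,0,0,0,0,0,0,0,0,0]'

```text
clock: 21.2
ee_pos: [0.561, -0.0711, 0.03]
eef_rot: [179.9, 44.8, 177.8]
force: [-3.7, 0.8, 2.1]
grip_width: 0.0427
```

```bash
python3 wp.py .5685,-.07,.0235,45,-2,0 6 1; python3 -c "
from h import *
crop('side','s12',300,150,400,240,6);crop('top','t12',240,120,400,240,4.8)"
```

```text
clk 21.2 j [ -0.7  34.4   3.9 143.2 182.8  42.4 -93.4] x [ 0.561 -0.071  0.03 ] e [179.9  44.8 177.8] F [-3.7  0.8  2.1]
full [ 0.05   0.007 -0.043] [-0.    -0.001  0.   ] deg 0.3
[[0.01, 0.0, -0.01], [0.02, 0.0, -0.01], [0.03, 0.0, -0.02], [0.03, 0.0, -0.03], [0.04, 0.01, -0.04], [0.05, 0.01, -0.04]]
[[-0.0, -0.0, 0.0], [-0.0, -0.0, 0.0], [-0.0, -0.0, 0.0], [-0.0, -0.0, 0.0], [-0.0, -0.0, 0.0], [-0.0, -0.001, 0.0]]
```

View pics/s12.png

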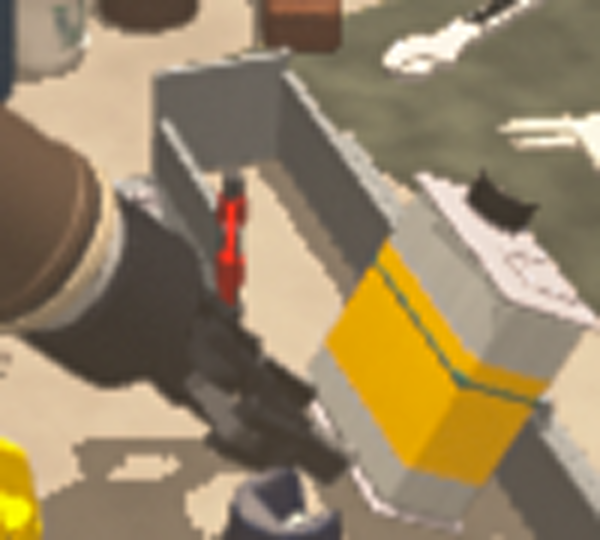

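View pics/t12.png

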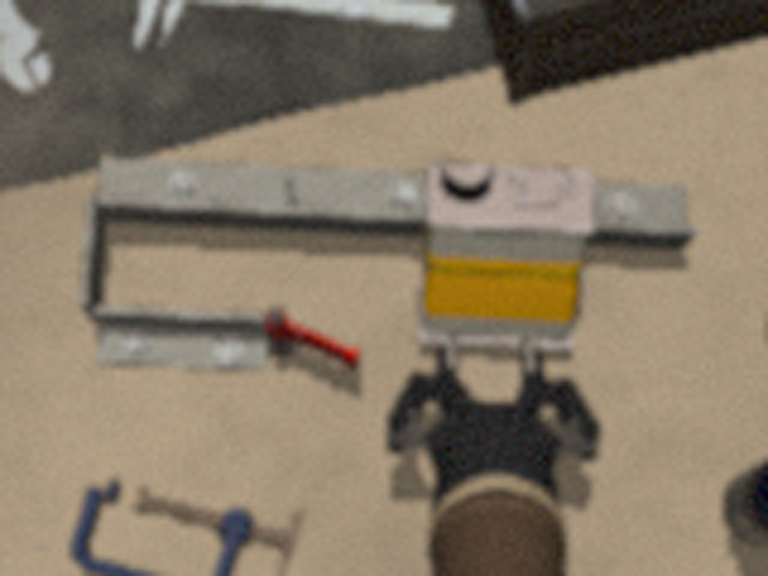

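Call:
servo_tool --linear '[[0.01,0,-0.01],[0.02,0,-0.018],[0.03,0.002,-0.027],[0.04,0.003,-0.036],[0.05,0.003,-0.045],[0.06,0.003,-0.052],[0.07,0.003,-0.058],[0.08,0.003,-0.063],[0.09,0.002,-0.067],[0.1,0.002,-0.067],[0.1,0.002,-0.067]]' --dr '[[0,0,0],[0,0,0],[0,0,0],[0,0,0],[0,0,0],[0,0,0],[0,0,0],[0,0,0],[0,0,0],[0,0,0],[0,0,0]]' --hand '[0,0,0,0,0,0,0,0,0,0,0]'

```text
clock: 22.22
ee_pos: [0.5765, -0.0707, 0.0203]
eef_rot: [179.9, 44.8, 177.8]
force: [-2.8, 0.1, -1.2]
grip_width: 0.0426
```

```bash
python3 wp.py .5850,-.07,.021,45,-2,0 6 1; python3 -c "
from h import *
crop('side','s13',300,150,400,240,6);crop('top','t13',240,120,400,240,4.8)"
```

```text
clk 22.2167 j [ -0.8  36.3   3.8 141.2 182.6  42.3 -93.4] x [ 0.577 -0.071  0.02 ] e [179.9  44.8 177.8] F [-2.8  0.1 -1.2]
full [0.057 0.005 0.005] [-0. -0.  0.] deg 0.2
[[0.01, 0.0, 0.0], [0.02, 0.0, 0.0], [0.03, 0.0, 0.0], [0.04, 0.0, 0.0], [0.05, 0.0, 0.0], [0.06, 0.0, 0.0]]
[[-0.0, -0.0, 0.0], [-0.0, -0.0, 0.0], [-0.0, -0.0, 0.0], [-0.0, -0.0, 0.0], [-0.0, -0.0, 0.0], [-0.0, -0.0, 0.0]]
```

View pics/s13.png

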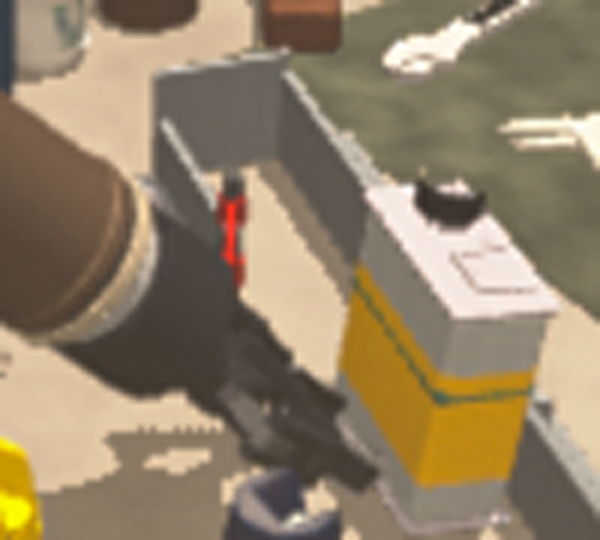

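View pics/t13.png

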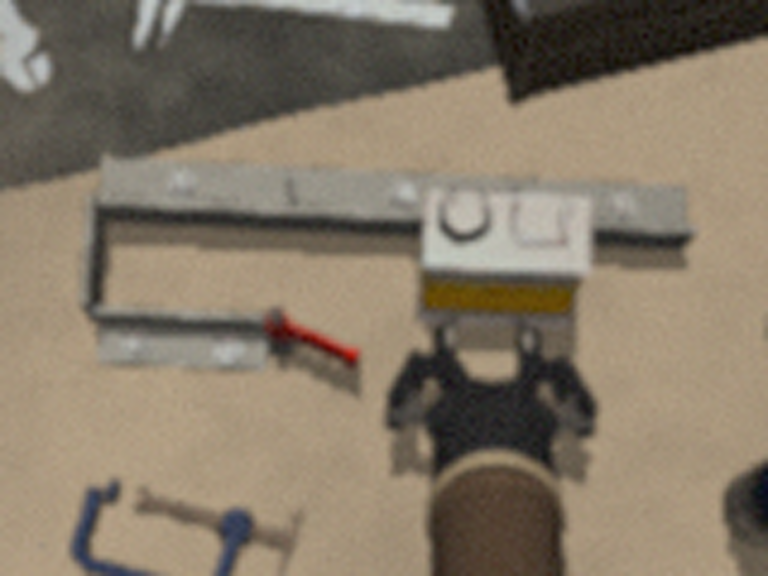

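The tin has dropped upright on its foot, a few mm off the fence. I'll push it low down until it seats against the fence.

Call:
servo_tool --linear '[[0.01,0,0.005],[0.015,0,0.005],[0.02,0,0.005],[0.025,0,0.005],[0.03,0,0.005],[0.035,0,0.005],[0.04,0,0.005],[0.04,0,0.005]]' --dr '[[0,0,0],[0,0,0],[0,0,0],[0,0,0],[0,0,0],[0,0,0],[0,0,0],[0,0,0]]' --hand '[0,0,0,0,0,0,0,0]'

```text
clock: 22.98
ee_pos: [0.5813, -0.0707, 0.021]
eef_rot: [179.9, 44.8, 177.8]
force: [-9.5, 1.2, 6.0]
grip_width: 0.043
```

Call:
servo_tool --linear '[[0.005,0,0],[0.01,0,0],[0.015,0,0],[0.02,0,0],[0.02,0,0]]' --dr '[[0,0,0],[0,0,0],[0,0,0],[0,0,0],[0,0,0]]' --hand '[0,0,0,0,0]'

```text
clock: 23.4
ee_pos: [0.5816, -0.0707, 0.0202]
eef_rot: [179.9, 44.5, 177.8]
force: [-15.3, 1.5, 8.8]
grip_width: 0.0428
```

```bash
python3 -c "
from h import *
st()
crop('side','s14',300,150,400,240,6);crop('top','t14',240,120,400,240,4.8)"
```

```text
23.4 [ 0.5816 -0.0707  0.0202] [179.9295  44.5463 177.7932] F [-15.3001   1.4553   8.7816] w 0.042797253652101054 j [ -0.8681  36.1485   3.8556 140.3974 182.6153  41.0852 -93.5385]
```

View pics/s14.png

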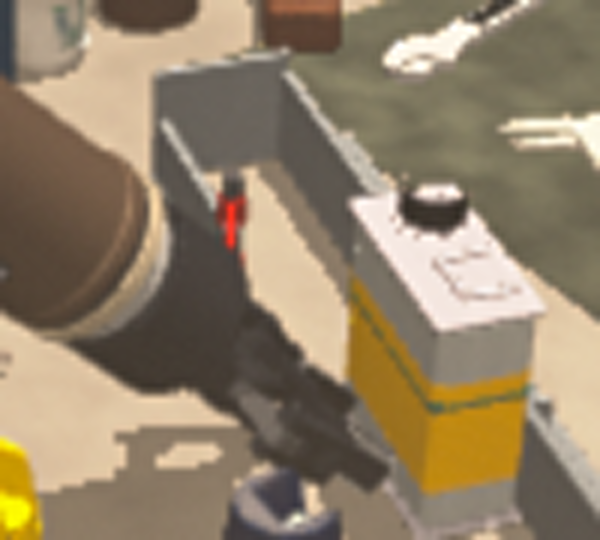

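View pics/t14.png

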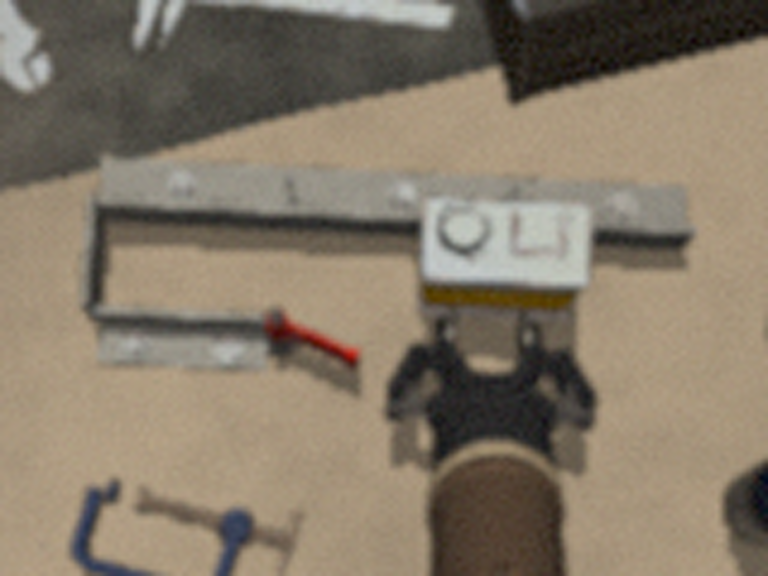

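```bash
cat > s4.py <<'E'
from search import *
from h import onz
print('tin top L/R', [onz('top',240+x/4.8-.4,120+y/4.8-.4,.12) for x,y in ((421,196),(592,206),(421,284),(589,290))])
print('toolbox', [onz('top',*p,z) for p,z in (((343,138),0.0),((418,120),0.0),((343,138),.2))])
q0=arm.get_obs()['joints']
def ev(a):
    t,az,r=a; q=q0; tot=0;qs=[]
    for P in ([.53,-.075,.10,45,-2,0],[.55,-.12,.26,45,az*.4,r*.4],[.60,-.19,.2,t,az,r],[.617,-.155,.055,t,az,r],[.62,.07,.055,t,az,r]):
        q,e,rr=seg(q,P,16); tot+=e+rr; qs.append(q)
    return tot,a,qs
if __name__=='__main__':
    with mp.Pool() as p: R_=p.map(ev,[(t,az,r) for t in(35,45) for az in (45,60,75,88) for r in (-90,0,90)])
    R_.sort(key=lambda a:a[0])
    for c,a,qs in R_[:14]:
        print(round(c,1),a,qs[3].round(0),qs[4].round(0)); pts=F(qs[3],True)[2]; print('   elbow',pts[3].round(2),'wrist',pts[5].round(2))
E
python3 s4.py
```

```text
tin top L/R [array([ 0.6462, -0.0221,  0.12  ]), array([ 0.6403, -0.1291,  0.12  ]), array([ 0.5901, -0.0221,  0.12  ]), array([ 0.5868, -0.1265,  0.12  ])]
toolbox [array([ 0.7524, -0.0783,  0.    ]), array([ 0.816 , -0.3301,  0.    ]), array([ 0.6917, -0.0639,  0.2   ])]
155.2 (45, 45, -90) [ 75.  57. -57. 124. 235.   8.  27.] [ 43.  45. -47. 123. 239.   7.  -1.]
   elbow [ 0.09 -0.44  0.57] wrist [ 0.36 -0.27  0.26]
156.4 (45, 45, 0) [ 72.  55. -55. 124. 237.   9. -67.] [ 43.  45. -47. 123. 236.   8. -89.]
   elbow [ 0.1  -0.43  0.59] wrist [ 0.37 -0.26  0.26]
179.7 (35, 45, 0) [ 63.  46. -47. 124. 237.   9. -73.] [  27.   36.  -32.  124.  238.    8. -101.]
   elbow [ 0.14 -0.36  0.65] wrist [ 0.38 -0.24  0.28]
182.1 (35, 45, -90) [ 68.  49. -51. 124. 235.   8.  22.] [ 28.  36. -33. 124. 237.   7. -10.]
   elbow [ 0.12 -0.39  0.63] wrist [ 0.37 -0.25  0.28]
186.6 (45, 45, 90) [  69.   52.  -52.  123.  234.    9. -156.] [  44.   45.  -48.  124.  220.    7. -163.]
   elbow [ 0.12 -0.41  0.6 ] wrist [ 0.37 -0.26  0.26]
211.5 (35, 45, 90) [  62.   47.  -45.  124.  235.    9. -158.] [ 
[... 621 characters left out ...]
-49. 124. 233.   8.  18.]
   elbow [ 0.06 -0.46  0.54] wrist [ 0.34 -0.26  0.25]
272.9 (35, 60, -90) [ 74.  53. -56. 127. 234.  10.  38.] [ 35.  41. -40. 124. 233.   8.  11.]
   elbow [ 0.09 -0.42  0.6 ] wrist [ 0.35 -0.25  0.27]
279.4 (35, 60, 90) [  67.   50.  -52.  125.  229.    7. -141.] [  45.   48.  -47.  124.  238.    7. -159.]
   elbow [ 0.13 -0.39  0.62] wrist [ 0.37 -0.24  0.27]
355.3 (35, 75, 0) [ 74.  53. -58. 127. 236.   8. -44.] [ 43.  46. -47. 125. 236.   8. -65.]
   elbow [ 0.09 -0.42  0.6 ] wrist [ 0.35 -0.24  0.27]
358.7 (35, 75, 90) [  65.   50.  -49.  126.  228.    9. -129.] [  44.   47.  -48.  126.  228.    9. -146.]
   elbow [ 0.14 -0.39  0.62] wrist [ 0.37 -0.23  0.27]
```

```bash
cat > s5.py <<'E'
from search import *
def allik(P,n=40,seed=0):
    rng=np.random.default_rng(seed); x,Rt=pose(P); out=[]
    e=Rt.as_euler('xyz',degrees=True)
    for k in range(n):
        s=lo+(hi-lo)*rng.random(7); s[2]*=.6; s[0]=rng.uniform(-70,90)
        q,c=ik(x,e,s,1e-4)
        if c<.01: out.append(q)
    return out
def job(a):
    t,az,r=a; return a,allik([.617,-.155,.055,t,az,r]),allik([.622,.07,.055,t,az,r])
if __name__=='__main__':
    with mp.Pool() as p: R_=p.map(job,[(t,az,r) for t in (20,30,40) for az in (88,60) for r in (0,90)],chunksize=1)
    for a,o1,o2 in R_:
        print(a,len(o1),len(o2))
        for o in (o1,o2):
            o.sort(key=lambda q:abs(q[2])); print('   ',[x.round(0).tolist() for x in o[:2]])
E
python3 s5.py
```

```text
(20, 88, 0) 26 26
    [[18.0, 40.0, 3.0, 94.0, -26.0, 55.0, -145.0], [24.0, 40.0, -6.0, 94.0, -19.0, 54.0, -151.0]]
    [[-1.0, 36.0, 1.0, 102.0, -30.0, 45.0, -160.0], [-1.0, 36.0, 1.0, 102.0, -30.0, 45.0, -160.0]]
(20, 88, 90) 21 23
    [[25.0, 40.0, -8.0, 94.0, -17.0, 54.0, 118.0], [12.0, 41.0, 12.0, 95.0, -32.0, 57.0, 130.0]]
    [[-7.0, 37.0, 9.0, 102.0, -36.0, 47.0, 115.0], [-12.0, 37.0, 17.0, 103.0, -42.0, 49.0, 120.0]]
(20, 60, 0) 24 23
    [[16.0, 36.0, 6.0, 103.0, -35.0, 43.0, -163.0], [16.0, 36.0, 6.0, 103.0, -35.0, 43.0, -163.0]]
    [[10.0, 33.0, -15.0, 109.0, -18.0, 29.0, 163.0], [11.0, 33.0, -17.0, 109.0, -16.0, 29.0, 161.0]]
(20, 60, 90) 22 23
    [[10.0, 37.0, 15.0, 103.0, -42.0, 46.0, 112.0], [33.0, 37.0, -18.0, 102.0, -14.0, 39.0, 90.0]]
    [[6.0, 33.0, -10.0, 109.0, -23.0, 30.0, 78.0], [-12.0, 33.0, 14.0, 111.0, -46.0, 35.0, 96.0]]
(30, 88, 0) 23 23
    [[25.0, 44.0, -1.0, 91.0, -31.0, 61.0, -139.0], [31.0, 44.0, -11.0, 90.0, -24.0, 59.0, -145.0]]
    [[9.0, 39.0, -5.0, 101.0, -37.0, 48.0, -150.0], [12.0, 39.0, -10.0, 101.0, -34.0, 47.0, -153.0]]
(30, 88, 90) 20 2
[... 794 characters left out ...]
, [-0.0, 43.0, 14.0, 102.0, -59.0, 62.0, -130.0]]
(40, 88, 90) 20 21
    [[24.0, 48.0, 6.0, 88.0, -42.0, 71.0, 140.0], [19.0, 49.0, 13.0, 88.0, -47.0, 74.0, 144.0]]
    [[11.0, 42.0, -3.0, 101.0, -49.0, 55.0, 133.0], [1.0, 43.0, 11.0, 101.0, -57.0, 61.0, 139.0]]
(40, 60, 0) 20 21
    [[32.0, 41.0, -3.0, 104.0, -54.0, 50.0, -139.0], [26.0, 41.0, 5.0, 104.0, -59.0, 54.0, -136.0]]
    [[27.0, 38.0, -25.0, 115.0, -59.0, 26.0, -148.0], [27.0, 38.0, -25.0, 115.0, -59.0, 26.0, -148.0]]
(40, 60, 90) 20 22
    [[27.0, 41.0, 4.0, 104.0, -58.0, 53.0, 134.0], [26.0, 41.0, 5.0, 104.0, -59.0, 54.0, 134.0]]
    [[27.0, 38.0, -25.0, 115.0, -59.0, 26.0, 122.0], [27.0, 38.0, -25.0, 115.0, -59.0, 26.0, 122.0]]
```

```bash
cat > s6.py <<'E'
from search import *
q0=arm.get_obs()['joints']
PRE=[[.525,-.07,.06,45,-2,0],[.53,-.07,.26,47,-2,0]]
def f(a):
    W,r=a; q=QP; tot=0
    for P in W+[[.60,-.20,.24,30,88,r],[.617,-.165,.055,30,88,r]]:
        x0=F(q)[1]; qo=q
        q,e,rr=seg(q,P,16); tot+=e+2*rr+ np.abs(q-qo).max()*.03
        if tot>80: return tot+1000,a,q
    m=np.minimum(q-lo,hi-q)
    return tot+np.maximum(0,12-m).sum()+max(0,abs(q[2])-30)*.3,a,q
q=q0
for P in PRE: q,e,r=seg(q,P,24); print(q,e,r)
QP=q
if __name__=='__main__':
    rng=np.random.default_rng(11); jobs=[]
    for k in range(3500):
        W=[[rng.uniform(.48,.78),rng.uniform(-.25,.35),rng.uniform(.3,.6),rng.uniform(10,100),rng.uniform(-90,90),rng.uniform(-120,120)] for _ in range(rng.integers(0,3))]
        jobs.append((W,float(rng.choice([180,0,90,-90]))))
    with mp.Pool() as p: r=p.map(f,jobs,chunksize=5)
    r.sort(key=lambda t:t[0])
    for c,W,q in r[:6]: print(round(c,2),W[1],np.array(W[0]).round(2).tolist(),q)
E
time timeout 575 python3 s6.py
```

```text
[ 37.911  33.674 -40.852 145.392 157.354  41.412 -57.144] 1.3085529333767252 0.07641990965741105
[ 58.61    2.449 -54.993 138.492 177.625   8.305 -85.107] 17.053006851973233 1.436732071208279
8.22 180.0 [[0.68, -0.16, 0.43, 48.25, -21.44, -17.78]] [ 27.663  44.295  -4.351  89.67  -28.202  61.414  39.291]
8.36 -90.0 [[0.64, 0.05, 0.5, 32.68, -23.84, 104.06]] [ 20.125  44.371   7.378  90.341 -36.358  64.234 -44.338]
8.44 -90.0 [[0.51, 0.02, 0.42, 27.0, -26.32, 41.39]] [ 34.236  45.136 -14.449  89.163 -20.541  59.566 -56.558]
8.46 180.0 [[0.49, -0.24, 0.59, 32.09, -78.12, 38.18]] [ 40.617  46.813 -24.769  88.593 -12.16   58.489  26.815]
8.48 -90.0 [[0.58, -0.21, 0.51, 42.73, -44.44, 73.57]] [ 34.095  45.109 -14.227  89.175 -20.715  59.598 -56.423]
8.54 -90.0 [[0.56, 0.1, 0.37, 30.83, -37.31, 2.7]] [ 28.212  44.345  -5.084  89.666 -27.623  61.207 -51.057]
real	1m28.678s
user	5m35.464s
sys	0m0.394s
```

```bash
sed -i 's/^PRE=.*/PRE=[[.553,-.07,.035,45,-2,0],[.555,-.07,.2,48,-2,0]]/; s/rng.choice(\[180,0,90,-90\])/180/; s/range(3500)/range(1500)/' s6.py; time timeout 575 python3 s6.py; python3 wp.py .553,-.07,.035,45,-2,0 5
```

```text
[ -0.8    33.518   3.946 144.307 182.724  42.819 -93.141] 0.001567978579506031 1.3064891675239156e-05
[ -2.008   6.776   4.893 141.519 183.616  16.298 -93.337] 0.07860233148337545 0.0006998397015542489
8.26 180.0 [[0.68, 0.07, 0.31, 35.95, -20.92, -32.85]] [ 37.176  45.792 -19.219  88.876 -16.786  59.002  30.419]
8.56 180.0 [[0.74, -0.08, 0.44, 48.5, -20.64, -17.88]] [ 33.537  45.003 -13.471  89.179 -21.358  59.763  33.98 ]
8.74 180.0 [[0.64, 0.05, 0.48, 16.7, -78.55, -52.69]] [ 31.419  44.67  -10.165  89.356 -23.894  60.301  35.951]
8.85 180.0 [[0.61, -0.06, 0.52, 13.6, -77.86, -23.03]] [ 22.296  44.222   3.917  90.118 -34.038  63.355  43.787]
8.87 180.0 [[0.56, -0.24, 0.48, 32.33, -76.44, -41.74]] [ 27.619  44.292  -4.283  89.674 -28.252  61.429  39.33 ]
8.94 180.0 [[0.56, -0.14, 0.46, 29.04, -53.63, 10.33]] [ 12.355  45.59   19.431  90.934 -44.304  68.16   51.541]
clk 23.5 j [ -0.9  36.2   3.9 140.4 182.6  41.1 -93.5] x [ 0.582 -0.071  0.02 ] e [179.9  44.5 177.8] F [-15.4   1.7   8.7]
full [-0.19   0.005  0.099] [-0.    -0.001  0.   ] deg 0.5
[[-0.04, 0.0, 0.02], [-0.08, 0.0, 0.04], [-0.11, 0.0, 0.06], [-0.15, 0.0, 0.08], [-0.19, 0.0, 0.1]]
[[-0.0, -0.0, 0.0], [-0.0, -0.001, 0.0], [-0.0, -0.001, 0.0], [-0.0, -0.001, 0.0], [-0.0, -0.001, 0.0]]
real	0m42.517s
user	2m36.199s
sys	0m0.383s
```

Call:
servo_tool --linear '[[-0.03,0,0.01],[-0.08,0,0.03],[-0.13,0,0.05],[-0.17,0,0.08],[-0.18,0,0.2],[-0.18,0,0.4],[-0.18,0,0.6],[-0.18,0,0.8],[-0.18,0,1],[-0.18,0,1]]' --dr '[[0,0,0],[0,0,0],[0,0,0],[0,0,0],[0,-0.002,0],[0,-0.004,0],[0,-0.006,0],[0,-0.008,0],[0,-0.009,0],[0,-0.009,0]]' --hand '[0,0,0,0,0,0,0,0,0,0]'

```text
clock: 24.33
ee_pos: [0.5565, -0.0712, 0.1772]
eef_rot: [179.7, 48.4, 177.6]
force: [0.4, 1.0, 0.4]
grip_width: 0.0426
```

```bash
cat > s7.py <<'E'
from search import *
import sys
q=arm.get_obs()['joints']
for a in sys.argv[1:]:
    P=[float(v) for v in a.split(',')]; q,e,r=seg(q,P,30); print(P,q.round(1),round(e,1),round(r,1))
E
python3 wp.py .61,-.06,.52,13.6,-78,-23 10 .45; python3 s7.py .61,-.06,.52,13.6,-78,-23 .6,-.2,.24,30,88,180 .617,-.165,.055,30,88,180; python3 -c "
from h import *
crop('top','t15',240,120,400,240,4.8)"
```

```text
clk 24.3333 j [ -0.7  10.6   3.8 142.7 183.3  21.7 -93.2] x [ 0.556 -0.071  0.177] e [179.7  48.4 177.6] F [0.4 1.  0.4]
full [0.357 0.074 2.285] [ 0.037  0.098 -0.148] deg 65.1
[[0.02, 0.0, 0.1], [0.03, 0.01, 0.21], [0.05, 0.01, 0.31], [0.06, 0.01, 0.41], [0.08, 0.02, 0.51], [0.1, 0.02, 0.62], [0.11, 0.02, 0.72], [0.13, 0.03, 0.82], [0.14, 0.03, 0.93], [0.16, 0.03, 1.03]]
[[0.002, 0.004, -0.007], [0.003, 0.009, -0.013], [0.005, 0.013, -0.02], [0.007, 0.018, -0.027], [0.008, 0.022, -0.033], [0.01, 0.026, -0.04], [0.012, 0.031, -0.046], [0.013, 0.035, -0.053], [0.015, 0.04, -0.06], [0.016, 0.044, -0.066]]
[0.61, -0.06, 0.52, 13.6, -78.0, -23.0] [ 26.8  22.5 -52.5  65.1  31.6 101.9  17.5] 0.5 0.0
[0.6, -0.2, 0.24, 30.0, 88.0, 180.0] [ 57.1  42.  -49.6  79.9   1.4  76.7  11.6] 0.1 0.0
[0.617, -0.165, 0.055, 30.0, 88.0, 180.0] [ 52.3  53.  -45.3  87.7   6.9  58.9  12.1] 0.0 0.0
```

View pics/t15.png

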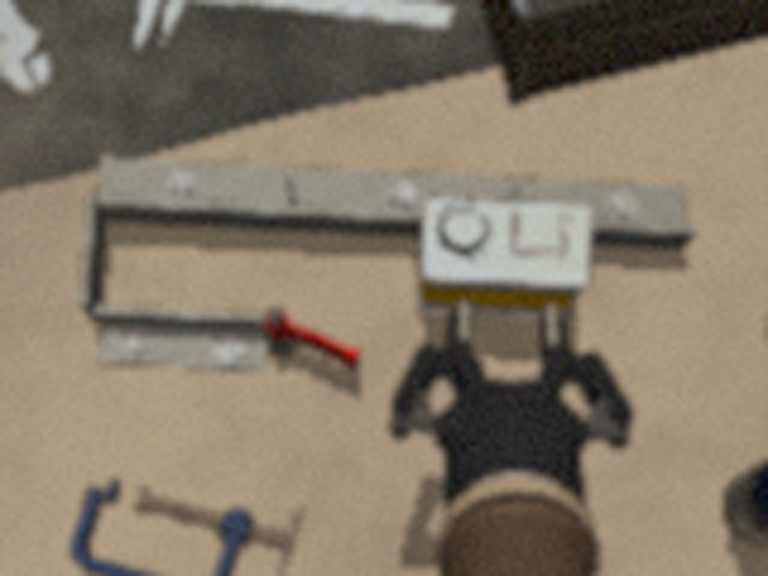

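Call:
servo_tool --linear '[[0.02,0,0.1],[0.03,0.01,0.21],[0.05,0.01,0.31],[0.06,0.01,0.41],[0.08,0.02,0.51],[0.1,0.02,0.62],[0.11,0.02,0.72],[0.13,0.03,0.82],[0.14,0.03,0.93],[0.16,0.03,1],[0.16,0.03,1]]' --dr '[[0.002,0.004,-0.007],[0.003,0.009,-0.013],[0.005,0.013,-0.02],[0.007,0.018,-0.027],[0.008,0.022,-0.033],[0.01,0.026,-0.04],[0.012,0.031,-0.046],[0.013,0.035,-0.053],[0.015,0.04,-0.06],[0.016,0.044,-0.066],[0.016,0.044,-0.066]]' --hand '[-1,-1,-1,-1,-1,-1,-1,-1,-1,-1,-1]'

```text
clock: 25.3
ee_pos: [0.5892, -0.104, 0.2896]
eef_rot: [-176.5, 46.1, 163.3]
force: [-0.2, -1.0, 0.3]
grip_width: -0.0001
```

```bash
python3 wp.py .61,-.06,.52,13.6,-78,-23 10 .8; python3 s7.py .61,-.06,.52,13.6,-78,-23 .6,-.2,.24,30,88,180 .617,-.165,.055,30,88,180
```

```text
clk 25.3 j [-24.1   0.1  18.8 130.   70.4  20.2   4.8] x [ 0.589 -0.104  0.29 ] e [-176.5   46.1  163.3] F [-0.2 -1.   0.3]
full [0.139 0.293 1.536] [ 0.051  0.08  -0.104] deg 50.8
[[0.01, 0.02, 0.12], [0.02, 0.05, 0.25], [0.03, 0.07, 0.37], [0.04, 0.09, 0.49], [0.06, 0.12, 0.61], [0.07, 0.14, 0.74], [0.08, 0.16, 0.86], [0.09, 0.19, 0.98], [0.1, 0.21, 1.11], [0.11, 0.23, 1.23]]
[[0.004, 0.006, -0.008], [0.008, 0.013, -0.017], [0.012, 0.019, -0.025], [0.016, 0.026, -0.033], [0.021, 0.032, -0.042], [0.025, 0.038, -0.05], [0.029, 0.045, -0.058], [0.033, 0.051, -0.067], [0.037, 0.058, -0.075], [0.041, 0.064, -0.083]]
[0.61, -0.06, 0.52, 13.6, -78.0, -23.0] [-22.8  15.7  23.1  68.8   7.2  93.9  35.2] 0.2 0.0
[0.6, -0.2, 0.24, 30.0, 88.0, 180.0] [ 12.6  34.6  24.5  83.6 -38.5  84.9  43.9] 0.1 0.0
[0.617, -0.165, 0.055, 30.0, 88.0, 180.0] [ 11.9  45.7  20.2  91.  -44.8  68.4  51.9] 0.0 0.0
```

```bash
python3 s7.py .6,-.1,.35,25,-30,-90 .6,-.2,.24,30,88,180 .617,-.165,.055,30,88,180;python3 s7.py .6,-.2,.26,30,88,180 .617,-.165,.055,30,88,180;python3 s7.py .6,-.1,.35,15,-60,-40 .6,-.2,.24,30,88,180 .617,-.165,.055,30,88,180; python3 wp.py .6,-.1,.35,15,-60,-40 10
```

```text
[0.6, -0.1, 0.35, 25.0, -30.0, -90.0] [-23.7   4.4  22.9 106.2  14.5  49.  141.4] 0.0 0.0
[0.6, -0.2, 0.24, 30.0, 88.0, 180.0] [  2.6  38.4  41.9  84.3 -46.7  90.2  50.6] 0.3 0.0
[0.617, -0.165, 0.055, 30.0, 88.0, 180.0] [  2.3  49.6  36.2  91.7 -54.9  75.3  59.1] 0.0 0.0
[0.6, -0.2, 0.26, 30.0, 88.0, 180.0] [ 12.3  33.7  25.   82.3 -38.2  86.8  42.8] 0.2 0.0
[0.617, -0.165, 0.055, 30.0, 88.0, 180.0] [ 11.8  45.7  20.3  91.  -44.9  68.5  52. ] 0.0 0.0
[0.6, -0.1, 0.35, 15.0, -60.0, -40.0] [-19.4  12.8  20.7  94.1   9.1  66.5  67.4] 0.1 0.0
[0.6, -0.2, 0.24, 30.0, 88.0, 180.0] [ 10.8  35.1  27.4  83.7 -39.8  85.7  45. ] 0.1 0.0
[0.617, -0.165, 0.055, 30.0, 88.0, 180.0] [ 10.2  46.2  22.8  91.1 -46.5  69.4  53.1] 0.0 0.0
clk 25.3 j [-24.1   0.1  18.8 130.   70.4  20.2   4.8] x [ 0.589 -0.104  0.29 ] e [-176.5   46.1  163.3] F [-0.2 -1.   0.3]
full [0.072 0.027 0.403] [ 0.015  0.096 -0.015] deg 35.5
[[0.01, 0.0, 0.04], [0.01, 0.01, 0.08], [0.02, 0.01, 0.12], [0.03, 0.01, 0.16], [0.04, 0.01, 0.2], [0.04, 0.02, 0.24], [0.05, 0.02, 0.28], [0.06, 0.02, 0.32], [0.06, 0.02, 0.36], [0.07, 0.03, 0.4]]
[[0.001, 0.01, -0.001], [0.003, 0.019, -0.003], [0.004, 0.029, -0.004], [0.006, 0.039, -0.006], [0.007, 0.048, -0.007], [0.009, 0.058, -0.009], [0.01, 0.067, -0.01], [0.012, 0.077, -0.012], [0.013, 0.087, -0.013], [0.015, 0.096, -0.015]]
```

Call:
servo_tool --linear '[[0.01,0,0.04],[0.01,0.01,0.08],[0.02,0.01,0.12],[0.03,0.01,0.16],[0.04,0.01,0.2],[0.04,0.02,0.24],[0.05,0.02,0.28],[0.06,0.02,0.32],[0.06,0.02,0.36],[0.07,0.03,0.4],[0.07,0.03,0.4],[0.07,0.03,0.4]]' --dr '[[0.001,0.01,-0.001],[0.003,0.019,-0.003],[0.004,0.029,-0.004],[0.006,0.039,-0.006],[0.007,0.048,-0.007],[0.009,0.058,-0.009],[0.01,0.067,-0.01],[0.012,0.077,-0.012],[0.013,0.087,-0.013],[0.015,0.096,-0.015],[0.015,0.096,-0.015],[0.015,0.096,-0.015]]' --hand '[-1,-1,-1,-1,-1,-1,-1,-1,-1,-1,-1,-1]'

```text
clock: 26.3
ee_pos: [0.5996, -0.0997, 0.3479]
eef_rot: [-170.2, 11.4, 160.8]
force: [-0.9, -0.2, 0.2]
grip_width: -0.0003
```

```bash
python3 s7.py .6,-.2,.26,30,88,180 .617,-.165,.055,30,88,180 .62,.07,.055,30,88,180;python3 s7.py .6,-.2,.26,25,88,180 .617,-.165,.055,25,88,180 .62,.07,.055,25,88,180; python3 wp.py .6,-.2,.26,28,88,180 10 .8
```

```text
[0.6, -0.2, 0.26, 30.0, 88.0, 180.0] [ 10.3  34.2  28.3  82.5 -39.7  87.6  44.1] 0.1 0.0
[0.617, -0.165, 0.055, 30.0, 88.0, 180.0] [  9.9  46.3  23.4  91.1 -46.8  69.7  53.4] 0.0 0.0
[0.62, 0.07, 0.055, 30.0, 88.0, 180.0] [ -8.2  39.9  18.6 102.8 -53.3  56.1  42.4] 0.1 0.0
[0.6, -0.2, 0.26, 25.0, 88.0, 180.0] [  7.4  32.4  29.2  83.8 -36.2  84.1  41.8] 0.1 0.0
[0.617, -0.165, 0.055, 25.0, 88.0, 180.0] [  7.3  44.4  23.9  92.8 -43.9  65.3  50.5] 0.0 0.0
[0.62, 0.07, 0.055, 25.0, 88.0, 180.0] [-11.5  38.7  19.7 103.  -49.   53.1  37.4] 0.1 0.0
clk 26.3 j [-19.7  12.9  21.1  94.3   9.   66.3  67.3] x [ 0.6   -0.1    0.348] e [-170.2   11.4  160.8] F [-0.9 -0.2  0.2]
full [ 0.003 -0.668 -0.586] [ 0.113  0.042 -0.197] deg 83.3
[[0.0, -0.05, -0.05], [0.0, -0.11, -0.09], [0.0, -0.16, -0.14], [0.0, -0.21, -0.19], [0.0, -0.27, -0.23], [0.0, -0.32, -0.28], [0.0, -0.37, -0.33], [0.0, -0.43, -0.38], [0.0, -0.48, -0.42], [0.0, -0.53, -0.47]]
[[0.009, 0.003, -0.016], [0.018, 0.007, -0.032], [0.027, 0.01, -0.047], [0.036, 0.013, -0.063], [0.045, 0.017, -0.079], [0.054, 0.02, -0.095], [0.063, 0.023, -0.111], [0.072, 0.027, -0.126], [0.081, 0.03, -0.142], [0.09, 0.034, -0.158]]
```

Call:
servo_tool --linear '[[0,-0.05,-0.05],[0,-0.11,-0.09],[0,-0.16,-0.14],[0,-0.21,-0.19],[0,-0.27,-0.23],[0,-0.32,-0.28],[0,-0.37,-0.33],[0,-0.43,-0.38],[0,-0.48,-0.42],[0,-0.53,-0.47],[0,-0.53,-0.47]]' --dr '[[0.009,0.003,-0.016],[0.018,0.007,-0.032],[0.027,0.01,-0.047],[0.036,0.013,-0.063],[0.045,0.017,-0.079],[0.054,0.02,-0.095],[0.063,0.023,-0.111],[0.072,0.027,-0.126],[0.081,0.03,-0.142],[0.09,0.034,-0.158],[0.09,0.034,-0.158]]' --hand '[-1,-1,-1,-1,-1,-1,-1,-1,-1,-1,-1]'

```text
clock: 27.22
ee_pos: [0.5963, -0.1834, 0.2738]
eef_rot: [178.3, -19.8, 102.2]
force: [-0.6, -0.8, -0.9]
grip_width: 0.0003
```

```bash
python3 s7.py .614,-.19,.17,28,88,180 .614,-.17,.055,28,88,180 .62,.07,.055,28,88,180; python3 wp.py .614,-.185,.15,28,88,180 8
```

```text
[0.614, -0.19, 0.17, 28.0, 88.0, 180.0] [  9.2  38.7  26.7  86.8 -41.1  78.3  47. ] 0.0 0.0
[0.614, -0.17, 0.055, 28.0, 88.0, 180.0] [  9.3  45.5  23.6  91.8 -45.5  68.   52.7] 0.0 0.0
[0.62, 0.07, 0.055, 28.0, 88.0, 180.0] [ -9.4  39.4  19.  102.9 -51.6  54.8  40.4] 0.1 0.0
clk 27.2167 j [  3.6  30.2  28.3  83.4 -29.7  83.6  49.1] x [ 0.596 -0.183  0.274] e [178.3 -19.8 102.2] F [-0.6 -0.8 -0.9]
full [ 0.118 -0.011 -0.825] [ 0.022  0.006 -0.037] deg 15.9
[[0.01, -0.0, -0.1], [0.03, -0.0, -0.21], [0.04, -0.0, -0.31], [0.06, -0.01, -0.41], [0.07, -0.01, -0.52], [0.09, -0.01, -0.62], [0.1, -0.01, -0.72], [0.12, -0.01, -0.83]]
[[0.003, 0.001, -0.005], [0.006, 0.002, -0.009], [0.008, 0.002, -0.014], [0.011, 0.003, -0.019], [0.014, 0.004, -0.023], [0.017, 0.005, -0.028], [0.02, 0.006, -0.033], [0.022, 0.006, -0.038]]
```

Call:
servo_tool --linear '[[0.01,0,-0.1],[0.03,0,-0.21],[0.04,0,-0.31],[0.06,-0.01,-0.41],[0.07,-0.01,-0.52],[0.09,-0.01,-0.62],[0.1,-0.01,-0.72],[0.12,-0.01,-0.83],[0.12,-0.01,-0.83]]' --dr '[[0.003,0.001,-0.005],[0.006,0.002,-0.009],[0.008,0.002,-0.014],[0.011,0.003,-0.019],[0.014,0.004,-0.023],[0.017,0.005,-0.028],[0.02,0.006,-0.033],[0.022,0.006,-0.038],[0.022,0.006,-0.038]]' --hand '[-1,-1,-1,-1,-1,-1,-1,-1,-1]'

```text
clock: 27.97
ee_pos: [0.6117, -0.1837, 0.1454]
eef_rot: [-179.8, -27.9, 87.7]
force: [-0.3, 0.3, -1.8]
grip_width: 0.0002
```

```bash
python3 wp.py .614,-.165,.052,28,88,180 8; python3 -c "
from h import *
crop('top','t16',240,120,400,240,4.8);crop('side','s16',280,120,430,250,5)"
```

```text
clk 27.9667 j [  8.9  39.6  26.1  88.8 -41.8  75.7  47.8] x [ 0.612 -0.184  0.145] e [-179.8  -27.9   87.7] F [-0.3  0.3 -1.8]
full [ 0.015  0.125 -0.623] [ 0.    -0.001  0.001] deg 0.3
[[0.0, 0.02, -0.08], [0.0, 0.03, -0.16], [0.01, 0.05, -0.23], [0.01, 0.06, -0.31], [0.01, 0.08, -0.39], [0.01, 0.09, -0.47], [0.01, 0.11, -0.54], [0.02, 0.12, -0.62]]
[[0.0, -0.0, 0.0], [0.0, -0.0, 0.0], [0.0, -0.0, 0.0], [0.0, -0.0, 0.0], [0.0, -0.0, 0.0], [0.0, -0.0, 0.0], [0.0, -0.001, 0.001], [0.0, -0.001, 0.001]]
```

View pics/t16.png

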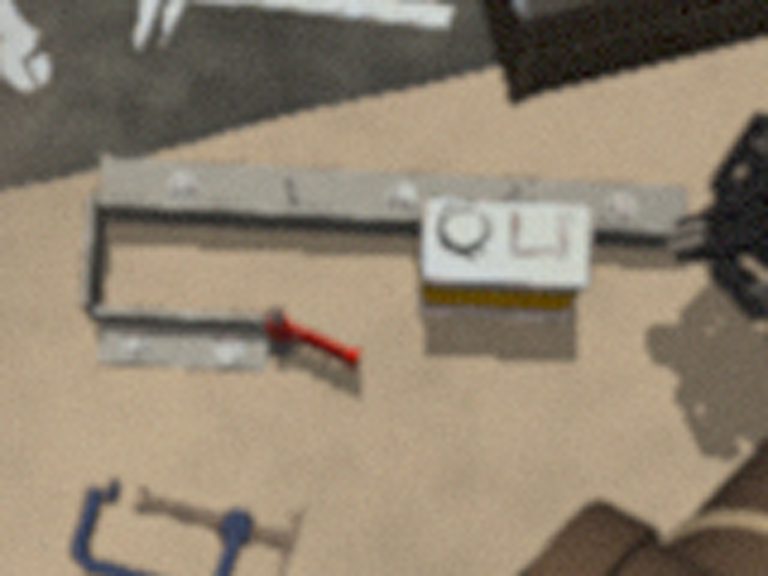

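View pics/s16.png

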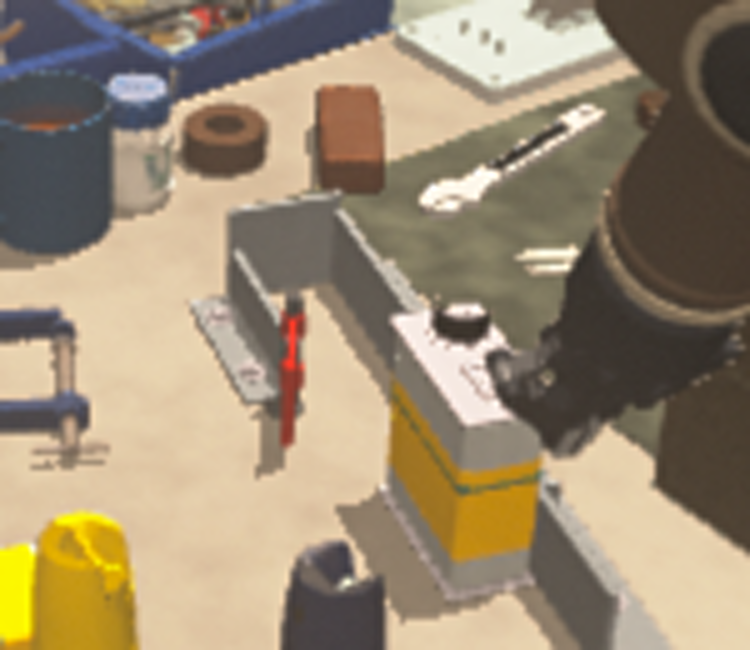

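Call:
servo_tool --linear '[[0,0.02,-0.08],[0,0.03,-0.16],[0.01,0.05,-0.23],[0.01,0.06,-0.31],[0.01,0.08,-0.39],[0.02,0.09,-0.47],[0.02,0.11,-0.54],[0.02,0.12,-0.63],[0.02,0.12,-0.63],[0.02,0.12,-0.63]]' --dr '[[0,0,0],[0,0,0],[0,0,0],[0,0,0],[0,0,0],[0,0,0],[0,0,0],[0,0,0],[0,0,0],[0,0,0]]' --hand '[-1,-1,-1,-1,-1,-1,-1,-1,-1,-1]'

```text
clock: 28.9
ee_pos: [0.6158, -0.1658, 0.0533]
eef_rot: [-179.9, -27.8, 87.9]
force: [0.2, 0.3, -1.2]
grip_width: -0.0001
```

```bash
python3 -c "
from h import *
st()
crop('top','t17',240,120,400,240,4.8);crop('side','s17',280,120,430,250,5)"
```

```text
28.9 [ 0.6158 -0.1658  0.0533] [-179.9306  -27.8476   87.8937] F [ 0.1798  0.3224 -1.2008] w -0.0001133848050272578 j [  8.942   45.4402  23.4886  92.1722 -45.5946  67.5892  52.3483]
```

View pics/s17.png

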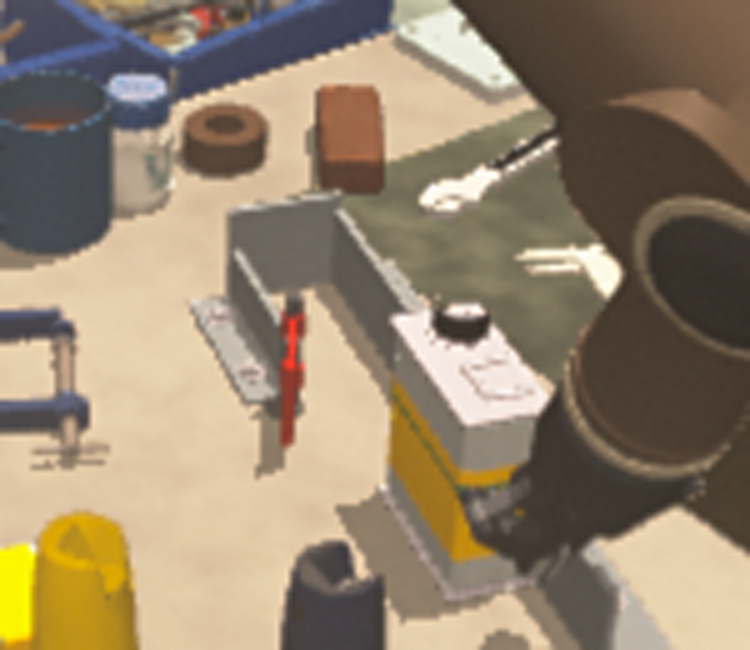

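View pics/t17.png

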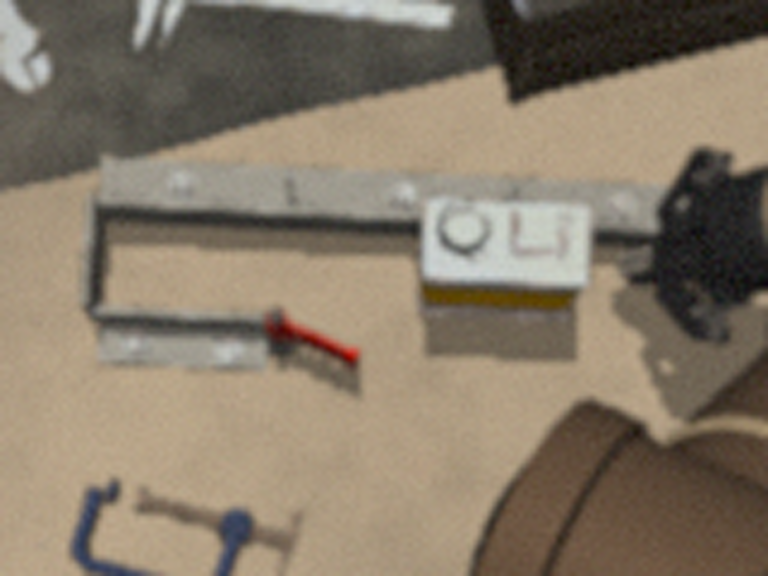

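Call:
servo_tool --linear '[[0,0.03,0.03],[0,0.08,0.045],[0,0.12,0.045],[0,0.16,0.045],[0,0.2,0.045],[0.01,0.24,0.045],[0.01,0.28,0.045],[0.01,0.32,0.045],[0.01,0.36,0.045],[0.01,0.4,0.045],[0.01,0.4,0.045]]' --dr '[[0,0,0],[0,0,0],[0,0,0],[0,0,0],[0,0,0],[0,0,0],[0,0,0],[0,0,0],[0,0,0],[0,0,0],[0,0,0]]' --hand '[-1,-1,-1,-1,-1,-1,-1,-1,-1,-1,-1]'

```text
clock: 29.92
ee_pos: [0.6182, -0.1047, 0.0617]
eef_rot: [179.9, -27.9, 88.0]
force: [0.5, -1.6, 0.8]
grip_width: 0.0002
```

```bash
python3 -c "
from h import *
st()
crop('top','t18',240,120,400,240,4.8);crop('side','s18',280,120,430,250,5)"
```

```text
29.9167 [ 0.6182 -0.1047  0.0617] [179.9024 -27.8534  88.0358] F [ 0.4874 -1.5518  0.8385] w 0.00017379899875911566 j [  4.1164  42.7065  22.6347  95.9915 -46.7205  64.5337  49.3446]
```

View pics/s18.png

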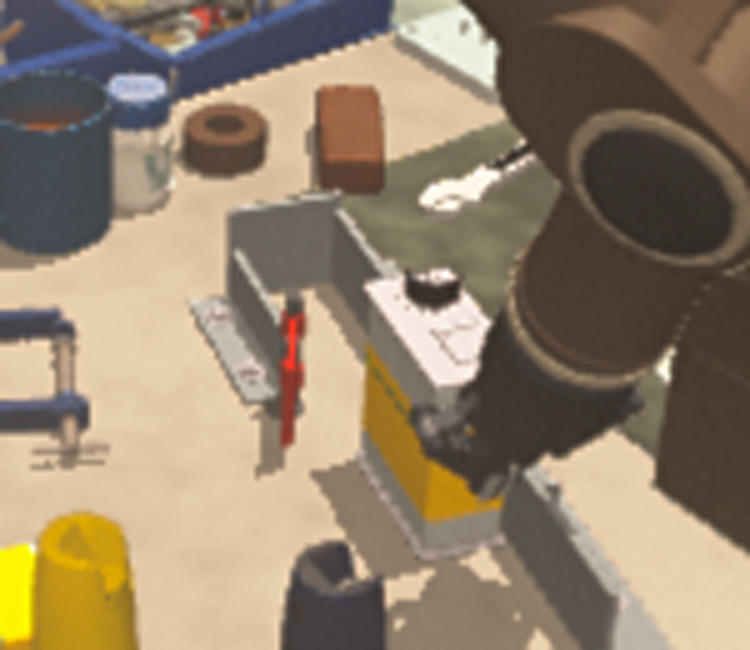

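View pics/t18.png

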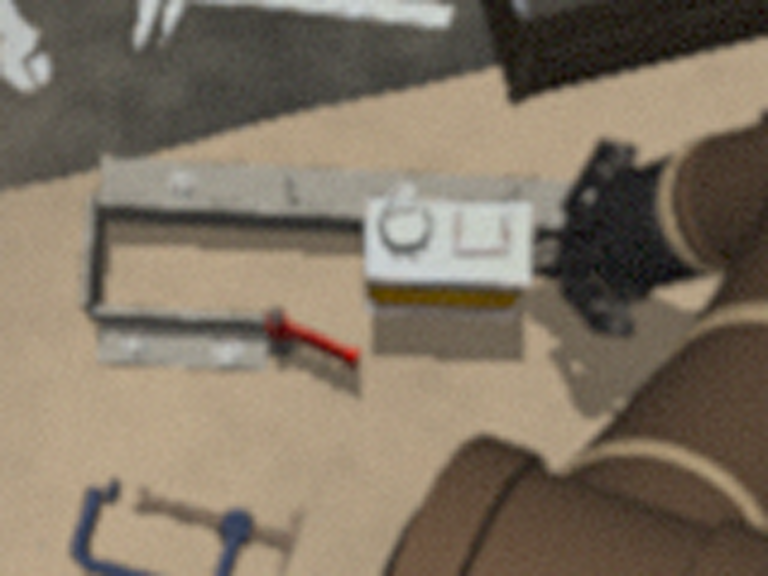

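The tin slides upright along the fence with under 2 N. I'll continue.

Call:
servo_tool --linear '[[0,0.06,-0.01],[0,0.14,-0.01],[0.01,0.22,-0.01],[0.01,0.3,-0.01],[0.01,0.38,-0.01],[0.01,0.46,-0.01],[0.02,0.54,-0.01],[0.02,0.62,-0.01],[0.02,0.7,-0.01],[0.03,0.78,-0.01],[0.03,0.85,-0.01],[0.03,0.85,-0.01]]' --dr '[[0,0,0],[0,0,0],[0,0,0],[0,0,0],[0,0,0],[0,0,0],[0,0,0],[0,0,0],[0,0,0],[0,0,0],[0,0,0],[0,0,0]]' --hand '[-1,-1,-1,-1,-1,-1,-1,-1,-1,-1,-1,-1]'

```text
clock: 31.02
ee_pos: [0.622, 0.0269, 0.06]
eef_rot: [-180.0, -28.1, 88.2]
force: [-0.5, 1.7, 0.2]
grip_width: -0.0001
```

```bash
python3 -c "
from h import *
st()
crop('top','t19',240,120,400,240,4.8);crop('side','s19',280,120,430,250,5)"
```

```text
31.0167 [0.622  0.0269 0.06  ] [-179.9833  -28.0556   88.2098] F [-0.4947  1.7288  0.2006] w -0.00010606947589687433 j [ -6.0432  39.8029  19.9423 101.4038 -50.0731  57.5936  42.5808]
```

View pics/s19.png

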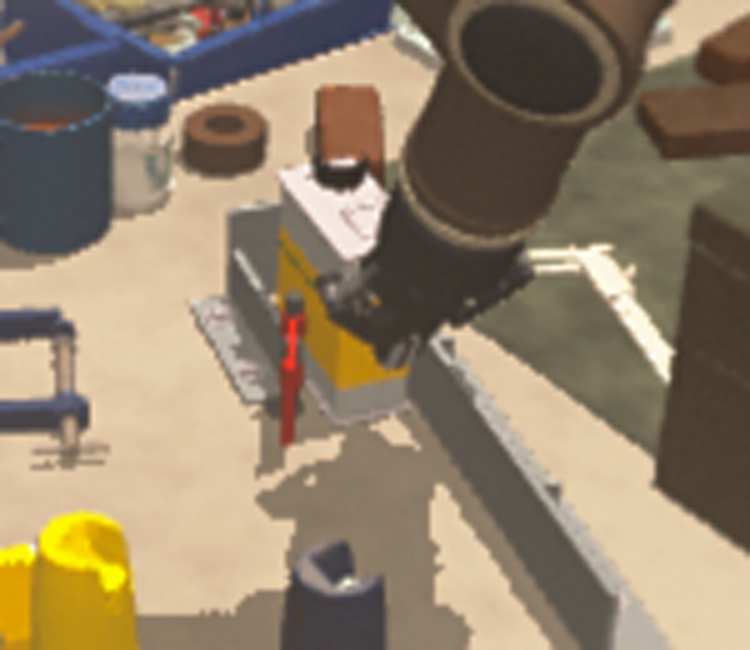

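View pics/t19.png

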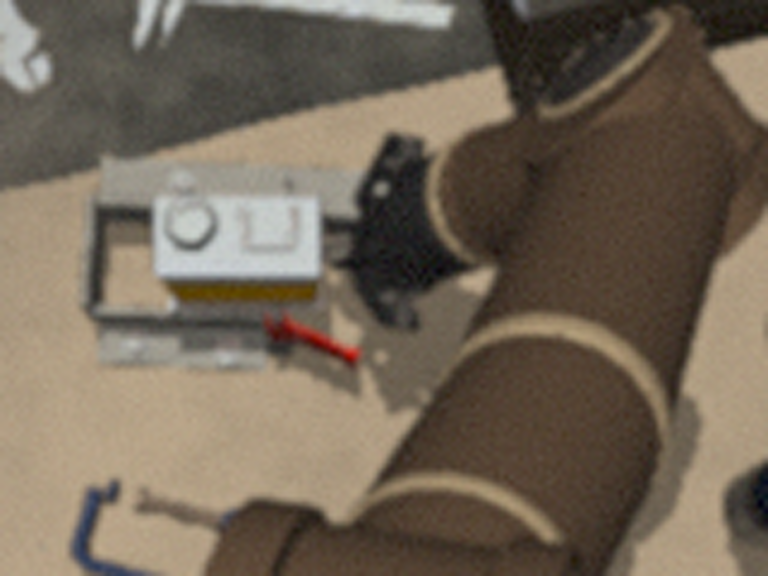

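Call:
servo_tool --linear '[[0,0.03,0],[0,0.07,0],[0,0.11,0],[0,0.15,0],[0.01,0.18,0],[0.01,0.21,0],[0.01,0.24,0],[0.01,0.26,0],[0.01,0.27,0],[0.01,0.27,0]]' --dr '[[0,0,0],[0,0,0],[0,0,0],[0,0,0],[0,0,0],[0,0,0],[0,0,0],[0,0,0],[0,0,0],[0,0,0]]' --hand '[-1,-1,-1,-1,-1,-1,-1,-1,-1,-1]'

```text
clock: 31.95
ee_pos: [0.6236, 0.0651, 0.0601]
eef_rot: [180.0, -28.0, 88.1]
force: [-0.7, -1.7, 0.7]
grip_width: -0.0002
```

Call:
servo_tool --linear '[[0,0.01,0],[0,0.02,0],[0,0.03,0],[0,0.04,0],[0,0.045,0],[0,0.05,0],[0,0.05,0]]' --dr '[[0,0,0],[0,0,0],[0,0,0],[0,0,0],[0,0,0],[0,0,0],[0,0,0]]' --hand '[-1,-1,-1,-1,-1,-1,-1]'

```text
clock: 32.53
ee_pos: [0.6236, 0.0718, 0.06]
eef_rot: [180.0, -27.9, 88.1]
force: [-0.6, -5.0, 1.3]
grip_width: 0.0004
```

```bash
python3 -c "
from h import *
st()
crop('top','t20',240,120,400,240,4.8);crop('side','s20',280,120,430,250,5)"
```

```text
32.5333 [0.6236 0.0718 0.06  ] [179.982  -27.9216  88.102 ] F [-0.6219 -4.9953  1.2616] w 0.00044406019356947694 j [ -9.7436  39.1343  19.1022 102.4138 -51.1738  55.2209  39.6375]
```

View pics/s20.png

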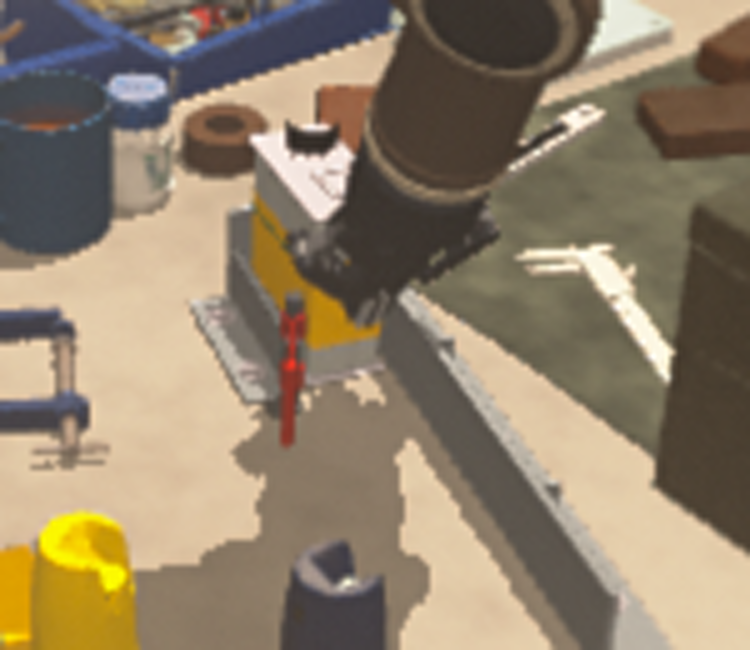

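View pics/t20.png

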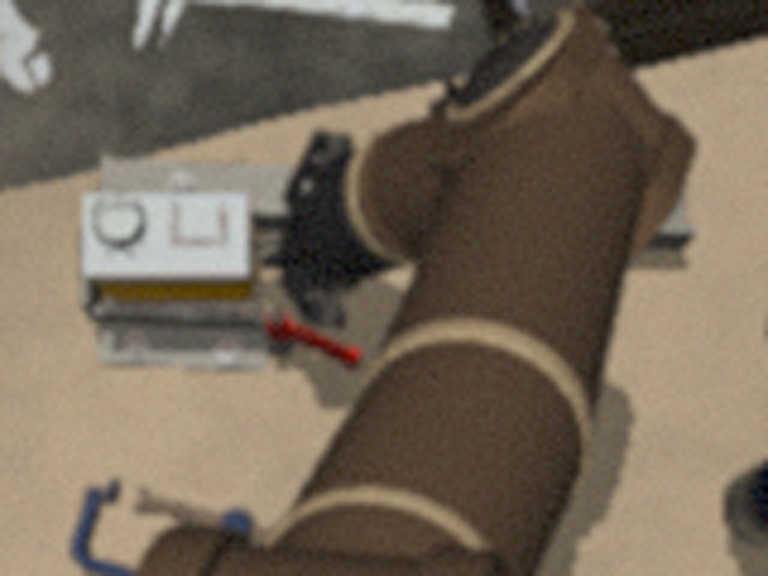

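Call:
servo_tool --linear '[[0,0.01,0],[0,0.015,0],[0,0.02,0],[0,0.02,0],[0,0.02,0]]' --dr '[[0,0,0],[0,0,0],[0,0,0],[0,0,0],[0,0,0]]' --hand '[-1,-1,-1,-1,-1]'

```text
clock: 33.05
ee_pos: [0.6236, 0.0721, 0.06]
eef_rot: [180.0, -27.8, 88.0]
force: [-1.9, -9.9, 3.1]
grip_width: 0.0002
```

```bash
python3 - <<'E'
from search import *
from h import onz
print('clamp R end',onz('top',301,228,.0),onz('top',301,243,0),'gate edge',onz('top',240+357/4.8-.4,120+356/4.8-.4,.07),'hinge',onz('top',240+275/4.8-.4,120+322/4.8-.4,.08))
O=np.array([.650,.080]);X=np.array([.9994,-.0349]);Y=np.array([.0349,.9994])
w=lambda x,y:O+x/1000*X+y/1000*Y
q=arm.get_obs()['joints']
def s(x,y,z,t=28,az=88):
    global q
    p=w(x,y); q,e,r=seg(q,[p[0],p[1],z,t,az,180],20); print((x,y,z),p.round(4),q.round(0),round(e,1),round(r,1))
s(-30,-80,.06);s(-40,-90,.14);s(-122,-45,.14);s(-122,-45,.058)
for ph in (2.0,1.57,1.2,.8,.4,0):
    c,sn=np.cos(ph),np.sin(ph); s(-72+38*c-17*sn,-12-38*sn-17*c,.058)
E
```

```text
clamp R end [0.4524 0.0587 0.    ] [0.4045 0.0583 0.    ] gate edge [0.5528 0.0175 0.07  ] hinge [0.5729 0.07   0.08  ]
(-30, -80, 0.06) [0.6172 0.0011] [ -4.  40.  21. 101. -50.  59.  44.] 0.0 0.0
(-40, -90, 0.14) [ 0.6069 -0.0086] [ -5.  33.  23. 100. -45.  65.  39.] 0.0 0.0
(-122, -45, 0.14) [0.5265 0.0393] [-10.  26.  23. 113. -45.  58.  39.] 0.0 0.0
(-122, -45, 0.058) [0.5265 0.0393] [ -7.  33.  19. 115. -52.  51.  48.] 0.0 0.0
(np.float64(-103.271636044828), np.float64(-39.478805998074485), 0.058) [0.5454 0.0441] [ -7.  34.  19. 113. -52.  52.  47.] 0.0 0.0
(np.float64(-88.96973419483334), np.float64(-50.01352550549218), 0.058) [0.5593 0.0331] [ -6.  35.  19. 111. -51.  53.  46.] 0.0 0.0
(np.float64(-74.07506979132924), np.float64(-53.57756709285805), 0.058) [0.5741 0.029 ] [ -6.  37.  20. 108. -51.  54.  46.] 0.0 0.0
(np.float64(-57.7201985900996), np.float64(-51.10354551308368), 0.058) [0.5905 0.0309] [ -6.  38.  20. 106. -51.  55.  45.] 0.0 0.0
(np.float64(-43.619794047137425), np.float64(-42.45593390577777), 0.058) [0.6049 0.0391] [ -7.  39.  20. 104. -51.  56.  43.] 0.0 0.0
(np.float64(-34.0), np.float64(-29.0), 0.058) [0.615  0.0522] [ -8.  39.  20. 103. -51.  56.  42.] 0.0 0.0
```

The tin is home: position stalled with 10 N against the cheek. I'll retreat and go round to the gate's outer side.

Call:
servo_tool --linear '[[0,-0.05,0],[-0.01,-0.15,0],[-0.02,-0.28,0],[-0.03,-0.4,0],[-0.05,-0.48,0.1],[-0.08,-0.52,0.25],[-0.11,-0.54,0.4],[-0.11,-0.54,0.53],[-0.11,-0.54,0.53]]' --dr '[[0,0,0],[0,0,0],[0,0,0],[0,0,0],[0,0,0],[0,0,0],[0,0,0],[0,0,0],[0,0,0]]' --hand '[-1,-1,-1,-1,-1,-1,-1,-1,-1]'

```text
clock: 33.8
ee_pos: [0.6087, -0.0103, 0.1435]
eef_rot: [179.6, -27.8, 88.1]
force: [1.1, -0.5, -0.1]
grip_width: 0.0
```

```bash
python3 wp.py .5245,.0393,.14,28,88,180 6; python3 -c "
from h import *
crop('side','s21',280,120,430,250,5);crop('top','t21',240,120,400,240,4.8)"
```

```text
clk 33.8 j [ -5.3  33.   23.6 100.2 -44.8  64.7  39.1] x [ 0.609 -0.01   0.143] e [179.6 -27.8  88.1] F [ 1.1 -0.5 -0.1]
full [-0.561  0.33  -0.024] [0.001 0.001 0.   ] deg 0.4
[[-0.09, 0.06, -0.0], [-0.19, 0.11, -0.01], [-0.28, 0.17, -0.01], [-0.37, 0.22, -0.02], [-0.47, 0.28, -0.02], [-0.56, 0.33, -0.02]]
[[0.0, 0.0, 0.0], [0.0, 0.0, 0.0], [0.0, 0.0, 0.0], [0.0, 0.001, 0.0], [0.0, 0.001, 0.0], [0.001, 0.001, 0.0]]
```

View pics/s21.png

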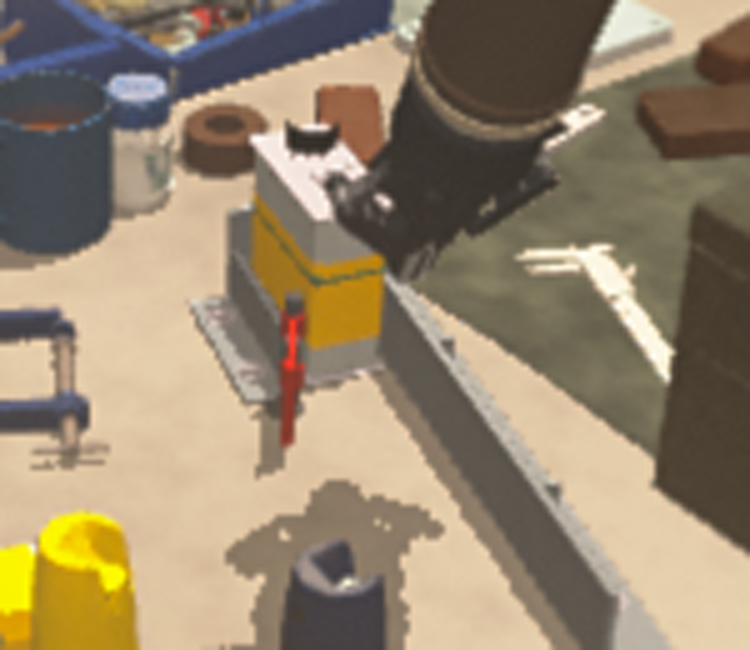

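View pics/t21.png

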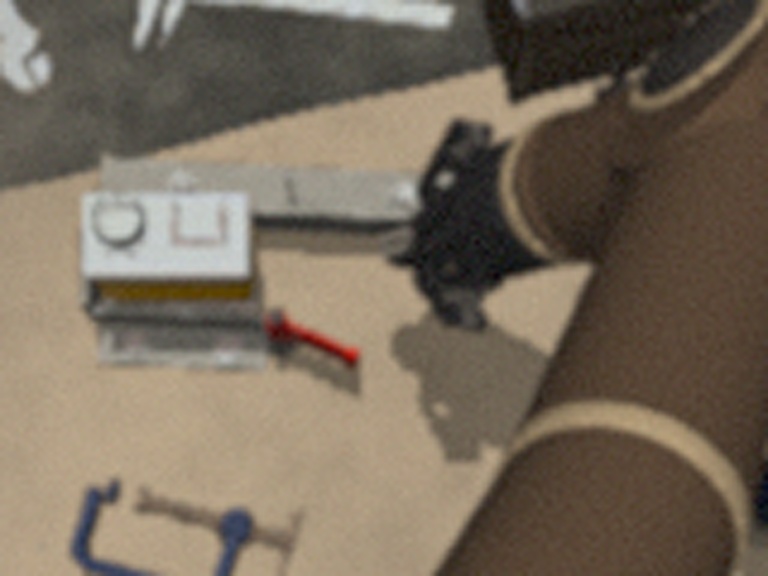

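The tin stands in the bay and the gate is still open, with its edge at top crop (355,356). I'll move to the gate's robot-facing side and descend.

Call:
servo_tool --linear '[[-0.09,0.06,0],[-0.19,0.11,-0.01],[-0.28,0.17,-0.01],[-0.37,0.22,-0.02],[-0.47,0.28,-0.02],[-0.56,0.33,-0.02],[-0.56,0.33,-0.12],[-0.56,0.33,-0.25],[-0.56,0.33,-0.38],[-0.56,0.33,-0.5],[-0.56,0.33,-0.57],[-0.56,0.33,-0.57]]' --dr '[[0,0,0],[0,0,0],[0,0,0],[0,0,0],[0,0,0],[0,0,0],[0,0,0],[0,0,0],[0,0,0],[0,0,0],[0,0,0],[0,0,0]]' --hand '[-1,-1,-1,-1,-1,-1,-1,-1,-1,-1,-1,-1]'

```text
clock: 34.9
ee_pos: [0.5213, 0.0407, 0.0518]
eef_rot: [-179.8, -27.8, 87.9]
force: [-0.7, 0.5, 1.0]
grip_width: 0.0004
```

```bash
python3 -c "
from h import *
st()
crop('side','s22',280,120,430,250,5);crop('top','t22',240,120,400,240,4.8)
p=arm.get_obs()['ee_pos']
for ph in (2.0,1.57,1.2,.8,.4,0.):
    import numpy as np
    c,s=np.cos(ph),np.sin(ph);x=-72+38*c-17*s;y=-12-38*s-17*c
    w=np.array([.65+.0009994*x+.0000349*y,.08-.0000349*x+.0009994*y]); print(ph,w,(w-p[:2])/.15)
"
```

```text
34.9 [0.5213 0.0407 0.0518] [-179.794   -27.8044   87.9076] F [-0.6878  0.5084  0.9675] w 0.00042196068722831004 j [ -6.5919  33.3594  18.727  116.1649 -52.5044  50.3974  48.7583]
2.0 [0.5454 0.0441] [0.1498 0.0257]
1.57 [0.5593 0.0331] [ 0.2426 -0.0478]
1.2 [0.5741 0.029 ] [ 0.3411 -0.075 ]
0.8 [0.5905 0.0309] [ 0.4506 -0.0624]
0.4 [0.6049 0.0391] [ 0.5466 -0.008 ]
0.0 [0.615  0.0522] [0.6138 0.0794]
```

View pics/s22.png

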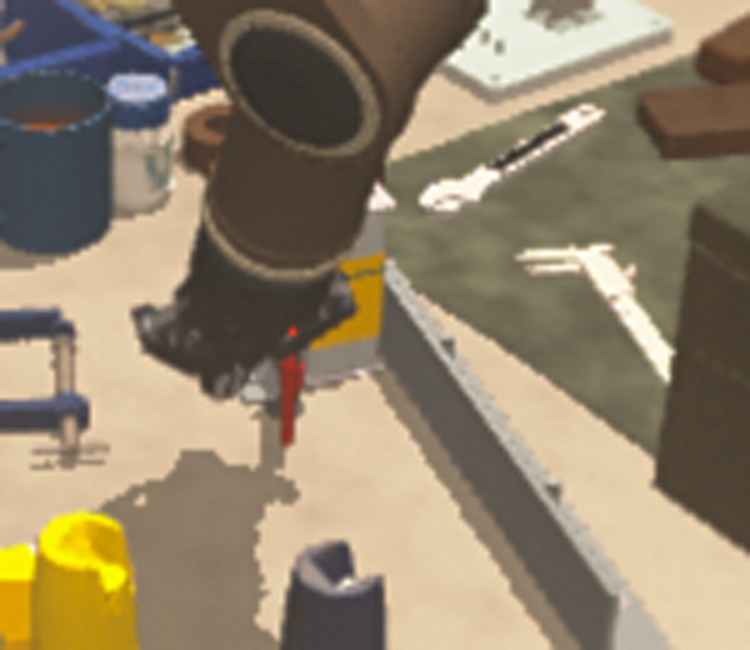

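View pics/t22.png

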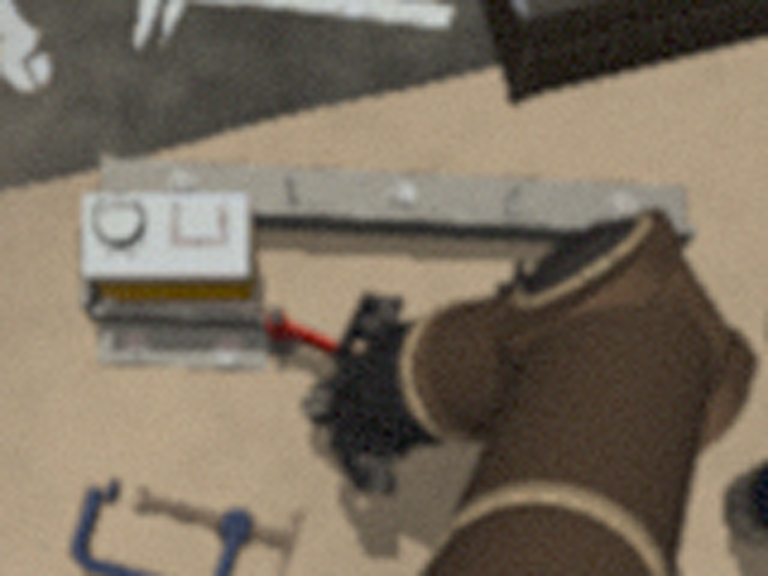

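Call:
servo_tool --linear '[[0.05,0.01,0.04],[0.1,0.02,0.04],[0.15,0.02,0.04],[0.2,-0.01,0.04],[0.24,-0.05,0.04],[0.29,-0.065,0.04],[0.34,-0.075,0.04],[0.34,-0.075,0.04]]' --dr '[[0,0,0],[0,0,0],[0,0,0],[0,0,0],[0,0,0],[0,0,0],[0,0,0],[0,0,0]]' --hand '[-1,-1,-1,-1,-1,-1,-1,-1]'

```text
clock: 35.67
ee_pos: [0.5756, 0.0281, 0.06]
eef_rot: [179.9, -27.8, 88.0]
force: [0.3, 0.5, 0.4]
grip_width: 0.0001
```

```bash
python3 -c "
from h import *
st()
crop('side','s23',280,120,430,250,5);crop('top','t23',240,120,400,240,4.8)"
```

```text
35.6667 [0.5756 0.0281 0.06  ] [179.9042 -27.7514  87.9637] F [0.2628 0.454  0.3814] w 0.00010383226808946652 j [ -6.3127  36.3478  19.8712 108.3985 -50.773   54.454   45.3393]
```

View pics/s23.png

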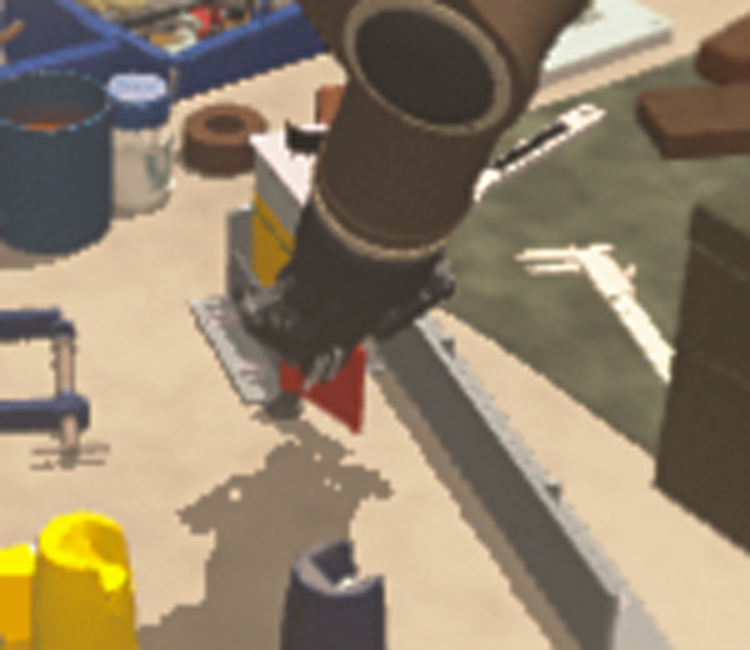

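View pics/t23.png

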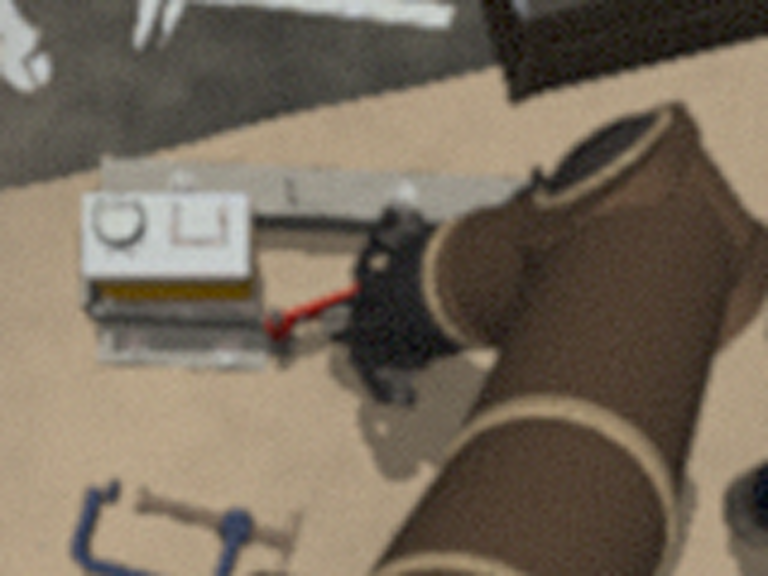

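The gate is swinging shut, now at roughly 1.1 rad. I'll continue round.

Call:
servo_tool --linear '[[0.035,0,0],[0.07,0.01,0],[0.1,0.02,0],[0.13,0.035,0],[0.165,0.055,0],[0.195,0.073,0],[0.22,0.095,0],[0.245,0.12,0],[0.26,0.145,0],[0.265,0.165,0],[0.265,0.165,0]]' --dr '[[0,0,0],[0,0,0],[0,0,0],[0,0,0],[0,0,0],[0,0,0],[0,0,0],[0,0,0],[0,0,0],[0,0,0],[0,0,0]]' --hand '[-1,-1,-1,-1,-1,-1,-1,-1,-1,-1,-1]'

```text
clock: 36.68
ee_pos: [0.6149, 0.0531, 0.0601]
eef_rot: [179.9, -27.7, 88.0]
force: [0.2, -1.7, 0.2]
grip_width: -0.0004
```

Call:
servo_tool --linear '[[0,0.01,0],[0,0.02,0],[0,0.03,0],[0,0.04,0],[0,0.04,0]]' --dr '[[0,0,0],[0,0,0],[0,0,0],[0,0,0],[0,0,0]]' --hand '[-1,-1,-1,-1,-1]'

```text
clock: 37.1
ee_pos: [0.615, 0.0538, 0.06]
eef_rot: [179.8, -27.4, 87.8]
force: [-5.0, -15.6, 4.9]
grip_width: 0.0002
```

```bash
python3 -c "
from h import *
st()
crop('side','s24',280,120,430,250,5);crop('top','t24',240,120,400,240,4.8)"
```

```text
37.1 [0.615  0.0538 0.06  ] [179.7774 -27.3604  87.7552] F [ -5.0291 -15.5768   4.8744] w 0.00022826512288724458 j [ -8.8894  38.5147  19.8098 103.6504 -50.9034  54.972   40.8874]
```

View pics/s24.png

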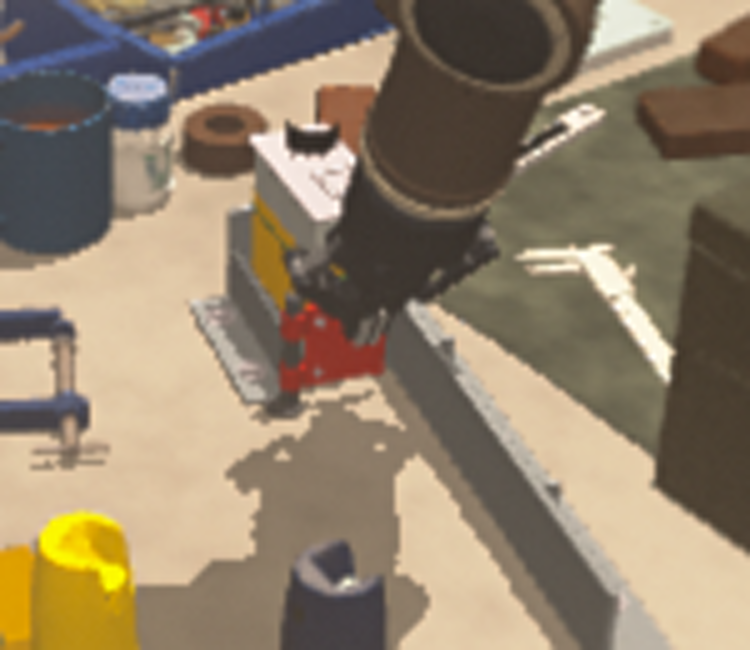

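View pics/t24.png

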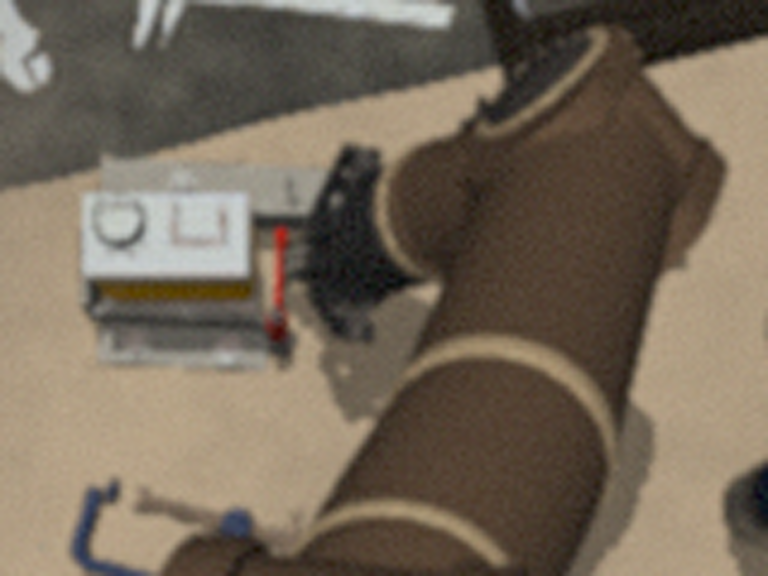

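The gate is shut on its stop, with the leaf square to the fence and 15 N on it. I'll back straight off and rise.

Call:
servo_tool --linear '[[0,-0.03,0],[0,-0.1,0],[0,-0.2,0],[0,-0.35,0],[0,-0.5,0.1],[0,-0.6,0.3],[0,-0.65,0.5],[0,-0.7,0.7],[0,-0.7,0.85],[0,-0.7,0.85],[0,-0.7,0.85]]' --dr '[[0,0,0],[0,0,0],[0,0,0],[0,0,0],[0,0,0],[0,0,0],[0,0,0],[0,0,0],[0,0,0],[0,0,0],[0,0,0]]' --hand '[-1,-1,-1,-1,-1,-1,-1,-1,-1,-1,-1]'

```text
clock: 38.12
ee_pos: [0.6157, -0.0521, 0.189]
eef_rot: [179.6, -27.4, 87.8]
force: [0.1, 0.2, -1.1]
grip_width: 0.0002
```

```bash
python3 -c "
from h import *
st()
a=eyes.snapshot('side');b=eyes.snapshot('top');cv2.imwrite('pics/sF.png',a[:,:,::-1]);cv2.imwrite('pics/tF.png',b[:,:,::-1])
crop('side','s25',260,110,440,310,3,a);crop('top','t25',200,120,440,300,3.2,b)
T=lambda x,y:0
"
```

```text
38.1167 [ 0.6157 -0.0521  0.189 ] [179.5864 -27.3718  87.825 ] F [ 0.1241  0.1643 -1.0681] w 0.00022852529448000398 j [ -3.1727  31.5927  25.8315  95.5421 -42.0321  70.8984  37.7178]
```

View pics/s25.png

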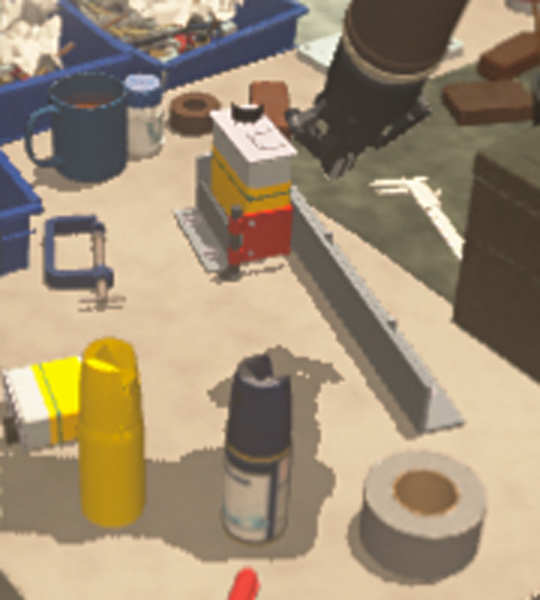

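View pics/t25.png

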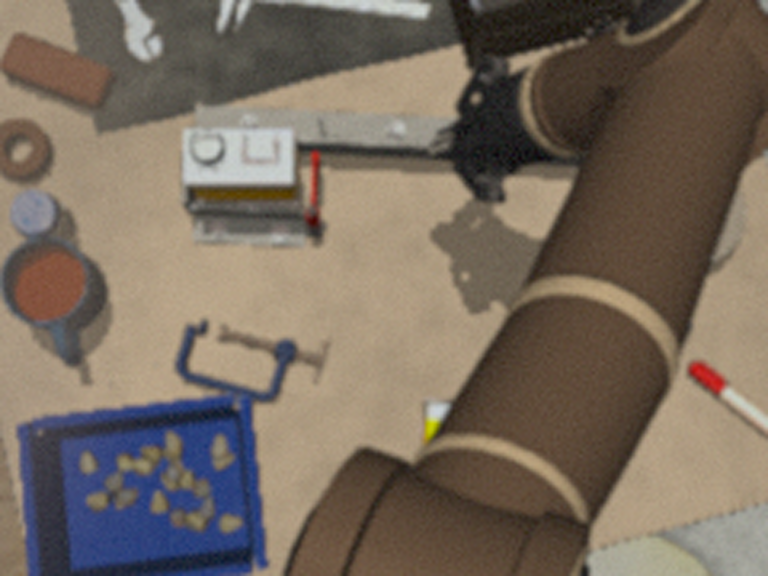

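```bash
python3 - <<'E'
from h import *
a=cv2.imread('pics/side0.png').astype(int);b=cv2.imread('pics/sF.png').astype(int)
for n,(x0,y0,x1,y1) in dict(mug=(268,133,302,172),bottle=(300,132,316,164),tape=(378,258,424,304),yellow=(285,220,310,288)).items():
    d=abs(a[y0:y1,x0:x1]-b[y0:y1,x0:x1]).max(2); print(n,(d>40).mean().round(3))
T=lambda x,y:(200+x/3.2-.4,120+y/3.2-.4)
O=np.array([.650,.080]);X=np.array([.9994,-.0349]);Y=np.array([.0349,.9994])
def rk(p): d=p[:2]-O; return np.array([d@X,d@Y])*1000
t=cv2.imread('pics/tF.png').astype(int); m=((t[:,:,2]>110)&(t[:,:,1]<70)&(t[:,:,0]<70)); ys,xs=np.nonzero(m); k=(xs>285)&(xs<310)&(ys<195); print(xs[k].min(),xs[k].max(),ys[k].min(),ys[k].max())
top=[(x,y) for x,y in zip(xs[k],ys[k])]; e=min(top,key=lambda p:p[1]);h=max(top,key=lambda p:p[1]);print('edge',rk(onz('top',*e,.07)),'hinge end',rk(onz('top',*h,.07)))
print('tin top corners rack',[rk(onz('top',*T(*p),.12)).round(1) for p in((183,128),(295,128),(183,183),(298,187))])
E
```

```text
mug 0.0
bottle 0.0
tape 0.0
yellow 0.107
297 299 167 184
edge [-12.5761 -12.8907] hinge end [-66.3334 -15.2874]
tin top corners rack [array([ -6.4, 108.8]), array([-2. ,  4.3]), array([-58.7, 105.8]), array([-58.2,  -1.1])]
```

```bash
python3 -c "
from plant import arm
print(arm.close_job())"
```

```text
the job is handed in; nothing more can be done
None
```

The job is done and handed in at 38 s of the 72 s allowed.

**What I did:**
- **Spray can:** I lifted it from the bay and stood it upright on the bench at about (0.46, −0.25) m.
- **Tin:** I pushed its foot in with the tool tilted forward, sinking with the foot edge, until it dropped upright. A low push then set it against the fence at 15 N. I slid it along the fence into the bay until it stopped on the end cheek, with about 10 N on the tool.
- **Gate:** I swung it shut onto its stop with about 15 N and backed the arm off clear of everything.

**Last checks:**
- **Tin:** it stands upright, spanning roughly 0 to +108 mm along the bay. The corner readings put it about 2–6 mm off the fence, within the few-mm scatter of the readings.
- **Gate:** its edge is at −13 mm along the fence, where −12 mm is shut.
- **Spray can:** upright.
- **Mug, bottle and tape:** pixel-identical to the first picture.
- **Yellow can:** about 11% of its pixels differ, which I put down to the arm's shadow. It looked to be in its original place.

**Forces:** the highest I read between moves was 21 N at the wrist, while setting the spray can down.

**Joint limits:** while turning the wrist over, the arm stopped at several joint range limits and missed one waypoint. I replanned that approach, and no reading showed a joint past its range.

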